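# Gauge and stack bored blanks for a laminated mill

## Robot

A 6-joint arm with a two-finger parallel gripper is mounted at the origin on the work surface. World frame = base frame: x ahead of the robot, y to its left, z up, the work surface at z = 0. Lengths are in mm, angles in rad, forces in N, time in s.
With the tool pointing down it reaches from about 275 to 750 mm from the base axis. Payload 10.2 kg.
Tool frame: the origin (TCP) lies midway between the tips of the shut fingers; the grasp point (between the pads) lies 19 mm behind it (ctrl.hold_point_z is the distance from the TCP to the grasp point, in mm); z points along the fingers, y is the direction in which the jaws open and shut (so a half turn about z gives the same grasp; the last joint's range is limited). The gripper opens to 85 mm and grips with 20 to 120 N. Pads are 22 mm wide; open, the fingers measure 114 mm over their backs; the gripper's body (76 mm by 85 mm) begins 54 mm behind the grasp point. The pads swing forward as they close: fully open they stand 13 mm farther back than shut.
Start: joints at [-1.373, 0.313, 1.498, -0, 1.331, -0.223], TCP at [214.446, -479.212, 193.494] pointing down, gripper open.
Joint ranges: [-2.94, 2.94], [-0.97, 2.17], [0.19, 2.56], [-1.23, 4.37], [0.02, 3.11], [-2.88, 2.88]. Speed limits (rad/s): [2.39, 2.39, 3.01, 3.14, 3.14, 3.14].

## Interface

Orientations are given as a unit quaternion [w, x, y, z].
In Python, from rig import ctrl, capture, get_calibration, ticket, search_frame, outline_of gives the robot as it stands. The module is installed in compiled form; this text tells all that it offers.
- The arm moves only by the tool servo_tool, never from a script. Its argument "motion" is a list of rows, each an object with "dr": the turn, a rotation vector about the tool's x, y, z in units of 10 degrees (1.0 is 10 degrees), a list of three; "delta_pos": the shift along the tool's x, y, z in units of 50 mm (1.0 is 50 mm), a list of three; "hand": the opening, from 0 (shut) to 1 (fully open). In form: [{"dr": [ax, ay, az], "delta_pos": [x, y, z], "hand": hand}, ...]. A call has 1 to 20 rows; each row shifts and turns the pose as measured when the row begins, along the tool's axes as they then stand; what a row does not reach is not made up. A row lasts 1/8 s, in which the tool goes at most 62.5 mm and 10.7 degrees, less where a joint would pass 70% of its speed; a pose out of reach is approached as far as the arm can. A call is refused whole if a number of a shift passes 1 or a number of a turn 1, either way. A call with a gripper value outside its range is refused whole. The fingers move at their own pace and stop on an object; "squeeze" is the grip in N (left out, the last holds). Time passes only in rows, so rows that do not move let the fingers close. It gives the time, the measured TCP pose, the force and the opening at its end, in the units of the state.
- ctrl.sense(): the state, without advancing time (a new reading comes with each control period).
- capture(name): name is "scene" or "side" or "wrist"; returns (picture, depth): 480x640x3 uint8, red, green, blue; 480x640 float32, mm along the optical axis (not along the pixel's ray), 0 where there is no reading.
- get_calibration(name): a dict with "camera_matrix" (3x3 intrinsics, pixels), "distortion" ([k1, k2, p1, p2, k3] as OpenCV has them; the pictures are not rectified), "T" (4x4, takes a point from camera to world coordinates). Camera axes: x right, y down, z forward; pixel columns grow to the right and rows downward; lengths in mm; the calibration is good to about 2 mm. A picture is of the moment at which its call begins: read the wrist's pose just before it. get_calibration takes no time and is no camera call; for the wrist camera it gives the pose at the moment of the call.
- ticket.finish_job(): hands the job in, once; it reports no verdict.
Trained networks look in the newest picture that a camera, given by its name, has taken for a name from the list of things; names that differ only in an ending like _2 or _b are one class to them, and where a whole thing is asked for, a point or a joint stands for the part that bears it (a point fixed in the world has none). Each returns a list of dicts, best first, with "score" (0 to 1); they miss things now and then, are a little off and sometimes report something else, mostly with a low value. They report only what shows in the picture. A call takes as long as a camera call. They do not tell look-alikes from the thing itself.
- search_frame(camera, label): "bbox" ([left, top, right, bottom] in pixels, round what is visible of it).
- outline_of(camera, label): "pixels" (480x640 bool, what is visible of it) and "bbox" ([left, top, right, bottom] in pixels, round what is visible of it).
The state is a dict: "time_s": time; "joints": joint angles; "dq": joint speeds; "tau": joint torques, N m; "eef_pos": TCP position; "ee_rot": TCP orientation; "force": force on the tool from outside, world axes, zero at the start; "wrist_torque": the same for the moment, N m; "grip_width": opening from 0.0 (shut) to 1.0 (fully open).
Only numpy, scipy, OpenCV 4.12 (cv2) and the standard library are available. Lean on these libraries where they do the work, as an engineer would, in place of code of your own. Each camera call takes 0.05 s, during which the arm holds its last target.

## Task

Going from the palest to the darkest, try each bored wooden blank level on the gauge pin, without forcing it. Blanks that slide right down to the collar go in a square, flush pile inside the green outline, palest at the bottom and darkest on top; those that stop on the pin's nose go in a square, flush pile inside the red outline. When all are sorted, finish with the pressing weight set squarely on top of the green pile, and leave the other things on the bench where they are.

Things in the scene. Friction and masses are not known exactly. Their poses are not given: they have to be found in the camera images.
- pale_a: pale cream wooden blank, 60 x 60 mm, 18 mm thick, with a round hole through the middle (either 23 mm, which passes the gauge pin, or 16.5 mm, which does not; only trying it on the pin tells for certain), 50 g. Lies flat; origin at the centre of its underside, x and y along its edges, z up. At most one blank of this shade is present.
- gold_a: golden orange wooden blank, 60 x 60 mm, 18 mm thick, with a round hole through the middle (either 23 mm, which passes the gauge pin, or 16.5 mm, which does not; only trying it on the pin tells for certain), 50 g. Lies flat; origin at the centre of its underside, x and y along its edges, z up. At most one blank of this shade is present.
- gold_b: golden orange wooden blank, 60 x 60 mm, 18 mm thick, with a round hole through the middle (either 23 mm, which passes the gauge pin, or 16.5 mm, which does not; only trying it on the pin tells for certain), 50 g. Lies flat; origin at the centre of its underside, x and y along its edges, z up. At most one blank of this shade is present.
- red_a: reddish wooden blank, 60 x 60 mm, 18 mm thick, with a round hole through the middle (either 23 mm, which passes the gauge pin, or 16.5 mm, which does not; only trying it on the pin tells for certain), 50 g. Lies flat; origin at the centre of its underside, x and y along its edges, z up. At most one blank of this shade is present.
- red_b: reddish wooden blank, 60 x 60 mm, 18 mm thick, with a round hole through the middle (either 23 mm, which passes the gauge pin, or 16.5 mm, which does not; only trying it on the pin tells for certain), 50 g. Lies flat; origin at the centre of its underside, x and y along its edges, z up. At most one blank of this shade is present.
- brown_a: dark brown wooden blank, 60 x 60 mm, 18 mm thick, with a round hole through the middle (either 23 mm, which passes the gauge pin, or 16.5 mm, which does not; only trying it on the pin tells for certain), 50 g. Lies flat; origin at the centre of its underside, x and y along its edges, z up. At most one blank of this shade is present.
- brown_b: dark brown wooden blank, 60 x 60 mm, 18 mm thick, with a round hole through the middle (either 23 mm, which passes the gauge pin, or 16.5 mm, which does not; only trying it on the pin tells for certain), 50 g. Lies flat; origin at the centre of its underside, x and y along its edges, z up. At most one blank of this shade is present.
- black_a: black wooden blank, 60 x 60 mm, 18 mm thick, with a round hole through the middle (either 23 mm, which passes the gauge pin, or 16.5 mm, which does not; only trying it on the pin tells for certain), 50 g. Lies flat; origin at the centre of its underside, x and y along its edges, z up. At most one blank of this shade is present.
- black_b: black wooden blank, 60 x 60 mm, 18 mm thick, with a round hole through the middle (either 23 mm, which passes the gauge pin, or 16.5 mm, which does not; only trying it on the pin tells for certain), 50 g. Lies flat; origin at the centre of its underside, x and y along its edges, z up. At most one blank of this shade is present.
- weight: pressing weight, 0.4 kg: a 60 x 60 mm blue-painted steel plate 14 mm thick with a black bar handle standing on its middle, 44 mm long (along its x), 22 mm wide (along its y), reaching from 14 to 48 mm height. Origin at the centre of its underside, z up. Stands on the table.
- gauge: fixed gauge: round foot 84 mm across and 8 mm high; brass collar 40 mm across from 8 to 25 mm height; upright steel pin 19 mm in diameter from the collar (25 mm) to 55 mm, then a nose tapering to 10 mm at 63 mm. A blank with a large enough hole goes down to lie on the collar (underside at 25 mm); a tight one stops on the tapering nose, underside at about 57 mm. Origin at the centre of the foot on the table.
- gauge_tip (a point): centre of the top of the gauge pin, 63 mm above the table
- glue_board: fixed square wooden board, 100 x 100 mm, 12 mm thick, with a green painted square outline (64 mm inside). Origin at the centre of its underside, x and y along its edges.
- glue_board_top (a point): centre of the green outline, on the board's top face (12 mm above the table); axes as the board's
- rebore_board: fixed square wooden board, 100 x 100 mm, 12 mm thick, with a red painted square outline (64 mm inside). Origin at the centre of its underside, x and y along its edges.
- rebore_board_top (a point): centre of the red outline, on the board's top face (12 mm above the table); axes as the board's
- knob: bystander, not always there: turned mid-brown wooden furniture knob standing on its flat face, 40 mm across, 30 mm high; origin at the centre of its underside
- tape: bystander: yellow roll of tape lying flat, 50 mm across, 18 mm high; origin at the centre of its underside
- bobbin: bystander: small wooden bobbin standing on end, 38 mm across, 21 mm high; origin at the centre of its underside
- glue: bystander: white glue bottle, 54 mm across, 150 mm high, at the right; origin at the centre of its underside
- mill: bystander: turned dark wooden mill, 60 mm across, 165 mm high, at the right; origin at the centre of its underside
- bowl: bystander: turned wooden bowl, 130 mm across, 50 mm high, at the left; origin at the centre of its underside
- gouge: bystander: turning gouge with a wooden handle lying across the far part of the table, 28 mm thick, about 330 mm long along its x; origin on the table under the handle, about 40 mm from the ferrule, x towards the blade
Not all that is in view belongs to the job. What is shaped like the weight but turquoise is not meant.

How it is judged:
By the outcome, as a careful person would: the job done as asked, in the order asked, and still so for the second after the job is handed in, with the robot touching nothing.
Of gold_a, gold_b only 1 to 1 are there at a start; the rules pass over those that are not, and their reading is None.
Of red_a, red_b only 1 to 1 are there at a start; the rules pass over those that are not, and their reading is None.
Of brown_a, brown_b only 1 to 1 are there at a start; the rules pass over those that are not, and their reading is None.
Of black_a, black_b, knob only 1 to 1 are there at a start; the rules pass over those that are not, and their reading is None.
At some moment in a run one of weight, black_a, black_b may be knocked a few centimetres aside while the robot is not near it.
Once in a run the grip may slacken for a moment while it holds something.
It also fails if it takes over 208 s, if anything falls off the work surface, if the arm or the gripper's body presses on something with over 40 N, if the wrist force passes 120 N, or if a joint passes its speed limit or range.

## Working session

There is one attempt and no reset: what is moved stays moved. The work goes in short steps, Python scripts to look and compute and a tool call to move; the robot and the scene stay as the last step left them, time stands still between calls to the robot, and variables do not carry over. Pictures are saved under pics/ and viewed, and the job is handed in when it is done.

Besides the shell and the picture viewer there is one more tool, called in YAML: its name, and indented under it one key for each argument. servo_tool: Moves the arm, as the interface text tells. Its arguments: {"type":"object","properties":{"motion":{"type":"array"},"squeeze":{"type":"number"}},"required":["motion"]}

```bash
mkdir -p pics; ls; python3 - <<'E'
from rig import ctrl,capture,get_calibration
import cv2,numpy as np
print(ctrl.sense(), ctrl.hold_point_z)
for n in ["scene","side"]:
    p,d=capture(n); cv2.imwrite(f"pics/{n}0.png",p[:,:,::-1]); np.save(f"{n}0.npy",d); print(n,get_calibration(n))
E
```

```text
pics
{'time_s': 0.0, 'joints': array([-1.37336457e+00,  3.13470987e-01,  1.49848669e+00,  2.16346086e-05,
        1.33097630e+00, -2.23414160e-01]), 'dq': array([-0.0009875 ,  0.00107257,  0.0009803 , -0.00143911,  0.00088972,
       -0.00078601]), 'tau': array([ 8.84279325e-04, -4.12263966e+01, -2.59740579e+01, -1.78494047e-04,
        4.16914161e-03, -9.11997091e-06]), 'eef_pos': array([ 214.4037185 , -478.87677271,  192.9056958 ]), 'ee_rot': array([-6.70465483e-04,  9.77942975e-01,  2.08870983e-01,  1.92175230e-05]), 'force': array([-0.38006935,  0.50018681, -0.17108325]), 'wrist_torque': array([ 0.03865944, -0.02141651,  0.04115213]), 'grip_width': 1.0000695137794964} 18.700000000000003
scene {'camera_matrix': array([[479.98760867,   0.        , 317.99485987],
       [  0.        , 479.98760867, 243.44665918],
       [  0.        ,   0.        ,   1.        ]]), 'distortion': array([-0.03145779,  0.        ,  0.        ,  0.        ,  0.        ]), 'T': array([[-1.49454446e-01,  7.18152555e-01, -6.79647170e-01,
         1.34813953e+03],
       [ 9.88667183e-01,  9.86938880e-02, -1.13122576e-01,
         1.31893273e+02],
       [-1.41622453e-02, -6.88851526e-01, -7.24764104e-01,
         8.78992447e+02],
       [ 0.00000000e+00,  0.00000000e+00,  0.00000000e+00,
         1.00000000e+00]])}
side {'camera_matrix': array([[461.11102801,   0.        , 315.97808957],
       [  0.        , 461.11102801, 243.57485865],
       [  0.        ,   0.        ,   1.        ]]), 'distortion': array([-0.1127927,  0.       ,  0.       ,  0.       ,  0.       ]), 'T': array([[ 9.94717314e-01, -6.07253562e-02,  8.27640946e-02,
         5.16249932e+02],
       [-1.02644503e-01, -5.78553043e-01,  8.09160357e-01,
        -1.00257567e+03],
       [-1.25313212e-03, -8.13381096e-01, -5.81729853e-01,
         8.09097044e+02],
       [ 0.00000000e+00,  0.00000000e+00,  0.00000000e+00,
         1.00000000e+00]])}
```

View pics/scene0.png

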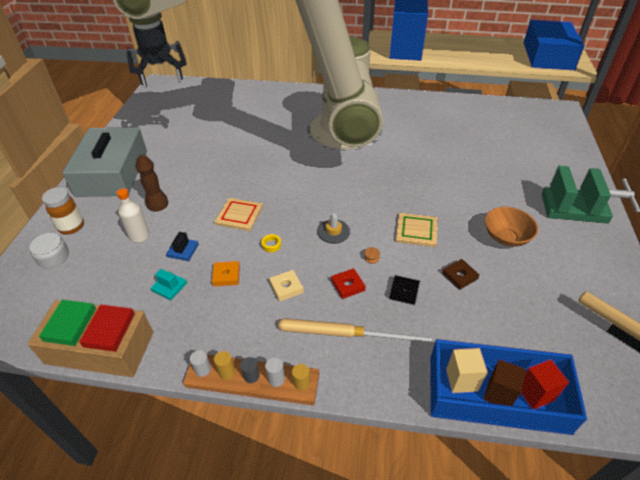

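View pics/side0.png

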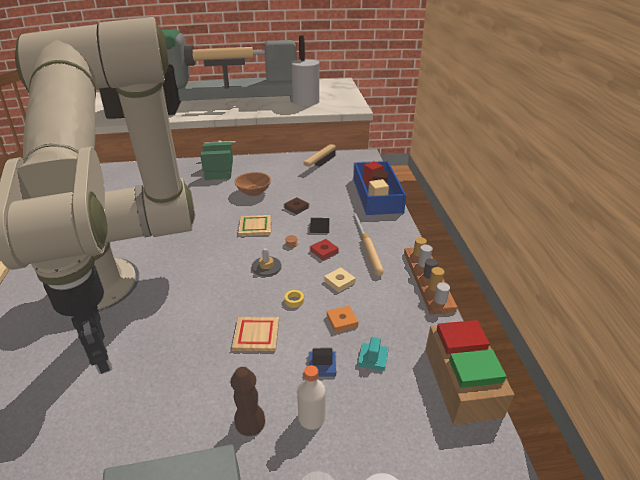

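```bash
cat > h.py <<'E'
from rig import ctrl,capture,get_calibration,search_frame,outline_of
import cv2,numpy as np,math
from scipy.spatial.transform import Rotation as R
def cal(n):
    c=get_calibration(n); return c["camera_matrix"],c["distortion"],c["T"]
def toplane(px,c,z):
    K,D,T=c
    u=cv2.undistortPoints(np.asarray(px,float).reshape(-1,1,2),K,D).reshape(-1,2)
    r=np.c_[u,np.ones(len(u))]@T[:3,:3].T
    s=(z-T[2,3])/r[:,2]
    return (T[:3,3]+r*s[:,None])[:,:2]
def proj(P,c):
    K,D,T=c
    P=np.asarray(P,float).reshape(-1,3)
    Ti=np.linalg.inv(T); Q=P@Ti[:3,:3].T+Ti[:3,3]
    return cv2.projectPoints(Q,np.zeros(3),np.zeros(3),K,D)[0].reshape(-1,2)
def cloud(d,c,mask=None):
    K,D,T=c
    m=d>0
    if mask is not None: m&=mask
    v,u=np.nonzero(m); z=d[v,u]
    un=cv2.undistortPoints(np.c_[u,v].astype(float).reshape(-1,1,2),K,D).reshape(-1,2)
    P=np.c_[un*z[:,None],z]
    return P@T[:3,:3].T+T[:3,3],u,v
def pose():
    s=ctrl.sense(); q=s["ee_rot"]; M=R.from_quat(np.r_[q[1:],q[0]]).as_matrix()
    return s["eef_pos"],M,s
def yawdeg(M): return math.degrees(math.atan2(M[1,1],M[0,1]))  # direction of jaw axis
E
cat > a.py <<'E'
from h import *
p,d=capture("scene"); c=cal("scene")
for l in ["pale_a","gold_a","red_a","brown_a","black_a","weight","gauge","glue_board","rebore_board","knob","tape","bobbin","glue","mill","bowl","gouge"]:
    for o in outline_of("scene",l)[:3]:
        if o["score"]<0.2: continue
        P,_,_=cloud(d,c,o["pixels"]); 
        zt=np.percentile(P[:,2],90); Q=P[P[:,2]>zt-4][:,:2].astype(np.float32)
        r=cv2.minAreaRect(Q)
        print(l,round(o["score"],2),np.round(o["bbox"]),"ztop",round(zt,1),"c",np.round(r[0],1),"sz",np.round(r[1],1),"ang",round(r[2],1))
E
python3 a.py
```

```text
pale_a 0.76 [271. 272. 306. 299.] ztop 19.6 c [675.6 -57.4] sz [64.4 57.1] ang 32.1
pale_a 0.38 [264. 234. 283. 250.] ztop 19.5 c [ 548. -119.] sz [47.4 47.3] ang 56.0
gold_a 0.82 [215. 262. 243. 288.] ztop 19.7 c [ 658.7 -204.9] sz [61.9 60.3] ang 12.2
red_a 0.43 [388. 273. 420. 305.] ztop 19.7 c [650.  212.2] sz [60.1 62.4] ang 81.7
red_a 0.35 [212. 262. 243. 285.] ztop 19.7 c [ 659.5 -204.7] sz [60.2 60.3] ang 12.2
red_a 0.22 [217. 195. 263. 229.] ztop 14.3 c [ 450.8 -229.2] sz [101.5 102.4] ang 84.3
brown_a 0.96 [445. 259. 480. 287.] ztop 19.5 c [585.3 342.5] sz [60.1 62.9] ang 39.8
brown_a 0.48 [273. 273. 304. 300.] ztop 19.6 c [676.  -56.7] sz [62.3 58.4] ang 33.2
black_a 0.6 [388. 275. 420. 302.] ztop 19.7 c [650.3 212.1] sz [59.9 62.1] ang 80.6
weight 0.89 [166. 232. 197. 263.] ztop 47.6 c [ 597.8 -336. ] sz [21.8 42. ] ang 86.0
weight 0.67 [154. 268. 186. 299.] ztop 47.4 c [ 713.3 -327.7] sz [42.5 23.8] ang 69.8
weight 0.41 [318. 215. 352. 245.] ztop 37.6 c [483.4  27.3] sz [16.  15.2] ang 7.6
gauge 0.64 [316. 212. 353. 247.] ztop 36.1 c [482.8  27.3] sz [17.2 15.2] ang 7.6

[... 333 characters left out ...]
. ] sz [64.3 58.2] ang 32.4
tape 0.74 [261. 232. 284. 252.] ztop 19.3 c [ 546.6 -120.2] sz [50.3 45.1] ang 11.6
tape 0.32 [137. 158. 170. 208.] ztop 150.3 c [ 440.8 -466.1] sz [28.6 34.9] ang 32.7
bobbin 0.5 [362. 248. 378. 264.] ztop 22.8 c [556.4 130.6] sz [35.3 36.1] ang 52.3
glue 0.73 [120. 187. 154. 244.] ztop 137.7 c [ 560.4 -467.1] sz [27.4 24.6] ang 54.9
glue 0.31 [332. 268. 366. 299.] ztop 19.7 c [649.3  82.5] sz [64.2 61.4] ang 34.2
mill 0.56 [134. 154. 172. 210.] ztop 150.2 c [ 439.  -464.4] sz [28.6 38. ] ang 78.0
bowl 0.68 [484. 205. 538. 248.] ztop 49.1 c [439.6 466.3] sz [124.7 126.4] ang 74.1
gouge 0.74 [400. 213. 438. 246.] ztop 14.2 c [446.4 238.8] sz [ 99.9 103.9] ang 87.7
```

```bash
cat >> h.py <<'E'
def plan(x,y,z,jaw=None):
    """remaining displacement in tool units, jaw = desired direction of jaw axis in world (deg, mod 180)"""
    p,M,s=pose()
    d=M.T@(np.array([x,y,z])-p)/50
    dz=0
    if jaw is not None:
        e=(jaw-yawdeg(M)+90)%180-90
        dz=-e/10   # tool z down
    # levelling
    down=M.T@np.array([0,0,-1.]); tilt=np.cross([0,0,1.],down)
    print("t",round(s["time_s"],2),"pos",np.round(p,1),"jaw",round(yawdeg(M),2),"F",np.round(s["force"],1),"grip",round(s["grip_width"],3),"j6",round(s["joints"][5],2))
    print("  delta_pos total",np.round(d,3),"dr total",np.round([math.degrees(tilt[0])/10,math.degrees(tilt[1])/10,dz],3))
E
python3 - <<'E'
from h import *
p,d=capture("wrist"); cv2.imwrite("pics/w0.png",p[:,:,::-1]); K,D,T=cal("wrist")
P,M,s=pose(); print(K,D); print("cam in tool pos",M.T@(T[:3,3]-P),"\n",M.T@T[:3,:3])
plan(450,-229,300,-4.0)
E
```

```text
[[426.55957241   0.         323.97963965]
 [  0.         426.55957241 236.01737271]
 [  0.           0.           1.        ]] [-0.08231592  0.          0.          0.          0.        ]
cam in tool pos [  83.5199348     0.53359676 -180.1179795 ] 
 [[ 6.39216898e-04 -9.44660301e-01 -3.28049550e-01]
 [ 9.99999520e-01  3.60239114e-04  9.11182476e-04]
 [-7.42581633e-04 -3.28049975e-01  9.44660078e-01]]
t 1.0 pos [ 214.4 -479.2  193.5] jaw -65.89 F [0.  1.4 0.2] grip 0.997 j6 -0.22
  delta_pos total [ 6.344 -2.643 -2.13 ] dr total [ 0.    -0.    -6.189]
```

View pics/w0.png

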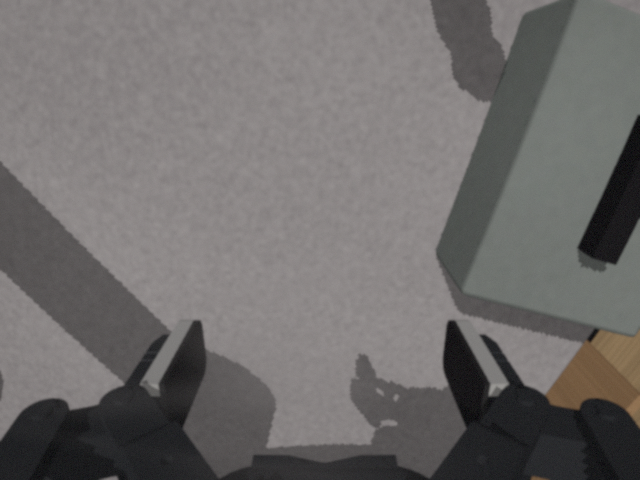

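servo_tool:
  motion:
    - {"dr":[0,0,0],"delta_pos":[0.9,-0.38,0.1],"hand":1}
    - {"dr":[0,0,0],"delta_pos":[0.9,-0.38,0.1],"hand":1}
    - {"dr":[0,0,0],"delta_pos":[0.9,-0.38,0.1],"hand":1}
    - {"dr":[0,0,0],"delta_pos":[0.9,-0.38,0.1],"hand":1}
    - {"dr":[0,0,0],"delta_pos":[0.9,-0.38,0.1],"hand":1}
    - {"dr":[0,0,0],"delta_pos":[0.9,-0.38,0.1],"hand":1}
    - {"dr":[0,0,0],"delta_pos":[0.9,-0.38,0.1],"hand":1}
    - {"dr":[0,0,1],"delta_pos":[0,0,0],"hand":1}
    - {"dr":[0,0,1],"delta_pos":[0,0,0],"hand":1}
    - {"dr":[0,0,1],"delta_pos":[0,0,0],"hand":1}

```text
time_s: 2.25
eef_pos: [455.3, -221.1, 157.4]
ee_rot: [0.001, 0.998, -0.059, 0.001]
force: [-0.2, -0.3, -0.6]
grip_width: 1.002
```

```bash
python3 -c "
from h import *
plan(450,-229,150,-95.7)"
```

```text
t 2.25 pos [ 455.3 -221.1  157.4] jaw -96.79 F [-0.2 -0.3 -0.6] grip 1.002 j6 1.01
  delta_pos total [-0.086  0.169  0.147] dr total [ 0.009 -0.008 -0.109]
```

```bash
python3 - <<'E'
from h import *
p,d=capture("wrist"); cv2.imwrite("pics/w1.png",p[:,:,::-1])
plan(483,27,150,-92)
E
```

```text
t 2.3 pos [ 455.2 -221.2  157.4] jaw -97.21 F [ 0.2 -0.4 -0.5] grip 0.998 j6 1.01
  delta_pos total [-0.072 -4.994  0.14 ] dr total [ 0.009 -0.008 -0.521]
```

View pics/w1.png

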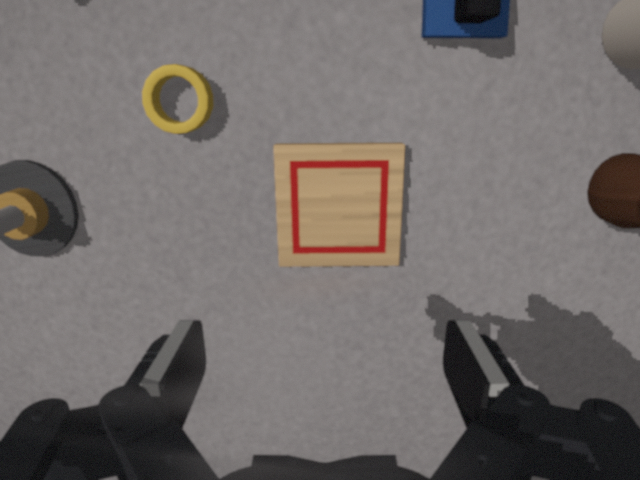

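```bash
cat >> h.py <<'E'
def segm(img,col):
    hsv=cv2.cvtColor(img,cv2.COLOR_RGB2HSV); H,S,V=[hsv[...,i].astype(int) for i in range(3)]
    if col=="red": m=((H<8)|(H>170))&(S>150)&(V>60)
    elif col=="green": m=(H>40)&(H<85)&(S>110)&(V>30)
    elif col=="gold": m=(H>9)&(H<22)&(S>190)&(V>110)
    elif col=="pale": m=(H>14)&(H<32)&(S>50)&(S<140)&(V>150)
    elif col=="brown": m=(H<18)&(S>100)&(V>15)&(V<95)
    elif col=="black": m=(V<45)&(S<100)
    elif col=="blue": m=(H>100)&(H<125)&(S>140)&(V>40)
    return (m*255).astype(np.uint8)
def fitsq(img,c,col,z,near=None,amin=300,inner=False):
    """rect on plane z of colour blob nearest world xy"""
    m=segm(img,col)
    cs,_=cv2.findContours(m,cv2.RETR_EXTERNAL,cv2.CHAIN_APPROX_NONE)
    best=None
    for k in cs:
        if cv2.contourArea(k)<amin: continue
        w=toplane(k.reshape(-1,2),c,z).astype(np.float32)
        hull=cv2.convexHull(w); r=cv2.minAreaRect(hull)
        e=0 if near is None else np.hypot(r[0][0]-near[0],r[0][1]-near[1])
        if best is None or e<best[0]: best=(e,r,k)
    if best is None: return None
    r=best[1]; a=r[2]%90; a=a-90 if a>45 else a
    return np.array(r[0]),np.array(r[1]),a,best[2]
E
python3 - <<'E'
from h import *
p=cv2.imread("pics/w1.png")[:,:,::-1]; c=cal("wrist")
r=fitsq(p,c,"red",12,(450,-229)); print(r[:3])
# weight blue top plate seen
r=fitsq(p,c,"blue",14); print(r[:3])
E
```

```text
(array([ 448.26834106, -233.73059082]), array([75.60784912, 74.55182648]), -7.136573791503906)
(array([ 575.41278076, -338.12368774]), array([60.34985733, 24.035429  ]), -5.3125)
```

servo_tool:
  motion:
    - {"dr":[0,0,0],"delta_pos":[0,-1,0.03],"hand":1}
    - {"dr":[0,0,0],"delta_pos":[0,-1,0.03],"hand":1}
    - {"dr":[0,0,0],"delta_pos":[0,-1,0.03],"hand":1}
    - {"dr":[0,0,0],"delta_pos":[0,-1,0.03],"hand":1}
    - {"dr":[0,0,-0.5],"delta_pos":[0,-1,0],"hand":1}
    - {"dr":[0,0,0],"delta_pos":[0,0,0],"hand":1}
    - {"dr":[0,0,0],"delta_pos":[0,0,0],"hand":1}

```text
time_s: 3.18
eef_pos: [486.5, 33.2, 151.0]
ee_rot: [0.001, 1.0, -0.01, 0.002]
force: [0.0, -0.5, 0.6]
grip_width: 0.999
```

```bash
python3 - <<'E'
from h import *
p,d=capture("wrist"); cv2.imwrite("pics/w2.png",p[:,:,::-1])
np.savez("w2.npz",p=p,d=d,T=cal("wrist")[2])
plan(446,239,150,-92)
E
```

```text
t 3.23 pos [486.5  33.  151. ] jaw -91.18 F [ 0.1 -0.6  0.2] grip 1.0 j6 1.42
  delta_pos total [-0.895 -4.102  0.009] dr total [ 0.013 -0.017  0.082]
```

View pics/w2.png

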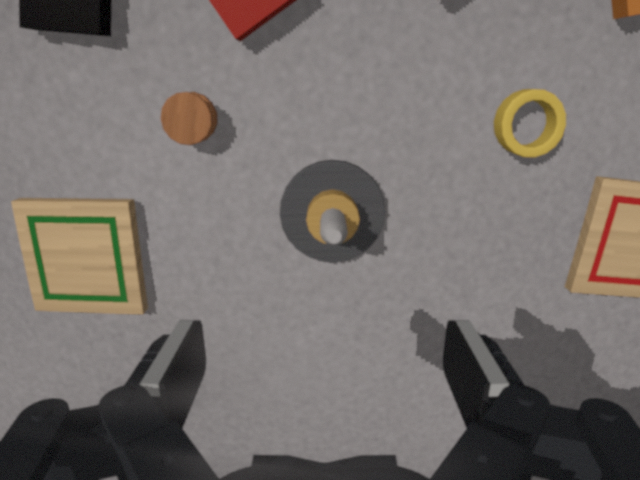

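```bash
cat >> h.py <<'E'
def foot(img,c,near=(483,27),z=8):
    g=cv2.cvtColor(np.ascontiguousarray(img),cv2.COLOR_RGB2GRAY); hsv=cv2.cvtColor(np.ascontiguousarray(img),cv2.COLOR_RGB2HSV)
    m=((g<90)|(hsv[...,1]>150)).astype(np.uint8)*255
    m=cv2.morphologyEx(m,cv2.MORPH_OPEN,np.ones((3,3)))
    px=proj([[*near,z]],c)[0]
    cs,_=cv2.findContours(m,cv2.RETR_EXTERNAL,cv2.CHAIN_APPROX_NONE)
    k=max(cs,key=lambda k:cv2.pointPolygonTest(k,tuple(map(float,px)),True)).reshape(-1,2)
    w=toplane(k,c,z)
    # robust circle r=42
    from scipy.optimize import least_squares
    f=least_squares(lambda q:np.hypot(w[:,0]-q[0],w[:,1]-q[1])-q[2],[*near,42],loss="soft_l1",f_scale=0.5)
    return f.x,k
E
python3 - <<'E'
from h import *
p=np.load("w2.npz")["p"]; c=cal("wrist")
x,k=foot(p,c); print(x)
print(fitsq(p,c,"green",12,(446,239))[:3])
q=p.copy(); cv2.drawContours(q,[k.reshape(-1,1,2)],-1,(255,0,255),1); cv2.imwrite("pics/w2f.png",q[120:300,220:440,::-1])
p,d=capture("scene"); c=cal("scene"); x,k=foot(p,c); print(x)
E
```

```text
[477.66933377  24.0176753   41.50597081]
(array([443.73095703, 237.01695251]), array([74.85090637, 74.77876282]), -2.318634033203125)
[486.38006038  24.9629723   36.32014634]
```

View pics/w2f.png

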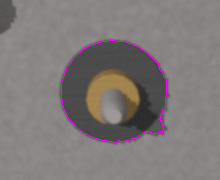

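servo_tool:
  motion:
    - {"dr":[0,0,-1],"delta_pos":[0,0,0],"hand":1}
    - {"dr":[0,0,-1],"delta_pos":[0,0,0],"hand":1}
    - {"dr":[0,0,-1],"delta_pos":[0,0,0],"hand":1}
    - {"dr":[0,0,-1],"delta_pos":[0,0,0],"hand":1}
    - {"dr":[0,0,-1],"delta_pos":[0,0,0],"hand":1}
    - {"dr":[0,0,-1],"delta_pos":[0,0,0],"hand":1}
    - {"dr":[0,0,-1],"delta_pos":[0,0,0],"hand":1}
    - {"dr":[0,0,-1],"delta_pos":[0,0,0],"hand":1}
    - {"dr":[0,0,-1],"delta_pos":[0,0,0],"hand":1}
    - {"dr":[0,0,-1],"delta_pos":[0,0,0],"hand":1}
    - {"dr":[0,0,-1],"delta_pos":[0,0,0],"hand":1}
    - {"dr":[0,0,-1],"delta_pos":[0,0,0],"hand":1}
    - {"dr":[0,0,-1],"delta_pos":[0,0,0],"hand":1}
    - {"dr":[0,0,-1],"delta_pos":[0,0,0],"hand":1}
    - {"dr":[0,0,-1],"delta_pos":[0,0,0],"hand":1}
    - {"dr":[0,0,-1],"delta_pos":[0,0,0],"hand":1}
    - {"dr":[0,0,-1],"delta_pos":[0,0,0],"hand":1}
    - {"dr":[0,0,-1],"delta_pos":[0,0,0],"hand":1}
    - {"dr":[0,0,0],"delta_pos":[0,0,0],"hand":1}
    - {"dr":[0,0,0],"delta_pos":[0,0,0],"hand":1}

```text
time_s: 5.78
eef_pos: [486.7, 9.4, 151.2]
ee_rot: [0.001, -0.024, 1.0, -0.002]
force: [-0.5, -0.0, 0.5]
grip_width: 1.0
```

```bash
python3 - <<'E'
from h import *
c=cal("wrist");P,M,s=pose()
p,d=capture("wrist"); cv2.imwrite("pics/w3.png",p[:,:,::-1])
np.savez("w3.npz",p=p,d=d,T=c[2])
x,k=foot(p,c); print(x); print(M)
q=p.copy(); cv2.drawContours(q,[k.reshape(-1,1,2)],-1,(255,0,255),1); cv2.imwrite("pics/w3f.png",q[:,:,::-1])
for col,n in [("green",(446,239)),("red",(448,-233))]:
  r=fitsq(p,c,col,12,n)
  if r: print(r[:3])
plan(675,-57,150)
E
```

```text
[475.28757328  23.96181449  41.4033241 ]
[[-0.99889098 -0.04700527  0.00270452]
 [-0.04701729  0.99888363 -0.00456753]
 [-0.0024868  -0.00468962 -0.99998591]]
(array([443.16183472, 232.83752441]), array([65.99649048, 74.60940552]), -2.06011962890625)
(array([ 449.70889282, -223.27026367]), array([54.28567886, 75.23981476]), -6.5245208740234375)
t 5.83 pos [486.7   9.4 151.2] jaw 92.73 F [-0.5 -0.1 -0.1] grip 1.002 j6 -1.84
  delta_pos total [-3.698 -1.506  0.04 ] dr total [-0.027  0.014  0.   ]
```

View pics/w3f.png

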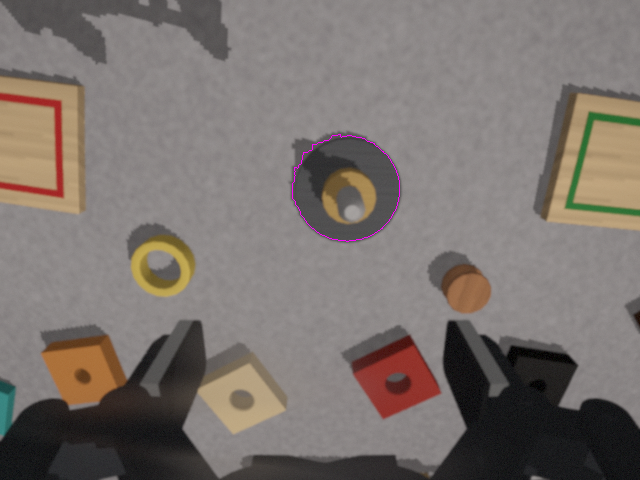

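servo_tool:
  motion:
    - {"dr":[0,0,0],"delta_pos":[-0.95,-0.37,0],"hand":1}
    - {"dr":[0,0,0],"delta_pos":[-0.95,-0.37,0],"hand":1}
    - {"dr":[0,0,0],"delta_pos":[-0.95,-0.37,0],"hand":1}
    - {"dr":[0,0,0],"delta_pos":[-0.95,-0.37,0],"hand":1}
    - {"dr":[0,0,-1],"delta_pos":[0,0,0],"hand":1}
    - {"dr":[0,0,-1],"delta_pos":[0,0,0],"hand":1}
    - {"dr":[0,0,-1],"delta_pos":[0,0,0],"hand":1}
    - {"dr":[0,0,0],"delta_pos":[0,0,0],"hand":1}
    - {"dr":[0,0,0],"delta_pos":[0,0,0],"hand":1}

```text
time_s: 6.95
eef_pos: [685.0, -60.0, 148.3]
ee_rot: [-0.001, -0.277, 0.961, -0.002]
force: [-0.5, -0.3, -0.6]
grip_width: 1.002
```

```bash
cat >> h.py <<'E'
def shot(name):
    c=cal("wrist"); P,M,s=pose(); p,d=capture("wrist"); cv2.imwrite(f"pics/{name}.png",p[:,:,::-1]); np.savez(f"{name}.npz",p=p,d=d,T=c[2])
    return p,d,c,P,M
CE=np.array([1.2,0,0])
def blank(p,c,M,col,near,z=18,save=None):
    r=fitsq(p,c,col,z,near)
    xy=r[0]-(M@CE)[:2]
    print(col,"c",np.round(xy,1),"sz",np.round(r[1],1),"ang",round(r[2],2))
    if save:
        q=p.copy(); cv2.drawContours(q,[r[3]],-1,(255,0,255),1); cv2.imwrite(f"pics/{save}.png",q[:,:,::-1])
    return xy,r[2]
E
python3 - <<'E'
from h import *
p,d,c,P,M=shot("w4")
xy,a=blank(p,c,M,"pale",(672,-60),save="w4f")
plan(*xy,60,a+90)
E
```

```text
pale c [674.  -59.6] sz [60.3 60.3] ang 33.11
t 7.0 pos [685.  -60.  148.3] jaw 122.23 F [-0.1 -1.  -0.3] grip 1.003 j6 -2.39
  delta_pos total [0.178 0.129 1.767] dr total [-0.015 -0.016 -0.088]
```

View pics/w4f.png

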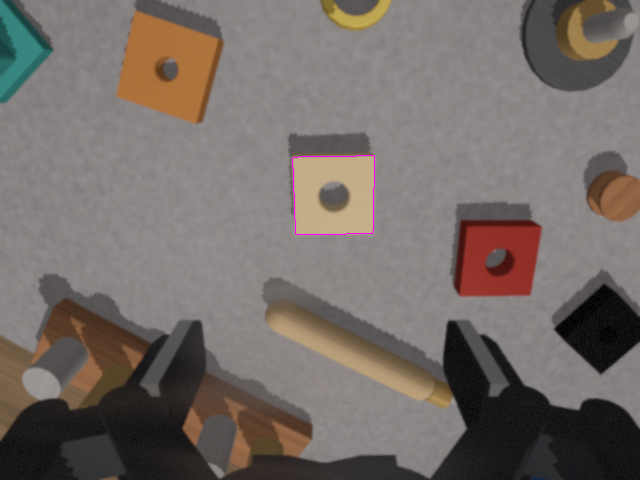

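servo_tool:
  motion:
    - {"dr":[-0.01,-0.01,-0.09],"delta_pos":[0.18,0.13,0.4],"hand":1}
    - {"dr":[0,0,0],"delta_pos":[0,0,0.7],"hand":1}
    - {"dr":[0,0,0],"delta_pos":[0,0,0.7],"hand":1}
    - {"dr":[0,0,0],"delta_pos":[0,0,0.6],"hand":1}
    - {"dr":[0,0,0],"delta_pos":[0,0,0.2],"hand":1}
    - {"dr":[0,0,0],"delta_pos":[0,0,0],"hand":1}

```text
time_s: 7.75
eef_pos: [674.7, -59.9, 17.0]
ee_rot: [0.001, -0.279, 0.96, -0.002]
force: [-0.1, -0.6, -0.0]
grip_width: 1.001
```

```bash
python3 - <<'E'
from h import *
p,d,c,P,M=shot("w5")
plan(674,-59.6,-1,123.1)
E
```

```text
t 7.8 pos [675.  -59.9  17.6] jaw 122.36 F [ 0.5 -0.4 -1. ] grip 1.002 j6 -2.4
  delta_pos total [0.014 0.018 0.371] dr total [-0.026  0.014 -0.074]
```

View pics/w5.png

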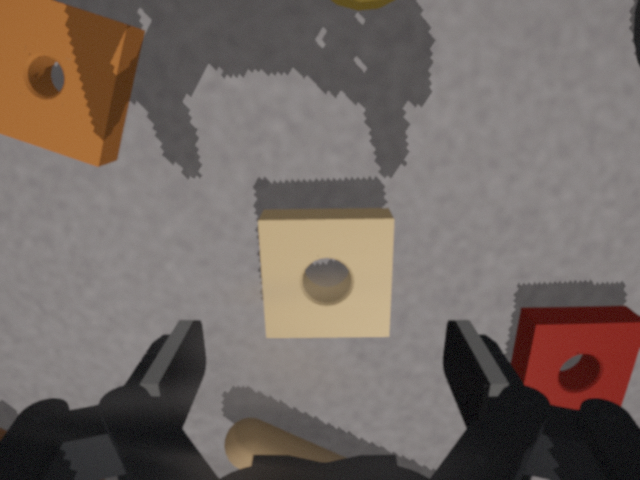

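servo_tool:
  motion:
    - {"dr":[-0.02,0.01,-0.07],"delta_pos":[0.01,0.02,0.2],"hand":1}
    - {"dr":[0,0,0],"delta_pos":[0,0,0.16],"hand":1}
    - {"dr":[0,0,0],"delta_pos":[0,0,0.0],"hand":0.8}
    - {"dr":[0,0,0],"delta_pos":[0,0,0],"hand":0.6}
    - {"dr":[0,0,0],"delta_pos":[0,0,0],"hand":0.5}
    - {"dr":[0,0,0],"delta_pos":[0,0,0],"hand":0.5}
    - {"dr":[0,0,0],"delta_pos":[0,0,0],"hand":0.5}
  squeeze: 40

```text
time_s: 8.68
eef_pos: [675.6, -59.7, 1.5]
ee_rot: [0.002, -0.285, 0.959, -0.002]
force: [0.4, -0.6, 0.6]
grip_width: 0.5
```

```bash
python3 - <<'E'
from h import *
p,d,c,P,M=shot("w6")
plan(674,-59.6,-1,123.1)
E
```

```text
t 8.72 pos [675.6 -59.7   1.5] jaw 123.07 F [-0.3  0.1  0.3] grip 0.499 j6 -2.41
  delta_pos total [0.026 0.019 0.05 ] dr total [-0.026  0.022 -0.003]
```

View pics/w6.png

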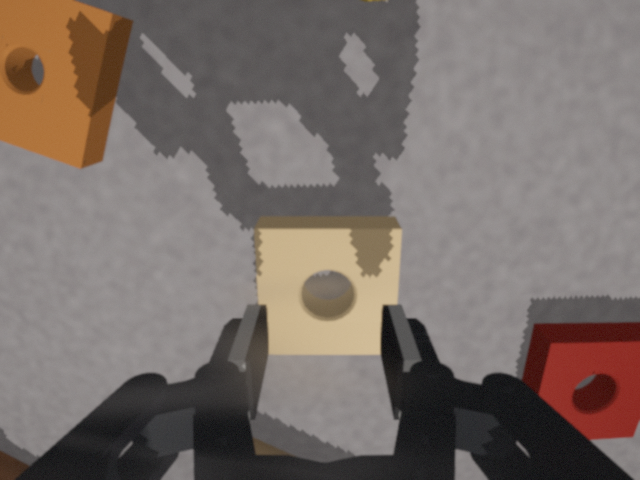

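```bash
python3 - <<'E'
from h import *
ims=[]
for n in ["scene","side"]:
    p,d=capture(n); c=cal(n); u=proj([[675,-60,10]],c)[0].astype(int)
    print(n,u, proj([[675.6,-59.7,1.5]],c))
    q=p[u[1]-60:u[1]+40,u[0]-60:u[0]+60]; ims.append(cv2.resize(q,None,fx=4,fy=4,interpolation=cv2.INTER_CUBIC)[:,:400])
cv2.imwrite("pics/s6.png",np.hstack(ims)[:,:,::-1])
E
```

```text
scene [284 285] [[285.07719734 287.59197064]]
side [339 278] [[339.17343587 281.17584519]]
```

View pics/s6.png

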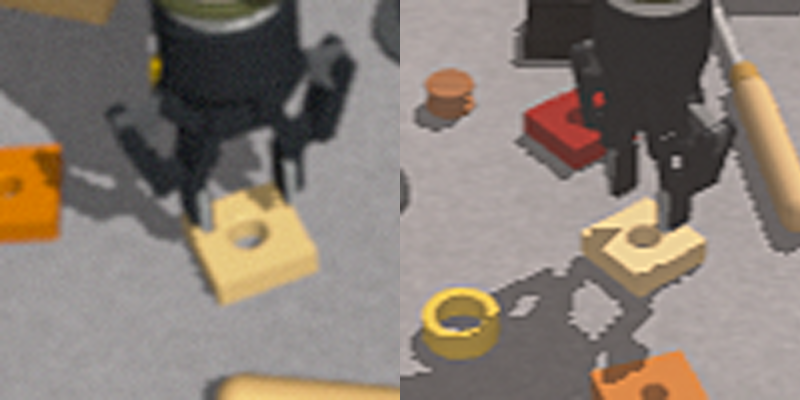

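```bash
python3 - <<'E'
from h import *
for f in ["w6","w4"]:
    z=np.load(f+".npz"); d=z["d"]; K,D,T=cal("wrist")
    print(f)
    for r in range(300,480,15):
        print(r,[int(d[r,x]) for x in range(140,520,16)])
# tool coords of finger pixels now
z=np.load("w6.npz");c=(K,D,z["T"]); P,u,v=cloud(z["d"],c); p,M,s=pose(); Q=(P-p)@M
for uu,vv in [(245,310),(255,320),(250,350),(395,320),(405,350),(390,310),(262,400),(390,400)]:
    i=np.argmin((u-uu)**2+(v-vv)**2); print(uu,vv,u[i],v[i],np.round(Q[i],1))
E
```

```text
w6
300 [203, 203, 204, 203, 204, 202, 202, 203, 182, 183, 184, 201, 200, 190, 182, 182, 182, 203, 201, 203, 202, 202, 202, 203]
315 [206, 207, 206, 205, 205, 205, 205, 145, 185, 186, 185, 187, 187, 185, 185, 185, 145, 205, 205, 205, 206, 204, 205, 205]
330 [208, 210, 209, 209, 209, 209, 144, 137, 160, 188, 187, 187, 188, 188, 188, 161, 137, 143, 208, 208, 208, 208, 209, 207]
345 [213, 211, 211, 212, 211, 135, 128, 129, 161, 190, 190, 191, 190, 190, 190, 160, 129, 128, 136, 211, 210, 210, 211, 210]
360 [215, 215, 215, 214, 214, 119, 122, 125, 214, 215, 214, 214, 214, 215, 214, 213, 126, 120, 119, 213, 213, 213, 214, 214]
375 [111, 111, 219, 219, 113, 111, 112, 126, 217, 217, 217, 217, 216, 216, 217, 218, 125, 114, 112, 112, 217, 216, 113, 112]
390 [106, 107, 113, 113, 107, 106, 107, 126, 220, 221, 220, 220, 220, 220, 219, 220, 125, 108, 107, 107, 114, 113, 107, 106]
405 [101, 105, 107, 109, 103, 102, 103, 126, 222, 223, 225, 223, 223, 223, 223, 224, 127, 102, 101, 102, 110, 108, 103, 102]
420 [99, 106, 108, 108, 89, 91, 92, 226, 227, 226, 227, 226, 227, 227, 228, 226, 227, 90, 91, 90,
[... 1418 characters left out ...]
4, 404, 408, 408, 408, 409, 409, 409, 410, 409, 409, 407, 117, 97, 96]
435 [93, 86, 86, 392, 360, 360, 391, 391, 390, 390, 390, 416, 416, 414, 414, 415, 415, 415, 416, 416, 414, 86, 85, 93]
450 [82, 82, 82, 82, 343, 347, 397, 383, 375, 395, 395, 423, 421, 423, 421, 421, 422, 422, 422, 421, 83, 82, 82, 82]
465 [78, 79, 79, 78, 79, 334, 1131, 88, 87, 88, 87, 88, 88, 86, 88, 87, 88, 429, 428, 78, 78, 78, 79, 79]
245 310 245 310 [ 12.9 -28.  -48.9]
255 320 255 320 [ 11.7 -23.8 -53.5]
250 350 250 350 [ 12.6 -22.4 -72.6]
395 320 395 320 [ 12.7  23.3 -55.2]
405 350 405 350 [ 11.3  24.1 -70.7]
390 310 390 310 [ 11.7  23.  -46.5]
262 400 262 400 [-69.8 -33.4   2.6]
390 400 390 400 [ -9.4  21.1 -68.4]
```

servo_tool:
  motion:
    - {"dr":[0,0,0],"delta_pos":[0.02,0.02,0],"hand":1}
    - {"dr":[0,0,0],"delta_pos":[0,0,0],"hand":1}
    - {"dr":[0,0,0],"delta_pos":[0,0,0],"hand":1}
    - {"dr":[0,0,0],"delta_pos":[0,0,0],"hand":1}
    - {"dr":[-0.02,0.02,0],"delta_pos":[0,0,0.3],"hand":1}
    - {"dr":[0,0,0],"delta_pos":[0,0,0.2],"hand":1}
    - {"dr":[0,0,0],"delta_pos":[0,0,0],"hand":1}
  squeeze: 40

```text
time_s: 9.7
eef_pos: [673.7, -59.3, -26.2]
ee_rot: [-0.001, -0.285, 0.959, 0.0]
force: [1.0, 0.8, 0.4]
grip_width: 0.997
```

```bash
python3 - <<'E'
from h import *
p,d,c,P,M=shot("w7")
plan(674,-59.6,-40,123.1)
E
```

```text
t 9.75 pos [673.9 -59.3 -25.7] jaw 123.07 F [ 0.3  0.2 -0.7] grip 1.004 j6 -2.41
  delta_pos total [ 0.001 -0.006  0.285] dr total [-0.    -0.003 -0.003]
```

View pics/w7.png

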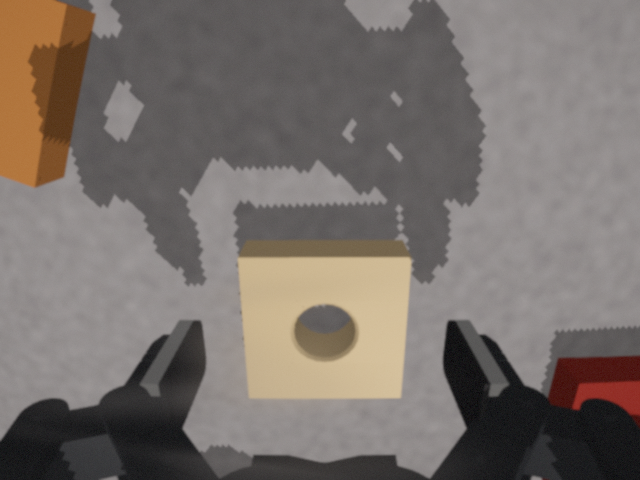

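servo_tool:
  motion:
    - {"dr":[0,0,0],"delta_pos":[0,0,0.15],"hand":1}
    - {"dr":[0,0,0],"delta_pos":[0,0,0.13],"hand":1}
    - {"dr":[0,0,0],"delta_pos":[0,0,0],"hand":0.8}
    - {"dr":[0,0,0],"delta_pos":[0,0,0],"hand":0.6}
    - {"dr":[0,0,0],"delta_pos":[0,0,0],"hand":0.5}
    - {"dr":[0,0,0],"delta_pos":[0,0,0],"hand":0.5}
    - {"dr":[0,0,0],"delta_pos":[0,0,0],"hand":0.5}
  squeeze: 40

```text
time_s: 10.62
eef_pos: [674.5, -59.5, -39.6]
ee_rot: [0.001, -0.285, 0.959, -0.001]
force: [0.0, -0.7, 0.3]
grip_width: 0.693
```

```bash
python3 - <<'E'
from h import *
p,d,c,P,M=shot("w8")
plan(674,-59.6,-40,123.1)
r=fitsq(p,c,"pale",18,(674,-59.6)); print(r[:3])
E
```

```text
t 10.68 pos [674.5 -59.5 -39.6] jaw 123.06 F [-0.4  0.1 -0.6] grip 0.693 j6 -2.41
  delta_pos total [0.01  0.004 0.007] dr total [-0.008  0.004 -0.004]
(array([673.58563232, -60.56024933]), array([60.06953812, 60.45011139]), 33.331600189208984)
```

View pics/w8.png

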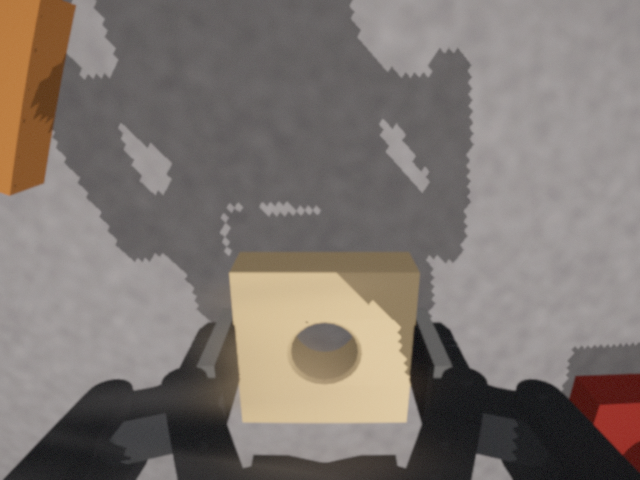

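servo_tool:
  motion:
    - {"dr":[0,0,0],"delta_pos":[0,0,-0.5],"hand":0.5}
    - {"dr":[0,0,0],"delta_pos":[0,0,-0.7],"hand":0.5}
    - {"dr":[0,0,0],"delta_pos":[0,0,-0.7],"hand":0.5}
    - {"dr":[0,0,0],"delta_pos":[0,0,0],"hand":0.5}

```text
time_s: 11.18
eef_pos: [674.0, -59.3, 57.5]
ee_rot: [-0.0, -0.285, 0.959, -0.0]
force: [0.5, 0.2, -1.9]
grip_width: 0.693
```

```bash
python3 - <<'E'
from h import *
plan(476.5,24,50,123.1)
E
```

```text
t 11.18 pos [674.  -59.3  57.5] jaw 123.07 F [ 0.5  0.2 -1.9] grip 0.693 j6 -2.41
  delta_pos total [2.401 3.553 0.149] dr total [-0.002 -0.001 -0.003]
```

servo_tool:
  motion:
    - {"dr":[0,0,0],"delta_pos":[0.48,0.71,0],"hand":0.5}
    - {"dr":[0,0,0],"delta_pos":[0.48,0.71,0],"hand":0.5}
    - {"dr":[0,0,0],"delta_pos":[0.48,0.71,0],"hand":0.5}
    - {"dr":[0,0,0],"delta_pos":[0.48,0.71,0],"hand":0.5}
    - {"dr":[0,0,0],"delta_pos":[0.48,0.71,0],"hand":0.5}
    - {"dr":[0,0,0],"delta_pos":[0,0,0],"hand":0.5}
    - {"dr":[0,0,0],"delta_pos":[0,0,0],"hand":0.5}

```text
time_s: 12.05
eef_pos: [466.8, 26.8, 50.9]
ee_rot: [-0.004, -0.284, 0.959, 0.002]
force: [0.0, -0.5, -1.5]
grip_width: 0.696
```

```bash
python3 - <<'E'
from h import *
p,d,c,P,M=shot("w9")
plan(476.5,24,50,123.1)
E
```

```text
t 12.1 pos [466.7  26.8  50.8] jaw 123.01 F [ 0.1 -0.9 -0.6] grip 0.693 j6 -2.34
  delta_pos total [-0.135 -0.154  0.014] dr total [ 0.038 -0.041 -0.009]
```

View pics/w9.png

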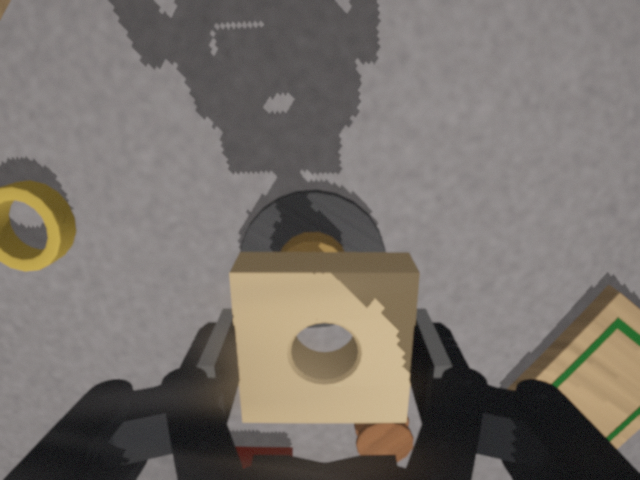

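servo_tool:
  motion:
    - {"dr":[0.04,-0.04,0],"delta_pos":[-0.13,-0.15,0.2],"hand":0.5}
    - {"dr":[0,0,0],"delta_pos":[0,0,0.1],"hand":0.5}
    - {"dr":[0,0,0],"delta_pos":[0,0,0],"hand":0.5}

```text
time_s: 12.48
eef_pos: [477.9, 23.1, 33.7]
ee_rot: [0.0, -0.284, 0.959, -0.0]
force: [-0.2, 0.3, 0.2]
grip_width: 0.691
```

```bash
python3 - <<'E'
from h import *
p,d,c,P,M=shot("w10")
plan(476.5,24,25,123.1)
E
```

```text
t 12.53 pos [478.   23.1  33.9] jaw 122.96 F [-0.2  0.7 -0.1] grip 0.691 j6 -2.34
  delta_pos total [0.015 0.032 0.178] dr total [-0.004  0.001 -0.014]
```

View pics/w10.png

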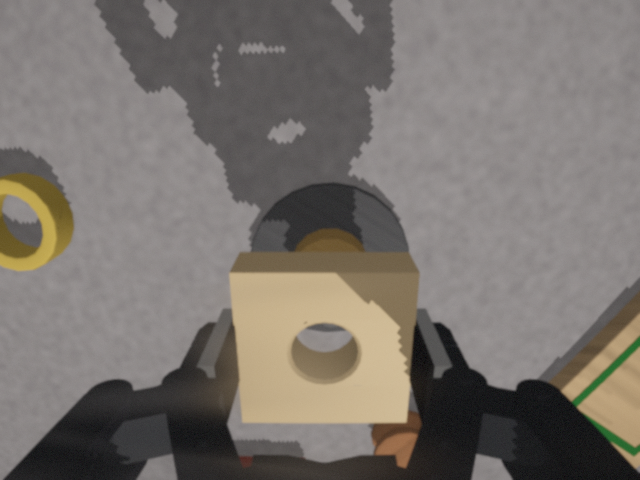

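```bash
cat >> h.py <<'E'
def footarc(p,c,r0,r1,near=(476.5,24)):
    """fit foot circle from arc edge: outermost strong edges near predicted circle"""
    from scipy.optimize import least_squares
    g=cv2.GaussianBlur(cv2.cvtColor(np.ascontiguousarray(p),cv2.COLOR_RGB2GRAY),(0,0),1).astype(float)
    pts=[]
    for a in np.arange(0,2*np.pi,0.03):
        rs=np.arange(36,50,0.2)
        W=np.c_[near[0]+rs*np.cos(a),near[1]+rs*np.sin(a),np.full(len(rs),8.)]
        px=proj(W,c)
        if px[:,0].min()<2 or px[:,0].max()>637 or px[:,1].min()<r0 or px[:,1].max()>r1: continue
        v=cv2.remap(g.astype(np.float32),px[:,0].astype(np.float32),px[:,1].astype(np.float32),cv2.INTER_LINEAR).ravel()
        dv=np.gradient(v); i=dv.argmax()
        if dv[i]>2: pts.append((W[i,0],W[i,1]))
    pts=np.array(pts)
    f=least_squares(lambda q:np.hypot(pts[:,0]-q[0],pts[:,1]-q[1])-42,near,loss="soft_l1",f_scale=0.3)
    res=np.hypot(pts[:,0]-f.x[0],pts[:,1]-f.x[1])-42
    return f.x,len(pts),np.median(abs(res))
E
python3 - <<'E'
from h import *
for n,r1 in [("w2",310),("w3",310),("w10",245),("w9",245)]:
    z=np.load(n+".npz"); K,D,_=cal("wrist"); print(n,footarc(z["p"],(K,D,z["T"]),0,r1))
E
```

```text
w2 (array([477.82121581,  24.44963756]), 210, np.float64(0.3881869721806339))
w3 (array([475.80003357,  24.46568525]), 210, np.float64(0.5932077950982908))
w10 (array([476.40196366,  24.70327262]), 88, np.float64(0.5368418683406304))
w9 (array([474.54660993,  22.25599   ]), 85, np.float64(1.5781123906509222))
```

```bash
python3 - <<'E'
from h import *
plan(477,25,25,123.1)
E
```

```text
t 12.53 pos [478.   23.1  33.9] jaw 122.96 F [-0.2  0.7 -0.1] grip 0.691 j6 -2.34
  delta_pos total [-0.004  0.043  0.178] dr total [-0.004  0.001 -0.014]
```

servo_tool:
  motion:
    - {"dr":[0,0,0],"delta_pos":[0,0.04,0.1],"hand":0.5}
    - {"dr":[0,0,0],"delta_pos":[0,0,0.1],"hand":0.5}
    - {"dr":[0,0,0],"delta_pos":[0,0,0.08],"hand":0.5}
    - {"dr":[0,0,0],"delta_pos":[0,0,0],"hand":0.5}

```text
time_s: 13.02
eef_pos: [476.8, 24.9, 19.0]
ee_rot: [0.0, -0.284, 0.959, -0.0]
force: [1.9, -0.1, 0.2]
grip_width: 0.689
```

```bash
python3 - <<'E'
from h import *
p,d,c,P,M=shot("w11")
plan(477,25,-14.6,123.1)
E
```

```text
t 13.07 pos [477.   24.9  19.2] jaw 122.97 F [-1.2  0.1 -0.2] grip 0.69 j6 -2.34
  delta_pos total [-0.001  0.002  0.676] dr total [-0.007  0.003 -0.013]
```

View pics/w11.png

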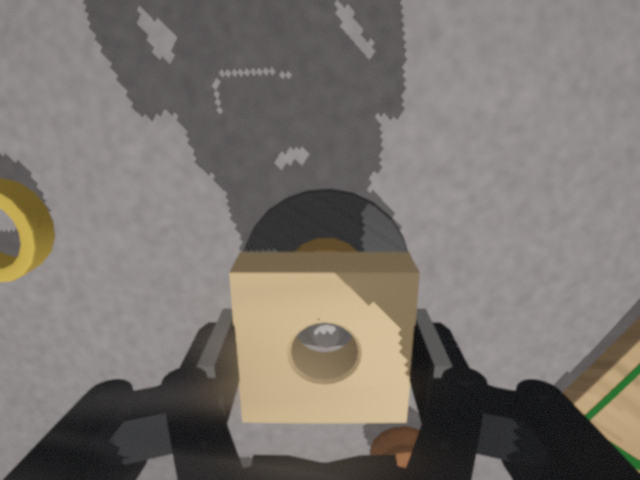

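servo_tool:
  motion:
    - {"dr":[0,0,0],"delta_pos":[0,0,0.04],"hand":0.5}
    - {"dr":[0,0,0],"delta_pos":[0,0,0.04],"hand":0.5}

```text
time_s: 13.32
eef_pos: [477.2, 24.8, 15.3]
ee_rot: [0.001, -0.284, 0.959, -0.001]
force: [0.0, 0.7, -0.6]
grip_width: 0.688
```

servo_tool:
  motion:
    - {"dr":[0,0,0],"delta_pos":[0,0,0.03],"hand":0.5}
    - {"dr":[0,0,0],"delta_pos":[0,0,0],"hand":0.5}

```text
time_s: 13.58
eef_pos: [477.2, 24.8, 13.6]
ee_rot: [0.001, -0.284, 0.959, -0.001]
force: [-0.5, 0.2, -1.3]
grip_width: 0.688
```

```bash
python3 - <<'E'
from h import *
p,d,c,P,M=shot("w12")
plan(477,25,-14.6,123.1)
E
```

```text
t 13.62 pos [477.2  24.8  13.7] jaw 122.97 F [-0.5  0.8 -0.5] grip 0.696 j6 -2.34
  delta_pos total [0.002 0.006 0.565] dr total [-0.009  0.006 -0.013]
```

View pics/w12.png

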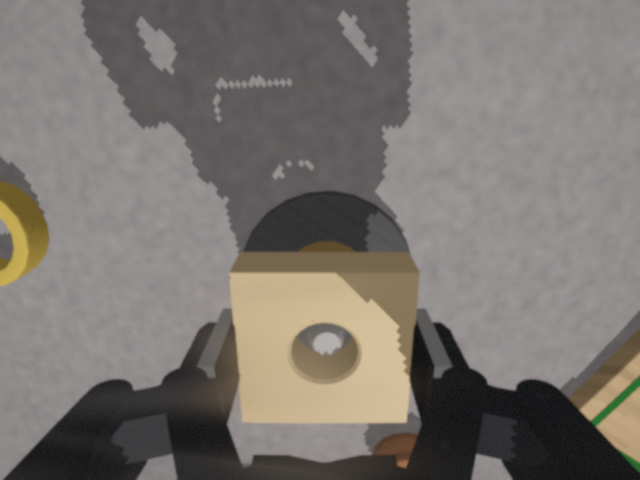

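servo_tool:
  motion:
    - {"dr":[0,0,0],"delta_pos":[0,0,0.1],"hand":0.5}
    - {"dr":[0,0,0],"delta_pos":[0,0,0.1],"hand":0.5}
    - {"dr":[0,0,0],"delta_pos":[0,0,0.1],"hand":0.5}
    - {"dr":[0,0,0],"delta_pos":[0,0,0.1],"hand":0.5}
    - {"dr":[0,0,0],"delta_pos":[0,0,0.08],"hand":0.5}
    - {"dr":[0,0,0],"delta_pos":[0,0,0],"hand":0.5}

```text
time_s: 14.38
eef_pos: [477.0, 24.9, -12.4]
ee_rot: [0.0, -0.284, 0.959, -0.0]
force: [-1.1, -0.0, -0.5]
grip_width: 0.69
```

```bash
python3 - <<'E'
from h import *
plan(477,25,-14.6,123.1)
E
```

```text
t 14.38 pos [477.   24.9 -12.4] jaw 122.97 F [-1.1 -0.  -0.5] grip 0.69 j6 -2.34
  delta_pos total [-0.001  0.003  0.045] dr total [-0.007  0.003 -0.013]
```

Slides down freely; touch the collar gently.

servo_tool:
  motion:
    - {"dr":[0,0,0],"delta_pos":[0,0,0.03],"hand":0.5}
    - {"dr":[0,0,0],"delta_pos":[0,0,0.015],"hand":0.5}
    - {"dr":[0,0,0],"delta_pos":[0,0,0],"hand":0.5}
    - {"dr":[0,0,0],"delta_pos":[0,0,0],"hand":0.5}

```text
time_s: 14.88
eef_pos: [477.4, 24.8, -14.4]
ee_rot: [0.001, -0.284, 0.959, -0.001]
force: [0.2, -0.1, -0.3]
grip_width: 0.691
```

```bash
python3 - <<'E'
from h import *
p,d,c,P,M=shot("w13")
plan(477,25,-14.6,123.1)
print(fitsq(p,c,"pale",43,(477,25))[:3])
plan(442.5,237,50)
E
```

```text
t 14.93 pos [477.3  24.8 -14.4] jaw 122.96 F [-0.3 -0.3  0.1] grip 0.692 j6 -2.34
  delta_pos total [0.003 0.007 0.004] dr total [-0.01   0.007 -0.014]
(array([476.52862549,  23.84288979]), array([60.20352554, 60.59057617]), 33.13551330566406)
t 14.93 pos [477.3  24.8 -14.4] jaw 122.96 F [-0.3 -0.3  0.1] grip 0.692 j6 -2.34
  delta_pos total [-1.726  3.938 -1.293] dr total [-0.01   0.007  0.   ]
```

View pics/w13.png

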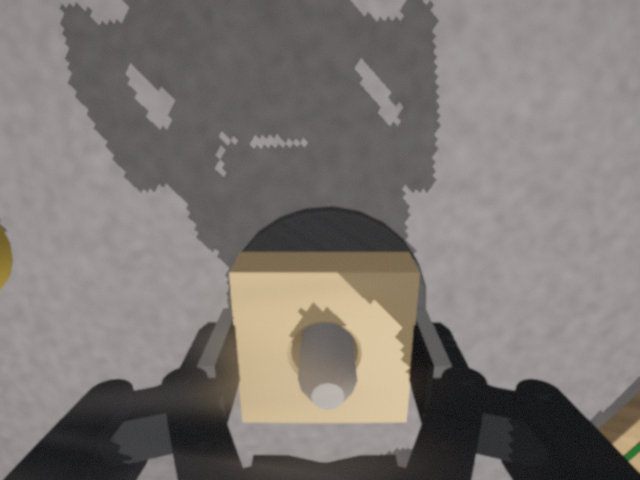

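servo_tool:
  motion:
    - {"dr":[0,0,0],"delta_pos":[0,0,-0.4],"hand":0.5}
    - {"dr":[0,0,0],"delta_pos":[0,0,-0.5],"hand":0.5}
    - {"dr":[0,0,0],"delta_pos":[0,0,-0.5],"hand":0.5}
    - {"dr":[0,0,1],"delta_pos":[0,0,0],"hand":0.5}
    - {"dr":[0,0,1],"delta_pos":[0,0,0],"hand":0.5}
    - {"dr":[0,0,1],"delta_pos":[0,0,0],"hand":0.5}
    - {"dr":[0,0,0.53],"delta_pos":[0,0,0],"hand":0.5}
    - {"dr":[0,0,0],"delta_pos":[0,0.7,0],"hand":0.5}
    - {"dr":[0,0,0],"delta_pos":[0,0.7,0],"hand":0.5}
    - {"dr":[0,0,0],"delta_pos":[0,0.7,0],"hand":0.5}
    - {"dr":[0,0,0],"delta_pos":[0,0,0],"hand":0.5}
    - {"dr":[0,0,0],"delta_pos":[0,0,0],"hand":0.5}

```text
time_s: 16.42
eef_pos: [484.2, 132.1, 58.6]
ee_rot: [0.002, 0.032, 0.999, -0.0]
force: [-0.3, 0.1, 0.3]
grip_width: 0.692
```

```bash
python3 - <<'E'
from h import *
p,d,c,P,M=shot("w14")
print(fitsq(p,c,"green",12,(442,237))[:3])
plan(442.5,237,50,87.7)
E
```

```text
(array([443.37838745, 237.44235229]), array([75.04944611, 74.76293945]), -2.254180908203125)
t 16.48 pos [484.2 131.9  58.6] jaw 86.36 F [-0.2 -0.7 -0.2] grip 0.692 j6 -1.47
  delta_pos total [0.967 2.044 0.166] dr total [-0.004  0.023 -0.134]
```

View pics/w14.png

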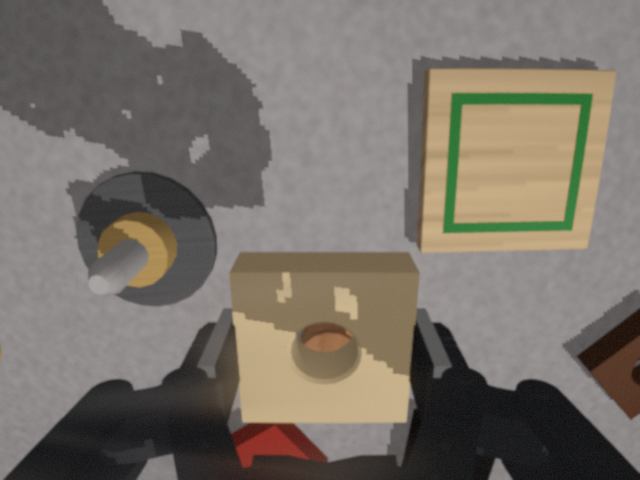

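```bash
python3 - <<'E'
from h import *
K,D,_=cal("wrist")
z=np.load("w13.npz"); c=(K,D,z["T"])
print(toplane([[327.5,395.5]],c,63))
p=z["p"]; cv2.imwrite("pics/c13.png",cv2.resize(p[290:430,240:410],None,fx=4,fy=4,interpolation=cv2.INTER_CUBIC)[:,:,::-1])
E
```

```text
[[476.81017288  25.39790619]]
```

View pics/c13.png

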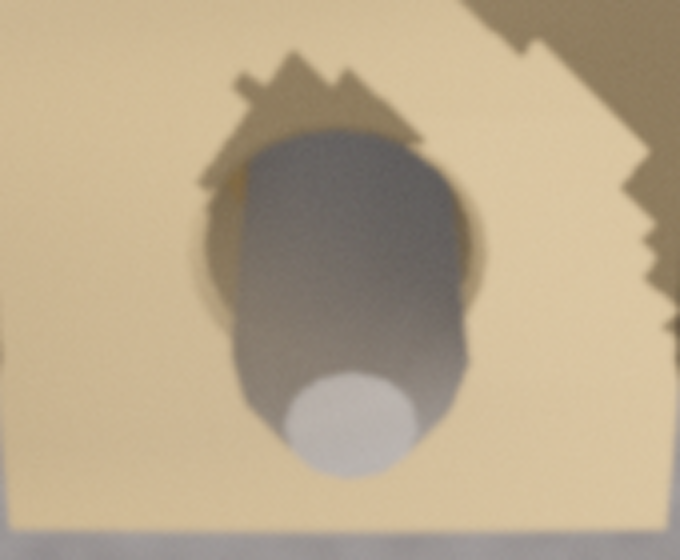

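servo_tool:
  motion:
    - {"dr":[0,0.02,-0.13],"delta_pos":[0.3,0.68,0],"hand":0.5}
    - {"dr":[0,0,0],"delta_pos":[0.3,0.68,0],"hand":0.5}
    - {"dr":[0,0,0],"delta_pos":[0.3,0.68,0.1],"hand":0.5}
    - {"dr":[0,0,0],"delta_pos":[0,0,0.3],"hand":0.5}
    - {"dr":[0,0,0],"delta_pos":[0,0,0.3],"hand":0.5}
    - {"dr":[0,0,0],"delta_pos":[0,0,0],"hand":0.5}

```text
time_s: 17.23
eef_pos: [445.3, 233.2, 21.7]
ee_rot: [0.0, 0.024, 1.0, -0.001]
force: [0.6, -0.0, 0.4]
grip_width: 0.693
```

```bash
python3 - <<'E'
from h import *
p,d,c,P,M=shot("w15")
plan(444.2,237.5,-27.6,87.7)
E
```

```text
t 17.27 pos [445.7 233.3  22.3] jaw 87.21 F [0.3 1.1 0.3] grip 0.691 j6 -1.27
  delta_pos total [0.037 0.084 0.999] dr total [-0.007  0.011 -0.049]
```

View pics/w15.png

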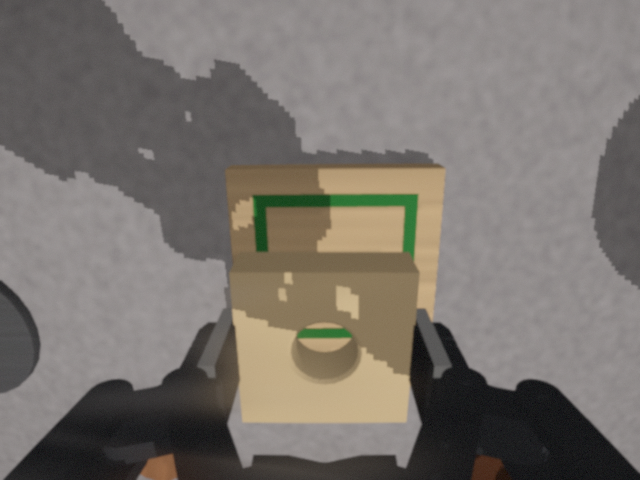

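servo_tool:
  motion:
    - {"dr":[0,0.01,-0.05],"delta_pos":[0.03,0.08,0.3],"hand":0.5}
    - {"dr":[0,0,0],"delta_pos":[0,0,0.3],"hand":0.5}
    - {"dr":[0,0,0],"delta_pos":[0,0,0.24],"hand":0.5}
    - {"dr":[0,0,0],"delta_pos":[0,0,0],"hand":0.5}
    - {"dr":[0,0,0],"delta_pos":[0,0,0],"hand":0.5}

```text
time_s: 17.9
eef_pos: [445.1, 236.7, -22.5]
ee_rot: [0.0, 0.02, 1.0, -0.001]
force: [0.1, 0.9, -0.8]
grip_width: 0.687
```

```bash
python3 - <<'E'
from h import *
p,d,c,P,M=shot("w16")
plan(444.2,237.5,-27.6,87.7)
cv2.imwrite("pics/c16.png",cv2.resize(p[180:440,200:460],None,fx=2.3,fy=2.3,interpolation=cv2.INTER_CUBIC)[:,:,::-1])
# green pixels -> world
m=segm(p,"green"); v,u=np.nonzero(m); w=toplane(np.c_[u,v],c,12)
r=fitsq(p,c,"pale",12+18+7.6,(444,237)); 
print(np.round([w.min(0),w.max(0)],1))
E
```

```text
t 17.95 pos [445.  236.7 -22.5] jaw 87.65 F [ 0.4 -0.7  0.9] grip 0.69 j6 -1.27
  delta_pos total [0.017 0.016 0.102] dr total [-0.007  0.002 -0.005]
[[404.7 200.8]
 [482.2 276.6]]
```

View pics/c16.png

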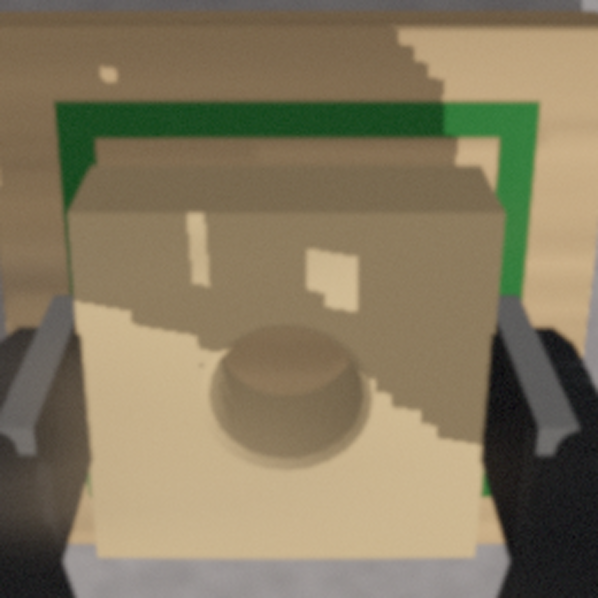

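```bash
cat >> h.py <<'E'
OFF=np.array([1.34,-0.39,0])   # camera raw minus TCP for a held, centred blank (tool axes)
def boardlines(p,c,M,col,ang,near,half=37.4,excl=None):
    m=segm(p,col); v,u=np.nonzero(m); w=toplane(np.c_[u,v],c,12)-near
    a=math.radians(ang); ex=np.array([math.cos(a),math.sin(a)]); ey=np.array([-ex[1],ex[0]])
    q=np.c_[w@ex,w@ey]; q=q[(abs(q)<45).all(1)]
    out={}
    for ax in (0,1):
        for sg in (-1,1):
            vals=[]
            for t in np.arange(-25,26,2):
                s=q[abs(q[:,1-ax]-t)<1][:,ax]*sg
                s=s[s>25]
                if len(s)>4: vals.append((s.max(),s.min()))
            if len(vals)>2: out[("x" if ax==0 else "y")+("+" if sg>0 else "-")]=np.r_[np.median(vals,0),len(vals)]
    for k in out: print(k,np.round(out[k],1))
    return out,ex,ey
E
python3 - <<'E'
from h import *
K,D,_=cal("wrist")
for n in ["w2","w3","w14","w15","w16"]:
    z=np.load(n+".npz"); c=(K,D,z["T"]); print(n); boardlines(z["p"],c,None,"green",-2.3,np.array([443.5,237.2]))
E
```

```text
w2
x- [36.7 33.  26. ]
x+ [37.1 33.2 26. ]
y- [37.1 33.  26. ]
y+ [36.9 32.7 26. ]
w3
x- [37.1 32.9 16. ]
x+ [36.7 33.  26. ]
y- [37.2 32.9 26. ]
w14
x- [37.1 32.5 26. ]
x+ [36.9 33.  26. ]
y- [37.  32.5 26. ]
y+ [37.5 32.8 26. ]
w15
x- [37.3 32.4 26. ]
x+ [37.5 32.9 15. ]
y- [37.2 32.3  8. ]
y+ [37.7 32.9  9. ]
w16
x- [37.4 32.4 26. ]
y- [37.3 35.1  3. ]
y+ [37.9 34.6 11. ]
```

```bash
sed -i 's/^CE=.*/CE=np.array([0.2,-0.2,0])/' h.py; python3 - <<'E'
from h import *
plan(444.6,237.5,-27.0,87.7)
E
```

```text
t 17.95 pos [445.  236.7 -22.5] jaw 87.65 F [ 0.4 -0.7  0.9] grip 0.69 j6 -1.27
  delta_pos total [0.009 0.016 0.09 ] dr total [-0.007  0.002 -0.005]
```

servo_tool:
  motion:
    - {"dr":[-0.01,0,0],"delta_pos":[0.01,0.02,0.05],"hand":0.5}
    - {"dr":[0,0,0],"delta_pos":[0,0,0.04],"hand":0.5}
    - {"dr":[0,0,0],"delta_pos":[0,0,0.01],"hand":0.5}
    - {"dr":[0,0,0],"delta_pos":[0,0,0],"hand":0.5}

```text
time_s: 18.45
eef_pos: [445.0, 238.0, -27.1]
ee_rot: [0.001, 0.02, 1.0, 0.001]
force: [0.3, 0.2, -0.0]
grip_width: 0.691
```

```bash
python3 - <<'E'
from h import *
plan(444.6,237.5,-27.6,87.7)
E
```

```text
t 18.45 pos [445.  238.  -27.1] jaw 87.66 F [ 0.3  0.2 -0. ] grip 0.691 j6 -1.27
  delta_pos total [ 0.008 -0.01   0.011] dr total [ 0.007  0.011 -0.004]
```

servo_tool:
  motion:
    - {"dr":[0,0,0],"delta_pos":[0.01,-0.01,0.01],"hand":0.5}
    - {"dr":[0,0,0],"delta_pos":[0,0,0],"hand":0.75}
    - {"dr":[0,0,0],"delta_pos":[0,0,0],"hand":1}
    - {"dr":[0,0,0],"delta_pos":[0,0,0],"hand":1}
    - {"dr":[0,0,0],"delta_pos":[0,0,-0.5],"hand":1}
    - {"dr":[0,0,0],"delta_pos":[0,0,-1],"hand":1}
    - {"dr":[0,0,0],"delta_pos":[0,0,-1],"hand":1}
    - {"dr":[0,0,0],"delta_pos":[0,0,0],"hand":1}
    - {"dr":[0,0,0],"delta_pos":[0,0,0],"hand":1}

```text
time_s: 19.58
eef_pos: [443.8, 237.1, 100.4]
ee_rot: [0.0, 0.021, 1.0, 0.0]
force: [0.4, -0.7, -0.1]
grip_width: 0.996
```

```bash
python3 - <<'E'
from h import *
p,d,c,P,M=shot("w17")
boardlines(p,c,M,"green",-2.3,np.array([443.5,237.2]))
# pale blob: mask by depth
Pc,u,v=cloud(d,c); k=(np.hypot(Pc[:,0]-443,Pc[:,1]-237)<50)&(Pc[:,2]>24)&(Pc[:,2]<36)
r=cv2.minAreaRect(Pc[k][:,:2].astype(np.float32)); print(r, np.median(Pc[k][:,2]))
plan(655,-208,110)
E
```

```text
x- [36.8 32.3 26. ]
y- [37.1 34.3 26. ]
y+ [37.3 33.1 26. ]
((443.33001708984375, 236.28933715820312), (59.657196044921875, 60.24489212036133), 87.71208953857422) 29.701347473356265
t 19.62 pos [443.9 237.1 100.5] jaw 87.65 F [ 0.8 -0.1  0.8] grip 1.002 j6 -1.27
  delta_pos total [-4.583 -8.722 -0.193] dr total [0.005 0.005 0.   ]
```

View pics/w17.png

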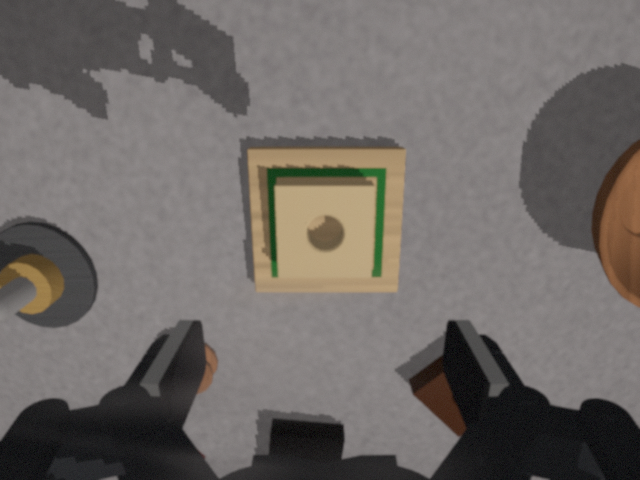

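servo_tool:
  motion:
    - {"dr":[0,0,0],"delta_pos":[-0.46,-0.88,0],"hand":1}
    - {"dr":[0,0,0],"delta_pos":[-0.46,-0.88,0],"hand":1}
    - {"dr":[0,0,0],"delta_pos":[-0.46,-0.88,0],"hand":1}
    - {"dr":[0,0,0],"delta_pos":[-0.46,-0.88,0],"hand":1}
    - {"dr":[0,0,0],"delta_pos":[-0.46,-0.88,0],"hand":1}
    - {"dr":[0,0,0],"delta_pos":[-0.46,-0.88,0],"hand":1}
    - {"dr":[0,0,0],"delta_pos":[-0.46,-0.88,0],"hand":1}
    - {"dr":[0,0,0],"delta_pos":[-0.46,-0.88,0],"hand":1}
    - {"dr":[0,0,0],"delta_pos":[-0.46,-0.88,0],"hand":1}
    - {"dr":[0,0,-0.7],"delta_pos":[-0.46,-0.88,0],"hand":1}
    - {"dr":[0,0,-0.7],"delta_pos":[0,0,0],"hand":1}
    - {"dr":[0,0,0],"delta_pos":[0,0,0],"hand":1}
    - {"dr":[0,0,0],"delta_pos":[0,0,0],"hand":1}

```text
time_s: 21.25
eef_pos: [654.9, -224.9, 76.4]
ee_rot: [-0.013, -0.104, 0.994, 0.007]
force: [0.3, -0.5, 0.0]
grip_width: 0.998
```

```bash
python3 - <<'E'
from h import *
p,d,c,P,M=shot("w18")
xy,a=blank(p,c,M,"gold",(657,-208),save="w18f")
plan(*xy,-10,a+90)
E
```

```text
Traceback (most recent call last):
  File "h.py", line 83, in blank
    xy=r[0]-(M@CE)[:2]
       ~^^^
TypeError: 'NoneType' object is not subscriptable
```

```bash
python3 - <<'E'
from h import *
p=cv2.imread("pics/w18.png")[:,:,::-1]; h=cv2.cvtColor(np.ascontiguousarray(p),cv2.COLOR_RGB2HSV)
for n in ["w18","w4"]:
    p=cv2.imread(f"pics/{n}.png"); h=cv2.cvtColor(p,cv2.COLOR_BGR2HSV)
    print(n,[h[y,x].tolist() for y,x in [(290,320),(330,290),(40,160),(100,170)]])
plan(657,-208,70,102.2)
E
```

```text
w18 [[13, 135, 178], [175, 11, 142], [0, 6, 91], [108, 148, 133]]
w4 [[7, 16, 140], [18, 87, 181], [15, 166, 171], [15, 169, 172]]
t 21.3 pos [ 654.9 -224.7   76.5] jaw 101.94 F [-0.3 -0.7 -0.2] grip 1.005 j6 -2.28
  delta_pos total [-0.113  0.316  0.132] dr total [ 0.091 -0.145 -0.026]
```

View pics/w18.png

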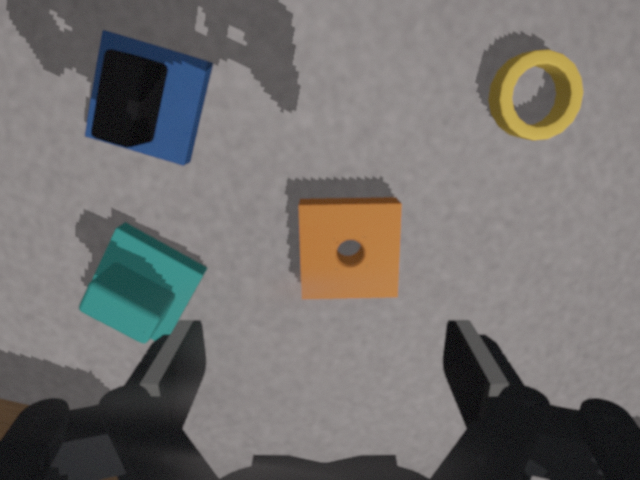

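```bash
sed -i 's/(S>190)&(V>110)/(S>115)\&(V>110)/' h.py; python3 - <<'E'
from h import *
K,D,_=cal("wrist"); z=np.load("w18.npz"); P,M,s=pose()
xy,a=blank(z["p"],(K,D,z["T"]),M,"gold",(657,-208),save="w18f")
plan(*xy,20,a+90)
E
```

```text
gold c [ 657.4 -208.6] sz [60.5 59.8] ang 12.71
t 21.3 pos [ 654.9 -224.7   76.5] jaw 101.94 F [-0.3 -0.7 -0.2] grip 1.005 j6 -2.28
  delta_pos total [-0.144  0.288  1.131] dr total [ 0.091 -0.145 -0.077]
```

View pics/w18f.png

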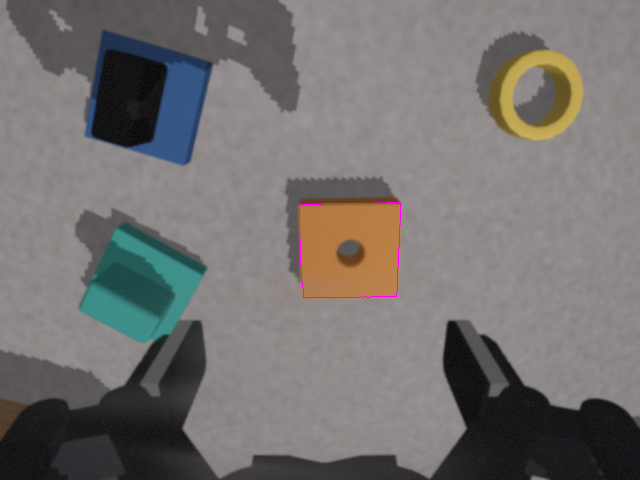

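Contour is clean. Level, centre and descend to z≈0, then measure again.

servo_tool:
  motion:
    - {"dr":[0.09,-0.15,-0.08],"delta_pos":[-0.14,0.29,0],"hand":1}
    - {"dr":[0,0,0],"delta_pos":[0,0,0.5],"hand":1}
    - {"dr":[0,0,0],"delta_pos":[0,0,0.6],"hand":1}
    - {"dr":[0,0,0],"delta_pos":[0,0,0.3],"hand":1}
    - {"dr":[0,0,0],"delta_pos":[0,0,0],"hand":1}
    - {"dr":[0,0,0],"delta_pos":[0,0,0],"hand":1}

```text
time_s: 22.05
eef_pos: [660.1, -206.4, 7.3]
ee_rot: [0.002, -0.109, 0.994, -0.001]
force: [1.2, -0.3, 0.6]
grip_width: 0.997
```

```bash
python3 - <<'E'
from h import *
p,d,c,P,M=shot("w19")
xy,a=blank(p,c,M,"gold",(657,-208),save="w19f")
plan(*xy,-40,a+90)
E
```

```text
gold c [ 657.5 -208.4] sz [59.9 59.7] ang 12.73
t 22.1 pos [ 660.  -206.4    7.3] jaw 102.57 F [0.5 0.9 0.3] grip 0.998 j6 -2.26
  delta_pos total [ 0.062 -0.025  0.946] dr total [-0.014  0.026 -0.016]
```

View pics/w19f.png

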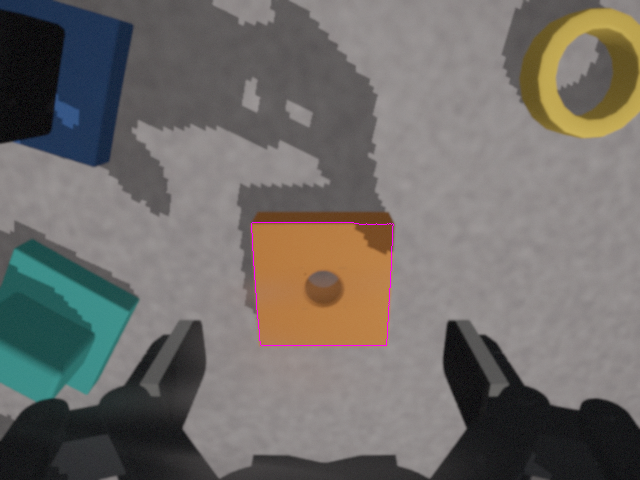

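servo_tool:
  motion:
    - {"dr":[-0.01,0.03,-0.02],"delta_pos":[0.06,-0.03,0.3],"hand":1}
    - {"dr":[0,0,0],"delta_pos":[0,0,0.3],"hand":1}
    - {"dr":[0,0,0],"delta_pos":[0,0,0.25],"hand":1}
    - {"dr":[0,0,0],"delta_pos":[0,0,0.05],"hand":1}
    - {"dr":[0,0,0],"delta_pos":[0,0,0],"hand":1}

```text
time_s: 22.72
eef_pos: [657.4, -209.0, -40.5]
ee_rot: [-0.0, -0.111, 0.994, -0.0]
force: [-0.1, 0.8, -0.0]
grip_width: 0.999
```

```bash
python3 - <<'E'
from h import *
plan(657.5,-208.4,-40,102.73)
E
```

```text
t 22.73 pos [ 657.4 -209.   -40.5] jaw 102.76 F [-0.1  0.8 -0. ] grip 0.999 j6 -2.27
  delta_pos total [-0.004  0.011 -0.009] dr total [-0.005 -0.004  0.003]
```

servo_tool:
  motion:
    - {"dr":[0,0,0],"delta_pos":[0,0.01,-0.01],"hand":0.8}
    - {"dr":[0,0,0],"delta_pos":[0,0,0],"hand":0.6}
    - {"dr":[0,0,0],"delta_pos":[0,0,0],"hand":0.5}
    - {"dr":[0,0,0],"delta_pos":[0,0,0],"hand":0.5}
    - {"dr":[0,0,0],"delta_pos":[0,0,0],"hand":0.5}
  squeeze: 40

```text
time_s: 23.35
eef_pos: [658.1, -208.8, -38.4]
ee_rot: [0.001, -0.111, 0.994, -0.001]
force: [-0.2, -0.0, -0.6]
grip_width: 0.692
```

```bash
cat >> h.py <<'E'
def held(p,c,P,M,col,zt):
    r=fitsq(p,c,col,zt,P[:2]); d=np.r_[r[0]-P[:2],0]
    print("held off tool",np.round(M.T@d-CE,2)[:2],"sz",np.round(r[1],1),"ang",round(r[2],2))
PIN=np.array([477.0,25.4])
E
python3 - <<'E'
from h import *
p,d,c,P,M=shot("w20")
held(p,c,P,M,"gold",18)
plan(*PIN,60)
E
```

```text
held off tool [ 2.76 -0.42] sz [66.9 60.8] ang 12.89
t 23.4 pos [ 658.1 -208.7  -38.4] jaw 102.77 F [-0.1  0.2  0.4] grip 0.691 j6 -2.27
  delta_pos total [ 2.495  5.362 -1.983] dr total [-0.014  0.006  0.   ]
```

servo_tool:
  motion:
    - {"dr":[0,0,0],"delta_pos":[0,0,-0.5],"hand":0.5}
    - {"dr":[0,0,0],"delta_pos":[0,0,-0.7],"hand":0.5}
    - {"dr":[0,0,0],"delta_pos":[0,0,-0.7],"hand":0.5}
    - {"dr":[0,0,0],"delta_pos":[0.35,0.76,0],"hand":0.5}
    - {"dr":[0,0,0],"delta_pos":[0.35,0.76,0],"hand":0.5}
    - {"dr":[0,0,0],"delta_pos":[0.35,0.76,0],"hand":0.5}
    - {"dr":[0,0,0],"delta_pos":[0.35,0.76,0],"hand":0.5}
    - {"dr":[0,0,0],"delta_pos":[0.35,0.76,0],"hand":0.5}
    - {"dr":[0,0,0],"delta_pos":[0.35,0.76,0],"hand":0.5}
    - {"dr":[0,0,0],"delta_pos":[0.35,0.76,0],"hand":0.5}
    - {"dr":[0,0,0],"delta_pos":[0,0,0],"hand":0.5}
    - {"dr":[0,0,0],"delta_pos":[0,0,0],"hand":0.5}

```text
time_s: 24.9
eef_pos: [474.2, 30.1, 59.0]
ee_rot: [0.002, -0.111, 0.994, -0.001]
force: [0.6, 0.1, -0.3]
grip_width: 0.691
```

```bash
python3 - <<'E'
from h import *
p,d,c,P,M=shot("w21")
held(p,c,P,M,"gold",P[2]+38.4+18)
plan(*PIN,35)
E
```

```text
held off tool [-0.22 -0.31] sz [61.6 60.9] ang 12.4
t 24.95 pos [474.1  30.1  58.8] jaw 102.69 F [ 0.4  0.2 -0.3] grip 0.691 j6 -1.97
  delta_pos total [-0.034 -0.103  0.477] dr total [-0.018  0.02   0.   ]
```

View pics/w21.png

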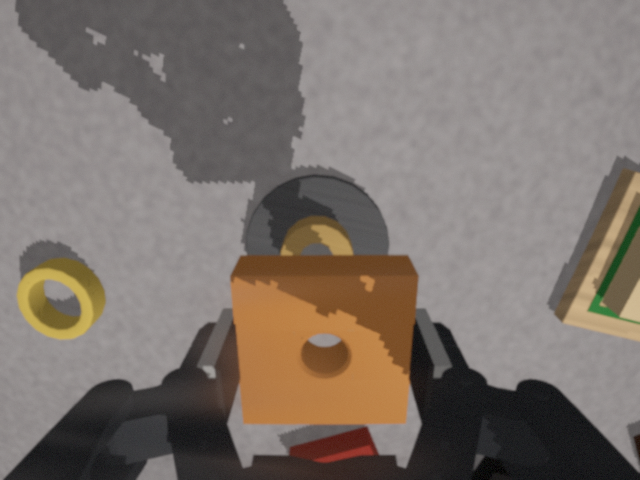

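servo_tool:
  motion:
    - {"dr":[-0.02,0.02,0],"delta_pos":[-0.02,-0.1,0.25],"hand":0.5}
    - {"dr":[0,0,0],"delta_pos":[0,0,0.25],"hand":0.5}
    - {"dr":[0,0,0],"delta_pos":[0,0,0.15],"hand":0.5}
    - {"dr":[0,0,0],"delta_pos":[0,0,0],"hand":0.5}
    - {"dr":[0,0,0],"delta_pos":[0,0,0],"hand":0.5}

```text
time_s: 25.58
eef_pos: [477.0, 23.4, 23.0]
ee_rot: [-0.001, -0.109, 0.994, 0.0]
force: [-1.1, -0.1, -0.4]
grip_width: 0.691
```

```bash
python3 - <<'E'
from h import *
p,d,c,P,M=shot("w22")
plan(476.2,25.5,18.6,102.7)
cv2.imwrite("pics/c22.png",cv2.resize(p[180:440,200:460],None,fx=2,fy=2)[:,:,::-1])
E
```

```text
t 25.62 pos [476.9  23.5  23. ] jaw 102.54 F [-0.9 -0.2 -0.5] grip 0.691 j6 -1.99
  delta_pos total [0.005 0.043 0.089] dr total [ 0.006 -0.009 -0.016]
```

View pics/c22.png

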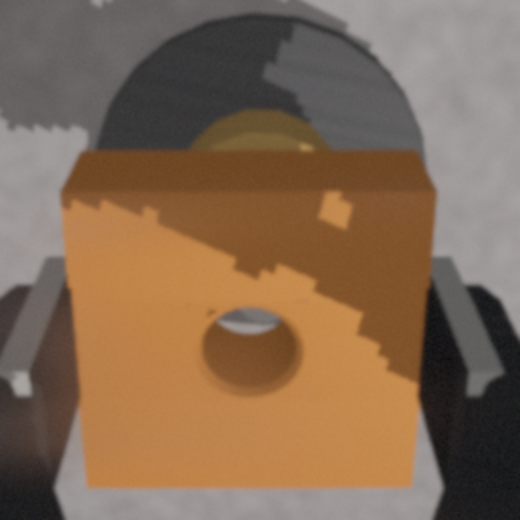

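servo_tool:
  motion:
    - {"dr":[0,0,0],"delta_pos":[0.01,0.045,0.03],"hand":0.5}
    - {"dr":[0,0,0],"delta_pos":[0,0,0.03],"hand":0.5}
    - {"dr":[0,0,0],"delta_pos":[0,0,0.02],"hand":0.5}

```text
time_s: 26.0
eef_pos: [476.2, 25.8, 19.4]
ee_rot: [-0.0, -0.109, 0.994, 0.0]
force: [-0.6, -0.6, -0.3]
grip_width: 0.689
```

servo_tool:
  motion:
    - {"dr":[0,0,0],"delta_pos":[0,0,0.02],"hand":0.5}

```text
time_s: 26.12
eef_pos: [476.3, 25.8, 18.4]
ee_rot: [-0.0, -0.109, 0.994, 0.0]
force: [0.5, -0.7, 0.7]
grip_width: 0.69
```

servo_tool:
  motion:
    - {"dr":[0,0,0],"delta_pos":[0,0,0.02],"hand":0.5}

```text
time_s: 26.25
eef_pos: [476.5, 25.9, 17.5]
ee_rot: [0.0, -0.109, 0.994, 0.0]
force: [-0.0, 2.0, 3.2]
grip_width: 0.692
```

servo_tool:
  motion:
    - {"dr":[0,0,0],"delta_pos":[0,0,0.01],"hand":0.5}

```text
time_s: 26.38
eef_pos: [476.6, 25.9, 17.3]
ee_rot: [0.0, -0.109, 0.994, 0.0]
force: [-0.7, 1.2, 4.3]
grip_width: 0.691
```

```bash
python3 - <<'E'
from h import *
p,d,c,P,M=shot("w23")
plan(476.2,25.5,17,102.7)
held(p,c,P,M,"gold",P[2]+38.4+18)
cv2.imwrite("pics/c23.png",cv2.resize(p[180:440,200:460],None,fx=2,fy=2)[:,:,::-1])
E
```

```text
t 26.43 pos [476.6  26.   17.2] jaw 102.55 F [-0.4  1.5  3.6] grip 0.692 j6 -1.98
  delta_pos total [ 0.011 -0.007  0.005] dr total [ 0.003  0.005 -0.015]
held off tool [ 3.54 -0.63] sz [68.6 60.8] ang 12.84
```

View pics/c23.png

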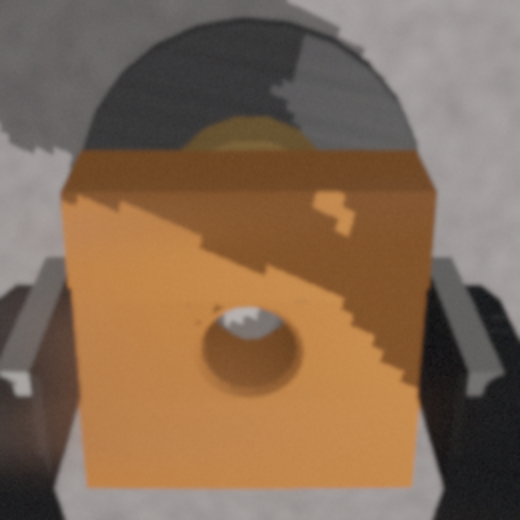

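servo_tool:
  motion:
    - {"dr":[0,0,0],"delta_pos":[0,0,-0.3],"hand":0.5}
    - {"dr":[0,0,0],"delta_pos":[0,0,-0.5],"hand":0.5}
    - {"dr":[0,0,1],"delta_pos":[0,0,0],"hand":0.5}
    - {"dr":[0,0,0.95],"delta_pos":[0,0,0],"hand":0.5}
    - {"dr":[0,0,0],"delta_pos":[0,-0.75,0],"hand":0.5}
    - {"dr":[0,0,0],"delta_pos":[0,-0.75,0],"hand":0.5}
    - {"dr":[0,0,0],"delta_pos":[0,-0.75,0],"hand":0.5}
    - {"dr":[0,0,0],"delta_pos":[0,-0.75,0],"hand":0.5}
    - {"dr":[0,0,0],"delta_pos":[0,0,0],"hand":0.5}
    - {"dr":[0,0,0],"delta_pos":[0,0,0],"hand":0.5}

```text
time_s: 27.68
eef_pos: [457.2, -127.8, 66.0]
ee_rot: [0.003, 0.066, 0.998, -0.001]
force: [0.2, -0.2, -0.7]
grip_width: 0.695
```

```bash
python3 - <<'E'
from h import *
p,d,c,P,M=shot("w24")
r=fitsq(p,c,"red",12,(447.5,-233)); print(r[:3])
plan(447.5,-233.5,20,r[2]+90)
held(p,c,P,M,"gold",P[2]+38.4+18)
E
```

```text
(array([ 448.47311401, -233.36752319]), array([75.75328827, 75.2897644 ]), -6.142616271972656)
t 27.73 pos [ 457.3 -127.7   66. ] jaw 82.49 F [-0.2 -0.8  0.5] grip 0.691 j6 -1.96
  delta_pos total [-0.076 -2.121  0.926] dr total [-0.015  0.034 -0.137]
held off tool [ 1.63 -0.97] sz [60.5 65.2] ang -7.17
```

View pics/w24.png

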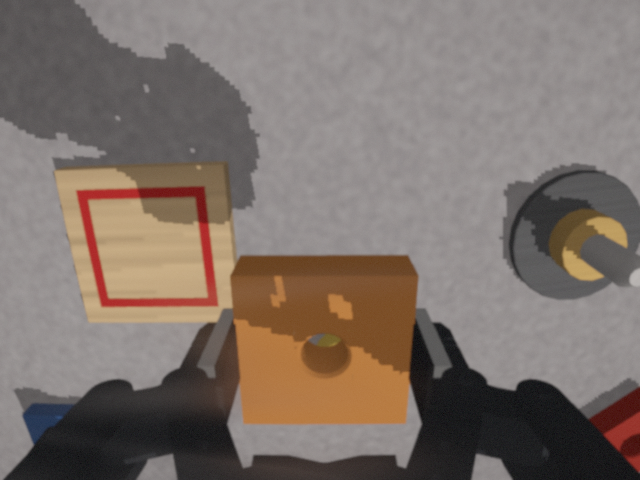

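servo_tool:
  motion:
    - {"dr":[-0.01,0.03,-0.14],"delta_pos":[-0.03,-0.7,0],"hand":0.5}
    - {"dr":[0,0,0],"delta_pos":[-0.03,-0.7,0],"hand":0.5}
    - {"dr":[0,0,0],"delta_pos":[-0.03,-0.7,0.1],"hand":0.5}
    - {"dr":[0,0,0],"delta_pos":[0,0,0.4],"hand":0.5}
    - {"dr":[0,0,0],"delta_pos":[0,0,0.4],"hand":0.5}
    - {"dr":[0,0,0],"delta_pos":[0,0,0],"hand":0.5}
    - {"dr":[0,0,0],"delta_pos":[0,0,0],"hand":0.5}

```text
time_s: 28.6
eef_pos: [452.5, -229.9, 22.2]
ee_rot: [0.001, 0.048, 0.999, -0.001]
force: [-0.3, 0.7, -0.1]
grip_width: 0.694
```

```bash
python3 - <<'E'
from h import *
p,d,c,P,M=shot("w25")
boardlines(p,c,M,"red",-6.2,np.array([448.5,-233.4]))
plan(448.0,-232.7,-20,83.8)
K,D,_=cal("wrist")
z=np.load("w24.npz"); boardlines(z["p"],(K,D,z["T"]),M,"red",-6.2,np.array([448.5,-233.4]))
E
```

```text
x- [37.6 32.4 26. ]
y- [37.6 32.4 11. ]
y+ [37.4 32.4 10. ]
t 28.65 pos [ 452.4 -229.9   22.2] jaw 84.5 F [ 0.2  1.1 -0.2] grip 0.693 j6 -2.18
  delta_pos total [ 0.083 -0.063  0.844] dr total [-0.008  0.011  0.07 ]
x- [37.4 32.4 26. ]
x+ [37.1 32.9 26. ]
y- [37.6 32.6 26. ]
y+ [37.4 32.4 26. ]
```

View pics/w25.png

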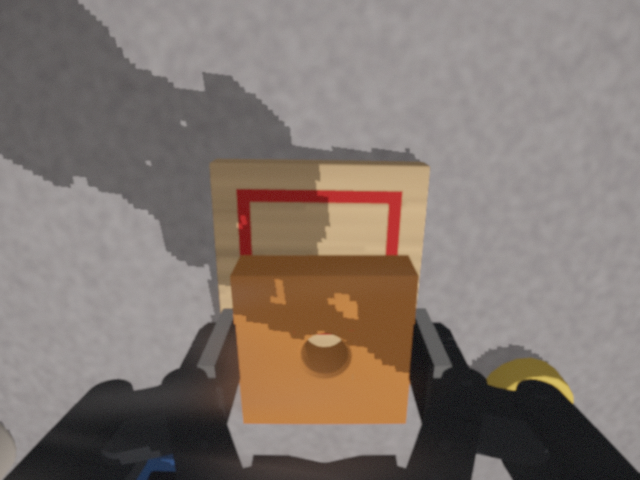

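servo_tool:
  motion:
    - {"dr":[-0.01,0.01,0.07],"delta_pos":[0.08,-0.06,0.3],"hand":0.5}
    - {"dr":[0,0,0],"delta_pos":[0,0,0.3],"hand":0.5}
    - {"dr":[0,0,0],"delta_pos":[0,0,0.25],"hand":0.5}
    - {"dr":[0,0,0],"delta_pos":[0,0,0],"hand":0.5}
    - {"dr":[0,0,0],"delta_pos":[0,0,0],"hand":0.5}

```text
time_s: 29.28
eef_pos: [448.0, -232.5, -22.9]
ee_rot: [0.0, 0.054, 0.999, 0.0]
force: [-0.4, 0.3, -0.8]
grip_width: 0.691
```

```bash
python3 - <<'E'
from h import *
p,d,c,P,M=shot("w26")
boardlines(p,c,M,"red",-6.2,np.array([448.5,-233.4]))
plan(448.0,-232.8,-26,83.8)
# angle of top outer edge
m=segm(p,"red"); v,u=np.nonzero(m); w=toplane(np.c_[u,v],c,12); 
a=math.radians(-6.2); ex=np.array([math.cos(a),math.sin(a)]); ey=np.array([-ex[1],ex[0]]); q=np.c_[(w-[448.5,-233.4])@ex,(w-[448.5,-233.4])@ey]
pts=[]
for t in np.arange(-30,31,1):
    s=q[abs(q[:,1]-t)<.5][:,0]; s=s[s<-25]
    if len(s): pts.append((t,s.min()))
pts=np.array(pts); print("slope deg",math.degrees(np.polyfit(pts[:,0],pts[:,1],1)[0]))
E
```

```text
x- [37.6 32.3 26. ]
y- [37.6 35.7 10. ]
y+ [37.6 35.  10. ]
t 29.32 pos [ 448.  -232.5  -22.8] jaw 83.78 F [-0.2 -0.2 -1.2] grip 0.689 j6 -2.17
  delta_pos total [-0.    -0.007  0.064] dr total [ 0.002  0.002 -0.002]
slope deg -0.030254987541936586
```

View pics/w26.png

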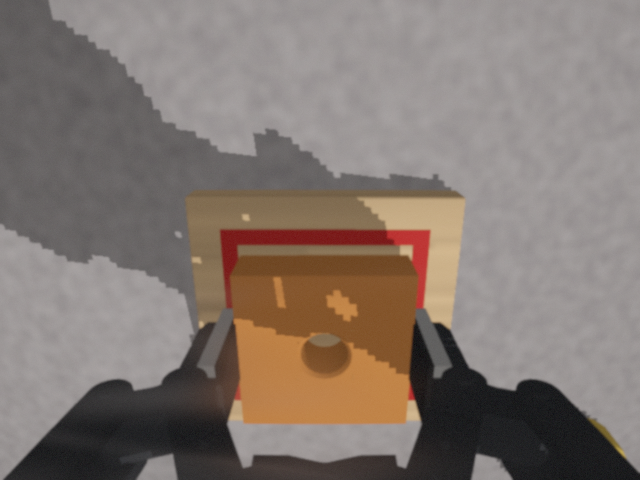

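Aligned. Lower the rest and release, lift, look.

servo_tool:
  motion:
    - {"dr":[0,0,0],"delta_pos":[0,0,0.04],"hand":0.5}
    - {"dr":[0,0,0],"delta_pos":[0,0,0.025],"hand":0.5}
    - {"dr":[0,0,0],"delta_pos":[0,0,0],"hand":0.5}
    - {"dr":[0,0,0],"delta_pos":[0,0,0],"hand":0.75}
    - {"dr":[0,0,0],"delta_pos":[0,0,0],"hand":1}
    - {"dr":[0,0,0],"delta_pos":[0,0,0],"hand":1}
    - {"dr":[0,0,0],"delta_pos":[0,0,-0.5],"hand":1}
    - {"dr":[0,0,0],"delta_pos":[0,0,-1],"hand":1}
    - {"dr":[0,0,0],"delta_pos":[0,0,-1],"hand":1}
    - {"dr":[0,0,0],"delta_pos":[0,0,0],"hand":1}
    - {"dr":[0,0,0],"delta_pos":[0,0,0],"hand":1}

```text
time_s: 30.7
eef_pos: [447.8, -232.4, 102.5]
ee_rot: [0.0, 0.054, 0.999, 0.0]
force: [-0.4, -0.5, -0.4]
grip_width: 1.001
```

```bash
cat >> h.py <<'E'
def top(d,c,near,z,tol=5,rad=55):
    Pc,u,v=cloud(d,c); k=(np.hypot(Pc[:,0]-near[0],Pc[:,1]-near[1])<rad)&(abs(Pc[:,2]-z)<tol)
    r=cv2.minAreaRect(Pc[k][:,:2].astype(np.float32)); a=r[2]%90; a=a-90 if a>45 else a
    print("top raw c",np.round(r[0],1),"sz",np.round(r[1],1),"ang",round(a,2),"z",round(float(np.median(Pc[k][:,2])),1))
    return r
E
python3 - <<'E'
from h import *
p,d,c,P,M=shot("w27")
boardlines(p,c,M,"red",-6.2,np.array([448.5,-233.4]))
top(d,c,(448,-233),30)
plan(646,79,100)
E
```

```text
x- [37.4 32.2 26. ]
y- [37.7 33.4 26. ]
y+ [37.2 32.4 26. ]
top raw c [ 449.  -233.9] sz [59.6 60.3] ang -6.08 z 29.7
t 30.75 pos [ 447.9 -232.5  102.6] jaw 83.78 F [ 0.5 -0.1  0.6] grip 0.997 j6 -2.17
  delta_pos total [-3.263  6.622  0.054] dr total [0.001 0.004 0.   ]
```

View pics/w27.png

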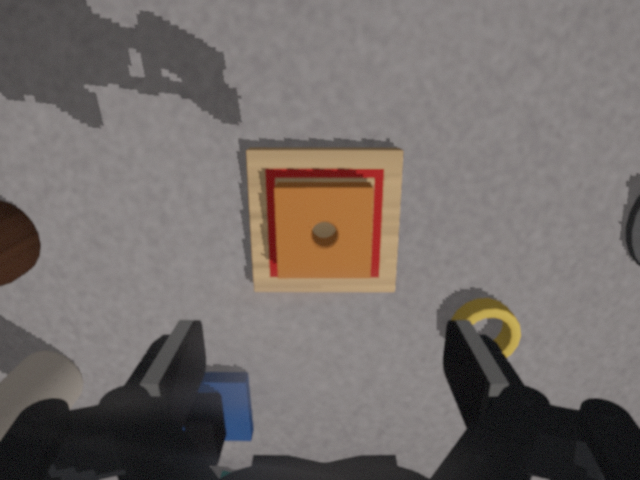

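servo_tool:
  motion:
    - {"dr":[0,0,0],"delta_pos":[-0.41,0.83,0],"hand":1}
    - {"dr":[0,0,0],"delta_pos":[-0.41,0.83,0],"hand":1}
    - {"dr":[0,0,0],"delta_pos":[-0.41,0.83,0],"hand":1}
    - {"dr":[0,0,0],"delta_pos":[-0.41,0.83,0],"hand":1}
    - {"dr":[0,0,0],"delta_pos":[-0.41,0.83,0],"hand":1}
    - {"dr":[0,0,0],"delta_pos":[-0.41,0.83,0],"hand":1}
    - {"dr":[0,0,0],"delta_pos":[-0.41,0.83,0],"hand":1}
    - {"dr":[0,0,0],"delta_pos":[-0.41,0.83,0],"hand":1}
    - {"dr":[0,0,-1],"delta_pos":[0,0,0],"hand":1}
    - {"dr":[0,0,-1],"delta_pos":[0,0,0],"hand":1}
    - {"dr":[0,0,-1],"delta_pos":[0,0,0],"hand":1}
    - {"dr":[0,0,-1],"delta_pos":[0,0,0],"hand":1}
    - {"dr":[0,0,0],"delta_pos":[0,0,0],"hand":1}
    - {"dr":[0,0,0],"delta_pos":[0,0,0],"hand":1}

```text
time_s: 32.5
eef_pos: [645.8, 91.5, 79.1]
ee_rot: [-0.015, -0.297, 0.955, 0.007]
force: [-0.3, 0.3, -0.7]
grip_width: 0.998
```

```bash
python3 - <<'E'
from h import *
p,d,c,P,M=shot("w28")
xy,a=blank(p,c,M,"red",(646,79),save="w28f")
plan(*xy,0,a+90)
E
```

```text
red c [645.7  80.1] sz [60.8 58.7] ang 32.53
t 32.55 pos [645.8  91.4  79.1] jaw 124.62 F [0.  0.4 0. ] grip 1.0 j6 -2.22
  delta_pos total [ 0.093 -0.222  1.58 ] dr total [ 0.132 -0.135  0.209]
```

View pics/w28f.png

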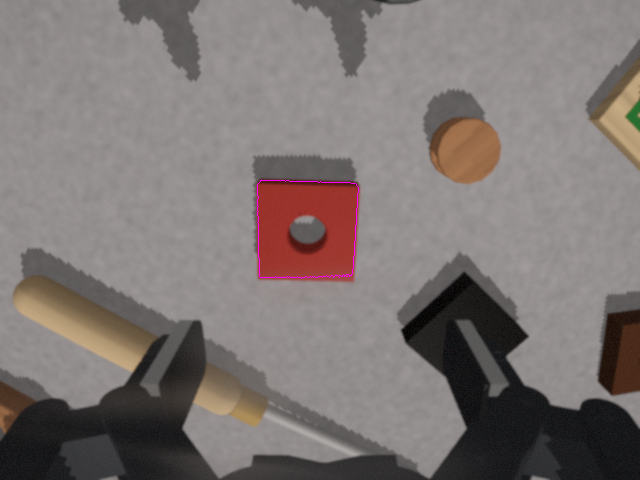

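servo_tool:
  motion:
    - {"dr":[0.13,-0.13,0.2],"delta_pos":[0.09,-0.22,0],"hand":1}
    - {"dr":[0,0,0],"delta_pos":[0,0,0.5],"hand":1}
    - {"dr":[0,0,0],"delta_pos":[0,0,0.6],"hand":1}
    - {"dr":[0,0,0],"delta_pos":[0,0,0.3],"hand":1}
    - {"dr":[0,0,0],"delta_pos":[0,0,0],"hand":1}
    - {"dr":[0,0,0],"delta_pos":[0,0,0],"hand":1}

```text
time_s: 33.3
eef_pos: [649.4, 79.3, 8.2]
ee_rot: [0.001, -0.276, 0.961, -0.001]
force: [0.2, 0.2, 0.1]
grip_width: 0.997
```

```bash
sed -i 's/m=((H<8)|(H>170))&(S>150)&(V>60)/m=((H<8)|(H>170))\&(S>120)\&(V>60)/' h.py; python3 - <<'E'
from h import *
p,d,c,P,M=shot("w29")
xy,a=blank(p,c,M,"red",(646,79),save="w29f")
top(d,c,xy,18,3)
plan(*xy,-40,a+90)
E
```

```text
red c [645.1  79.8] sz [63.8 59.8] ang 32.1
top raw c [647.6  81.4] sz [61.3 60.2] ang 32.78 z 17.6
t 33.35 pos [649.4  79.3   8.2] jaw 122.0 F [-0.4  0.2 -0.6] grip 0.999 j6 -2.19
  delta_pos total [0.07  0.057 0.964] dr total [-0.013  0.009 -0.01 ]
```

View pics/w29f.png

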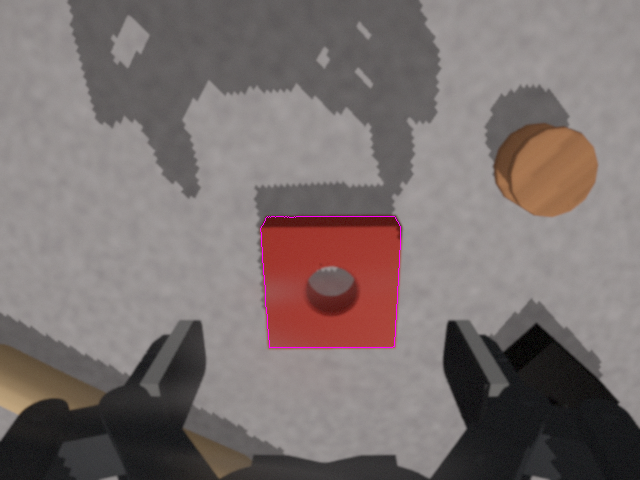

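```bash
python3 - <<'E'
from h import *
plan(647.1,81.1,-39.5,122.5)
E
```

```text
t 33.35 pos [649.4  79.3   8.2] jaw 122.0 F [-0.4  0.2 -0.6] grip 0.999 j6 -2.19
  delta_pos total [0.022 0.057 0.954] dr total [-0.013  0.009 -0.05 ]
```

servo_tool:
  motion:
    - {"dr":[-0.01,0.01,-0.05],"delta_pos":[0.02,0.055,0.3],"hand":1}
    - {"dr":[0,0,0],"delta_pos":[0,0,0.3],"hand":1}
    - {"dr":[0,0,0],"delta_pos":[0,0,0.25],"hand":1}
    - {"dr":[0,0,0],"delta_pos":[0,0,0.07],"hand":1}
    - {"dr":[0,0,0],"delta_pos":[0,0,0],"hand":1}

```text
time_s: 33.98
eef_pos: [647.2, 81.3, -40.6]
ee_rot: [0.0, -0.28, 0.96, -0.0]
force: [0.7, 0.6, -0.3]
grip_width: 0.999
```

```bash
python3 - <<'E'
from h import *
p,d,c,P,M=shot("w30"); r=top(d,c,P[:2],18,2.5); print(M.T@np.r_[np.array(r[0])-P[:2],0]-CE)
plan(647.1,81.1,-39.5,122.5)
E
```

```text
top raw c [647.4  81.4] sz [ 61.8 108.7] ang 32.62 z 17.6
[-3.94113577e-01  1.87065884e-01  3.55096304e-05]
t 34.02 pos [647.3  81.2 -40.4] jaw 122.53 F [ 0.2 -0.2 -0.5] grip 1.004 j6 -2.19
  delta_pos total [ 0.004 -0.001 -0.017] dr total [-0.005  0.002  0.003]
```

View pics/w30.png

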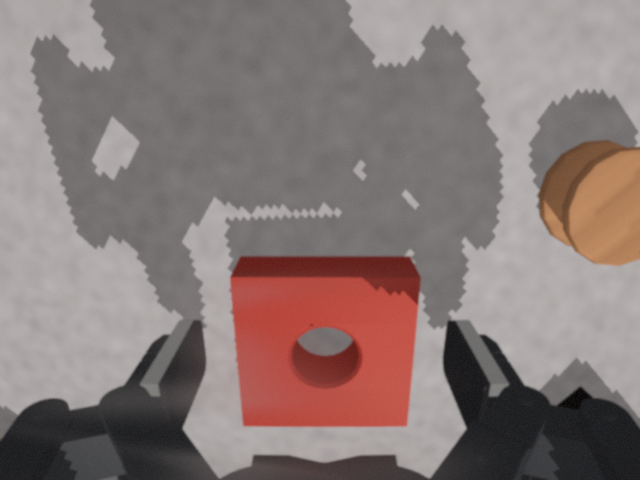

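servo_tool:
  motion:
    - {"dr":[0,0,0],"delta_pos":[0,0,-0.02],"hand":0.8}
    - {"dr":[0,0,0],"delta_pos":[0,0,0],"hand":0.6}
    - {"dr":[0,0,0],"delta_pos":[0,0,0],"hand":0.5}
    - {"dr":[0,0,0],"delta_pos":[0,0,0],"hand":0.5}
    - {"dr":[0,0,0],"delta_pos":[0,0,0],"hand":0.5}
  squeeze: 40

```text
time_s: 34.65
eef_pos: [648.1, 81.2, -37.8]
ee_rot: [0.001, -0.28, 0.96, -0.001]
force: [0.5, -0.2, -0.7]
grip_width: 0.69
```

servo_tool:
  motion:
    - {"dr":[0,0,0],"delta_pos":[0,0,-0.5],"hand":0.5}
    - {"dr":[0,0,0],"delta_pos":[0,0,-0.7],"hand":0.5}
    - {"dr":[0,0,0],"delta_pos":[0,0,-0.7],"hand":0.5}
    - {"dr":[0,0,0],"delta_pos":[0.68,0.18,0],"hand":0.5}
    - {"dr":[0,0,0],"delta_pos":[0.68,0.18,0],"hand":0.5}
    - {"dr":[0,0,0],"delta_pos":[0.68,0.18,0],"hand":0.5}
    - {"dr":[0,0,0],"delta_pos":[0.68,0.18,0],"hand":0.5}
    - {"dr":[0,0,0],"delta_pos":[0.68,0.18,0],"hand":0.5}
    - {"dr":[0,0,0],"delta_pos":[0,0,0],"hand":0.5}
    - {"dr":[0,0,0],"delta_pos":[0,0,0],"hand":0.5}

```text
time_s: 35.9
eef_pos: [475.5, 26.4, 59.5]
ee_rot: [0.002, -0.28, 0.96, -0.001]
force: [0.1, 0.6, -0.4]
grip_width: 0.692
```

```bash
python3 - <<'E'
from h import *
p,d,c,P,M=shot("w31"); r=top(d,c,P[:2],P[2]+39.3+18,3); print(M.T@np.r_[np.array(r[0])-P[:2],0]-CE)
plan(*PIN,24)
E
```

```text
top raw c [475.4  26. ] sz [61.9 86.7] ang 32.65 z 115.5
[ 5.00649444e-02 -5.22080782e-02  4.52665159e-05]
t 35.95 pos [475.4  26.4  59.4] jaw 122.54 F [ 1.1  0.  -0.6] grip 0.69 j6 -2.33
  delta_pos total [-0.014 -0.032  0.709] dr total [-0.018  0.017  0.   ]
```

View pics/w31.png

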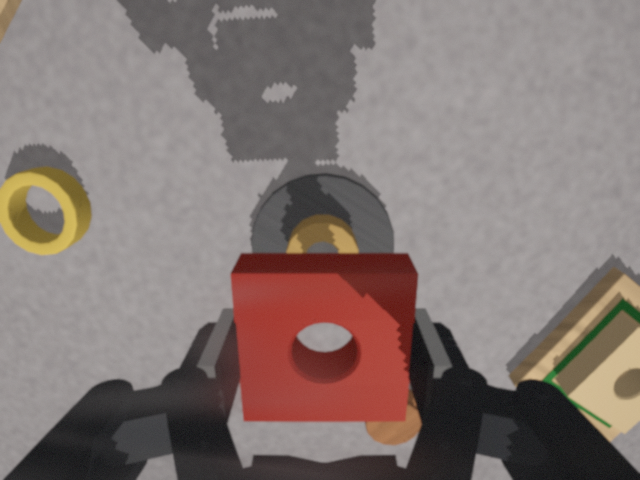

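servo_tool:
  motion:
    - {"dr":[-0.02,0.02,0],"delta_pos":[-0.01,-0.03,0.25],"hand":0.5}
    - {"dr":[0,0,0],"delta_pos":[0,0,0.25],"hand":0.5}
    - {"dr":[0,0,0],"delta_pos":[0,0,0.18],"hand":0.5}
    - {"dr":[0,0,0],"delta_pos":[0,0,0],"hand":0.5}
    - {"dr":[0,0,0],"delta_pos":[0,0,0],"hand":0.5}

```text
time_s: 36.58
eef_pos: [477.5, 25.8, 21.8]
ee_rot: [-0.001, -0.281, 0.96, 0.001]
force: [0.2, -0.5, 0.8]
grip_width: 0.684
```

```bash
python3 - <<'E'
from h import *
plan(476.6,25.1,18.6,122.5)
E
```

```text
t 36.58 pos [477.5  25.8  21.8] jaw 122.59 F [ 0.2 -0.5  0.8] grip 0.684 j6 -2.33
  delta_pos total [ 0.022 -0.003  0.064] dr total [ 0.01  -0.011  0.009]
```

servo_tool:
  motion:
    - {"dr":[0.01,-0.01,0],"delta_pos":[0.02,0,0.04],"hand":0.5}
    - {"dr":[0,0,0],"delta_pos":[0,0,0.03],"hand":0.5}

```text
time_s: 36.83
eef_pos: [476.9, 25.2, 18.6]
ee_rot: [0.001, -0.281, 0.96, -0.0]
force: [-1.1, 0.5, -0.4]
grip_width: 0.692
```

servo_tool:
  motion:
    - {"dr":[0,0,0],"delta_pos":[0,0,0.03],"hand":0.5}

```text
time_s: 36.95
eef_pos: [477.0, 25.2, 17.2]
ee_rot: [0.001, -0.281, 0.96, -0.0]
force: [0.2, -0.3, 0.1]
grip_width: 0.692
```

servo_tool:
  motion:
    - {"dr":[0,0,0],"delta_pos":[0,0,0.03],"hand":0.5}

```text
time_s: 37.08
eef_pos: [477.0, 25.2, 15.7]
ee_rot: [0.001, -0.281, 0.96, -0.0]
force: [-0.1, -0.5, -1.2]
grip_width: 0.692
```

```bash
python3 - <<'E'
from h import *
p,d,c,P,M=shot("w32")
plan(476.6,25.1,-12.5,122.5)
cv2.imwrite("pics/c32.png",cv2.resize(p[180:440,200:460],None,fx=2,fy=2)[:,:,::-1])
E
```

```text
t 37.12 pos [476.9  25.2  15.5] jaw 122.59 F [-0.5 -0.2 -0.3] grip 0.692 j6 -2.33
  delta_pos total [0.007 0.003 0.56 ] dr total [-0.007  0.006  0.009]
```

View pics/c32.png

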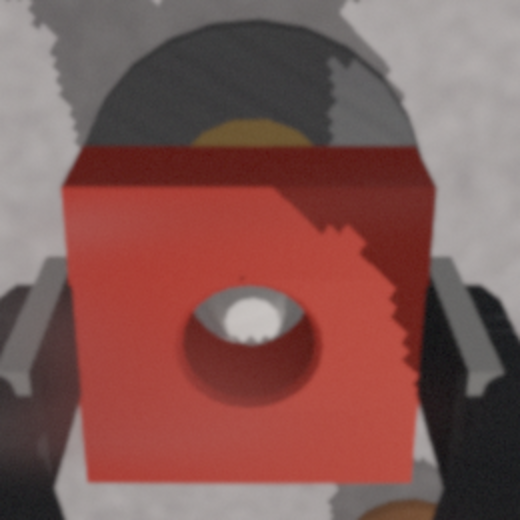

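Wide and well centred. Continue to the collar.

servo_tool:
  motion:
    - {"dr":[0,0,0],"delta_pos":[0,0,0.1],"hand":0.5}
    - {"dr":[0,0,0],"delta_pos":[0,0,0.1],"hand":0.5}
    - {"dr":[0,0,0],"delta_pos":[0,0,0.1],"hand":0.5}
    - {"dr":[0,0,0],"delta_pos":[0,0,0.1],"hand":0.5}
    - {"dr":[0,0,0],"delta_pos":[0,0,0.1],"hand":0.5}
    - {"dr":[0,0,0],"delta_pos":[0,0,0.02],"hand":0.5}
    - {"dr":[0,0,0],"delta_pos":[0,0,0.02],"hand":0.5}

```text
time_s: 38.0
eef_pos: [476.9, 25.2, -13.4]
ee_rot: [0.0, -0.281, 0.96, -0.0]
force: [-5.4, 1.2, 17.1]
grip_width: 0.689
```

servo_tool:
  motion:
    - {"dr":[0,0,0],"delta_pos":[0,0,0.02],"hand":0.5}
    - {"dr":[0,0,0],"delta_pos":[0,0,0],"hand":0.5}

```text
time_s: 38.25
eef_pos: [477.1, 25.1, -13.1]
ee_rot: [0.001, -0.281, 0.96, -0.001]
force: [-0.3, -0.2, -0.4]
grip_width: 0.692
```

servo_tool:
  motion:
    - {"dr":[0,0,0],"delta_pos":[0,0,-0.4],"hand":0.5}
    - {"dr":[0,0,0],"delta_pos":[0,0,-0.5],"hand":0.5}
    - {"dr":[0,0,0],"delta_pos":[0,0,-0.5],"hand":0.5}
    - {"dr":[0,0,1],"delta_pos":[0,0,0],"hand":0.5}
    - {"dr":[0,0,1],"delta_pos":[0,0,0],"hand":0.5}
    - {"dr":[0,0,1],"delta_pos":[0,0,0],"hand":0.5}
    - {"dr":[0,0,0.48],"delta_pos":[0,0,0],"hand":0.5}
    - {"dr":[0,0,0],"delta_pos":[0.13,0.7,0],"hand":0.5}
    - {"dr":[0,0,0],"delta_pos":[0.13,0.7,0],"hand":0.5}
    - {"dr":[0,0,0],"delta_pos":[0.13,0.7,0],"hand":0.5}
    - {"dr":[0,0,0],"delta_pos":[0.13,0.7,0],"hand":0.5}
    - {"dr":[0,0,0],"delta_pos":[0.13,0.7,0],"hand":0.5}
    - {"dr":[0,0,0],"delta_pos":[0.13,0.7,0],"hand":0.5}
    - {"dr":[0,0,0],"delta_pos":[0,0,0],"hand":0.5}
    - {"dr":[0,0,0],"delta_pos":[0,0,0],"hand":0.5}

```text
time_s: 40.12
eef_pos: [450.8, 243.0, 59.5]
ee_rot: [0.003, 0.03, 1.0, -0.0]
force: [0.5, 0.1, -0.3]
grip_width: 0.692
```

```bash
python3 - <<'E'
from h import *
plan(442.5,238,0,87.7)
E
```

```text
t 40.12 pos [450.8 243.   59.5] jaw 86.53 F [ 0.5  0.1 -0.3] grip 0.692 j6 -1.24
  delta_pos total [ 0.166 -0.108  1.189] dr total [-0.004  0.032 -0.117]
```

servo_tool:
  motion:
    - {"dr":[0,0.03,-0.12],"delta_pos":[0.17,-0.11,0.2],"hand":0.5}
    - {"dr":[0,0,0],"delta_pos":[0,0,0.4],"hand":0.5}
    - {"dr":[0,0,0],"delta_pos":[0,0,0.4],"hand":0.5}
    - {"dr":[0,0,0],"delta_pos":[0,0,0.2],"hand":0.5}
    - {"dr":[0,0,0],"delta_pos":[0,0,0],"hand":0.5}
    - {"dr":[0,0,0],"delta_pos":[0,0,0],"hand":0.5}

```text
time_s: 40.88
eef_pos: [440.5, 233.2, -3.4]
ee_rot: [-0.001, 0.02, 1.0, -0.001]
force: [0.7, 0.2, -0.8]
grip_width: 0.691
```

```bash
python3 - <<'E'
from h import *
p,d,c,P,M=shot("w33")
plan(442.5,238,-8,87.7)
cv2.imwrite("pics/c33.png",cv2.resize(p[180:440,180:480],None,fx=2.2,fy=2.2,interpolation=cv2.INTER_CUBIC)[:,:,::-1])
E
```

```text
t 40.92 pos [440.5 233.2  -3.4] jaw 87.65 F [-0.1  0.1 -1.1] grip 0.689 j6 -1.28
  delta_pos total [-0.036  0.097  0.092] dr total [-0.009 -0.01  -0.005]
```

View pics/c33.png

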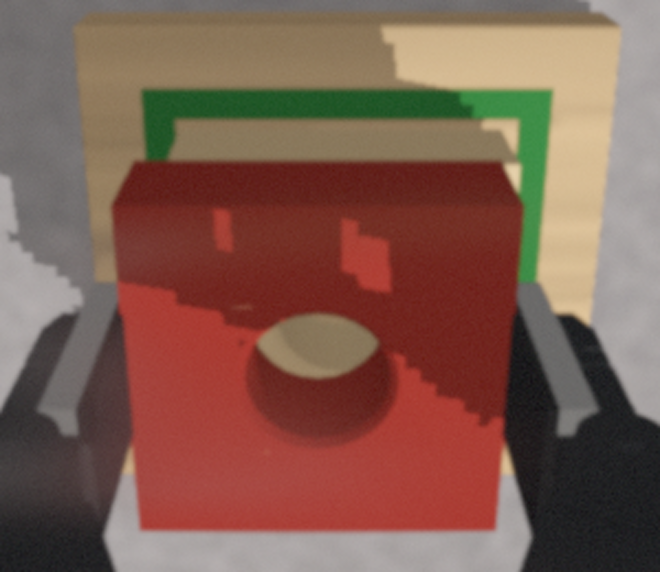

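servo_tool:
  motion:
    - {"dr":[-0.01,-0.01,0],"delta_pos":[-0.035,0.097,0],"hand":0.5}
    - {"dr":[0,0,0],"delta_pos":[0,0,0],"hand":0.5}
    - {"dr":[0,0,0],"delta_pos":[0,0,0],"hand":0.5}

```text
time_s: 41.3
eef_pos: [443.2, 238.7, -2.4]
ee_rot: [0.001, 0.02, 1.0, 0.0]
force: [1.0, -0.0, -0.0]
grip_width: 0.689
```

```bash
python3 - <<'E'
from h import *
p,d,c,P,M=shot("w34")
plan(442.5,238,-8,87.7)
# edges: raw
# red bottom front edge & pale bottom front edge positions
img=p[200:300,220:430]
cv2.imwrite("pics/c34.png",cv2.resize(img,None,fx=3.5,fy=3.5,interpolation=cv2.INTER_CUBIC)[:,:,::-1])
E
```

```text
t 41.35 pos [443.2 238.7  -2.4] jaw 87.68 F [-0.7  0.3  0.1] grip 0.692 j6 -1.27
  delta_pos total [ 0.013 -0.014  0.111] dr total [ 0.006  0.012 -0.002]
```

View pics/c34.png

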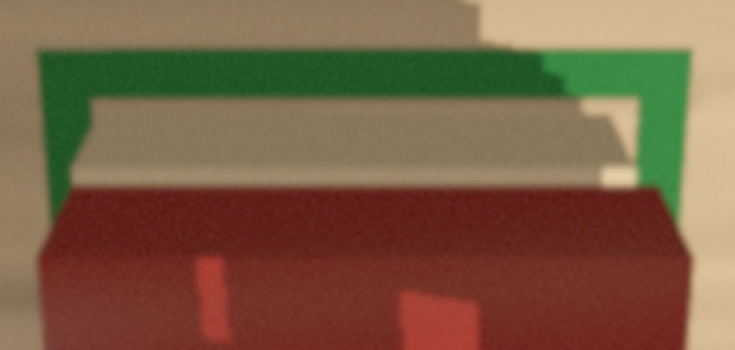

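```bash
python3 - <<'E'
from h import *
K,D,_=cal("wrist"); z=np.load("w34.npz"); c=(K,D,z["T"])
def pt(x,y,zz): return np.round(toplane([[220+x/3.5,200+y/3.5]],c,zz)[0],1)
print("green inner L/R at z12",pt(93,97,12),pt(638,97,12))
print("pale bottom L, top L/R",pt(93,98,12),pt(72,166,30),pt(637,166,30))
h=-2.4+38.1
print("red bottom L/R",pt(72,189,h),pt(660,189,h),"top",pt(40,257,h+18),pt(690,257,h+18))
E
```

```text
green inner L/R at z12 [410.4 207.2] [413.  270.9]
pale bottom L, top L/R [410.6 207.2] [412.3 207.9] [414.7 267.7]
red bottom L/R [412.7 208.9] [415.1 269.1] top [412.2 209.4] [414.6 268.5]
```

servo_tool:
  motion:
    - {"dr":[0,0.01,0],"delta_pos":[0,0,0.06],"hand":0.5}
    - {"dr":[0,0,0],"delta_pos":[0,0,0.03],"hand":0.5}
    - {"dr":[0,0,0],"delta_pos":[0,0,0.015],"hand":0.5}
    - {"dr":[0,0,0],"delta_pos":[0,0,0],"hand":0.5}
    - {"dr":[0,0,0],"delta_pos":[0,0,0],"hand":0.5}

```text
time_s: 41.98
eef_pos: [443.1, 238.6, -8.2]
ee_rot: [-0.0, 0.02, 1.0, 0.0]
force: [0.1, 0.5, 0.9]
grip_width: 0.689
```

```bash
python3 - <<'E'
from h import *
plan(443.2,238.7,-8.1,87.7)
E
```

```text
t 41.98 pos [443.1 238.6  -8.2] jaw 87.68 F [0.1 0.5 0.9] grip 0.689 j6 -1.27
  delta_pos total [-0.003  0.003 -0.002] dr total [ 0.005 -0.001 -0.002]
```

servo_tool:
  motion:
    - {"dr":[0,0,0],"delta_pos":[0,0,0],"hand":0.75}
    - {"dr":[0,0,0],"delta_pos":[0,0,0],"hand":0.9}
    - {"dr":[0,0,0],"delta_pos":[0,0,0],"hand":0.9}
    - {"dr":[0,0,0],"delta_pos":[0,0,0.15],"hand":0.9}
    - {"dr":[0,0,0],"delta_pos":[0,0,0.15],"hand":0.9}
    - {"dr":[0,0,0],"delta_pos":[0,0,0.06],"hand":0.9}
    - {"dr":[0,0,0],"delta_pos":[0,0,0],"hand":0.9}
  squeeze: 20

```text
time_s: 42.85
eef_pos: [443.0, 238.6, -27.7]
ee_rot: [-0.0, 0.02, 1.0, 0.0]
force: [0.5, -0.1, -0.2]
grip_width: 0.899
```

```bash
python3 - <<'E'
from h import *
p,d,c,P,M=shot("w35")
plan(443.2,238.7,-26.8,87.7)
E
```

```text
t 42.9 pos [443.  238.6 -27.5] jaw 87.67 F [-0.5 -0.3  0.4] grip 0.9 j6 -1.27
  delta_pos total [-0.003  0.003 -0.015] dr total [ 0.005 -0.001 -0.003]
```

View pics/w35.png

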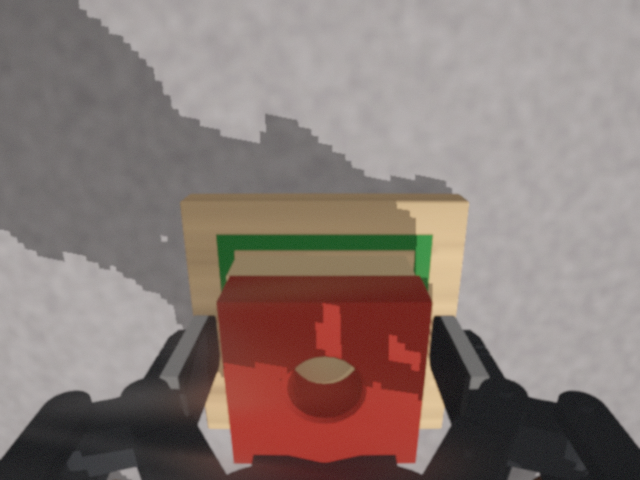

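servo_tool:
  motion:
    - {"dr":[0,0,0],"delta_pos":[0,0,-0.01],"hand":0.8}
    - {"dr":[0,0,0],"delta_pos":[0,0,0],"hand":0.72}
    - {"dr":[0,0,0],"delta_pos":[0,0,0],"hand":0.66}
    - {"dr":[0,0,0],"delta_pos":[0,0,0],"hand":0.66}
    - {"dr":[0,0,0],"delta_pos":[0,0,0],"hand":0.66}
    - {"dr":[0,0,0],"delta_pos":[0,0,0],"hand":0.85}
    - {"dr":[0,0,0],"delta_pos":[0,0,0],"hand":0.95}
    - {"dr":[0,0,0],"delta_pos":[0,0,0],"hand":1}
    - {"dr":[0,0,0],"delta_pos":[0,0,-0.5],"hand":1}
    - {"dr":[0,0,0],"delta_pos":[0,0,-1],"hand":1}
    - {"dr":[0,0,0],"delta_pos":[0,0,-1],"hand":1}
    - {"dr":[0,0,0],"delta_pos":[0,0,0],"hand":1}
    - {"dr":[0,0,0],"delta_pos":[0,0,0],"hand":1}

```text
time_s: 44.52
eef_pos: [442.6, 238.3, 101.1]
ee_rot: [-0.001, 0.02, 1.0, 0.0]
force: [0.5, 0.6, -0.8]
grip_width: 1.001
```

```bash
python3 - <<'E'
from h import *
p,d,c,P,M=shot("w36")
boardlines(p,c,M,"green",-2.3,np.array([443.5,237.2]))
top(d,c,(443,237),48,4)
plan(583,340,105)
cv2.imwrite("pics/c36.png",cv2.resize(p[120:320,220:430],None,fx=3,fy=3,interpolation=cv2.INTER_CUBIC)[:,:,::-1])
E
```

```text
x- [37.5 32.3 26. ]
y- [36.9 35.5 26. ]
y+ [37.3 35.6 26. ]
top raw c [443.4 237.4] sz [59.7 60.4] ang -2.25 z 47.7
t 44.58 pos [442.7 238.3 101.2] jaw 87.67 F [-0.3  0.2 -0.3] grip 0.999 j6 -1.27
  delta_pos total [-2.72   2.146 -0.078] dr total [ 0.003 -0.007  0.   ]
```

View pics/c36.png

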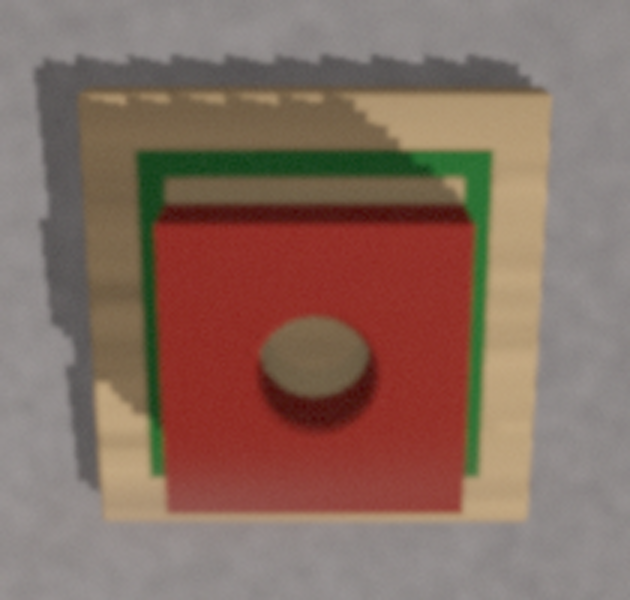

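servo_tool:
  motion:
    - {"dr":[0,0,0],"delta_pos":[-0.68,0.53,0],"hand":1}
    - {"dr":[0,0,0],"delta_pos":[-0.68,0.53,0],"hand":1}
    - {"dr":[0,0,0],"delta_pos":[-0.68,0.53,0],"hand":1}
    - {"dr":[0,0,0],"delta_pos":[-0.68,0.53,0],"hand":1}
    - {"dr":[0,0,-1],"delta_pos":[0,0,0],"hand":1}
    - {"dr":[0,0,-1],"delta_pos":[0,0,0],"hand":1}
    - {"dr":[0,0,-1],"delta_pos":[0,0,0],"hand":1}
    - {"dr":[0,0,-1],"delta_pos":[0,0,0],"hand":1}
    - {"dr":[0,0,0],"delta_pos":[0,0,0],"hand":1}
    - {"dr":[0,0,0],"delta_pos":[0,0,0],"hand":1}

```text
time_s: 45.82
eef_pos: [581.7, 339.6, 81.9]
ee_rot: [-0.014, -0.33, 0.944, 0.0]
force: [-0.5, 0.8, 0.6]
grip_width: 0.998
```

```bash
python3 - <<'E'
from h import *
p,d,c,P,M=shot("w37")
r=top(d,c,(583,340),18,4)
a=r[2]%90
plan(*r[0],0,a+90)
E
```

```text
top raw c [583. 340.] sz [60.5 59.6] ang 40.63 z 17.6
t 45.88 pos [581.7 339.6  81.9] jaw 128.59 F [-0.6  0.3 -0.5] grip 1.002 j6 -1.89
  delta_pos total [-0.067 -0.027  1.638] dr total [ 0.056 -0.147 -0.203]
```

View pics/w37.png

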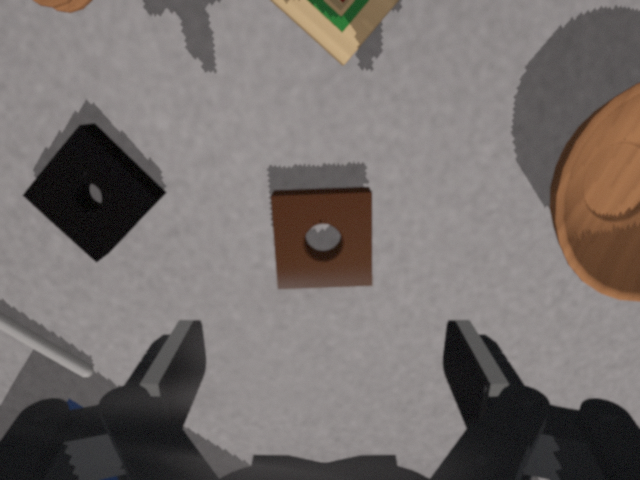

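servo_tool:
  motion:
    - {"dr":[0.06,-0.15,-0.2],"delta_pos":[-0.07,-0.03,0],"hand":1}
    - {"dr":[0,0,0],"delta_pos":[0,0,0.5],"hand":1}
    - {"dr":[0,0,0],"delta_pos":[0,0,0.6],"hand":1}
    - {"dr":[0,0,0],"delta_pos":[0,0,0.3],"hand":1}
    - {"dr":[0,0,0],"delta_pos":[0,0,0],"hand":1}
    - {"dr":[0,0,0],"delta_pos":[0,0,0],"hand":1}

```text
time_s: 46.62
eef_pos: [587.4, 341.4, 12.1]
ee_rot: [0.005, -0.347, 0.938, -0.0]
force: [-0.6, 0.2, -0.2]
grip_width: 0.997
```

```bash
python3 - <<'E'
from h import *
p,d,c,P,M=shot("w38")
r=top(d,c,(583,340),18,4)
a=r[2]%90
plan(r[0][0]+.2,r[0][1]+.3,-39,a+90)
E
```

```text
top raw c [583.  340.2] sz [61.2 60. ] ang 40.79 z 17.6
t 46.67 pos [587.3 341.4  12.2] jaw 130.66 F [0.3 0.9 0.4] grip 0.995 j6 -1.93
  delta_pos total [0.082 0.044 1.022] dr total [-0.021  0.053 -0.013]
```

servo_tool:
  motion:
    - {"dr":[-0.02,0.05,-0.01],"delta_pos":[0.08,0.045,0.3],"hand":1}
    - {"dr":[0,0,0],"delta_pos":[0,0,0.35],"hand":1}
    - {"dr":[0,0,0],"delta_pos":[0,0,0.25],"hand":1}
    - {"dr":[0,0,0],"delta_pos":[0,0,0.06],"hand":1}
    - {"dr":[0,0,0],"delta_pos":[0,0,0],"hand":1}

```text
time_s: 47.3
eef_pos: [582.9, 340.5, -38.9]
ee_rot: [0.0, -0.348, 0.937, -0.0]
force: [-0.5, 0.7, -0.1]
grip_width: 0.998
```

```bash
python3 - <<'E'
from h import *
p,d,c,P,M=shot("w39")
r=top(d,c,(583,340),18,2.5)
plan(583.3,340.5,-39,130.7)
E
```

```text
top raw c [583.  340.1] sz [ 61.9 108.7] ang 41.01 z 17.6
t 47.35 pos [582.9 340.6 -38.7] jaw 130.77 F [-0.1  0.1 -0.1] grip 0.999 j6 -1.93
  delta_pos total [-0.005 -0.006  0.005] dr total [-0.002  0.003  0.007]
```

View pics/w39.png

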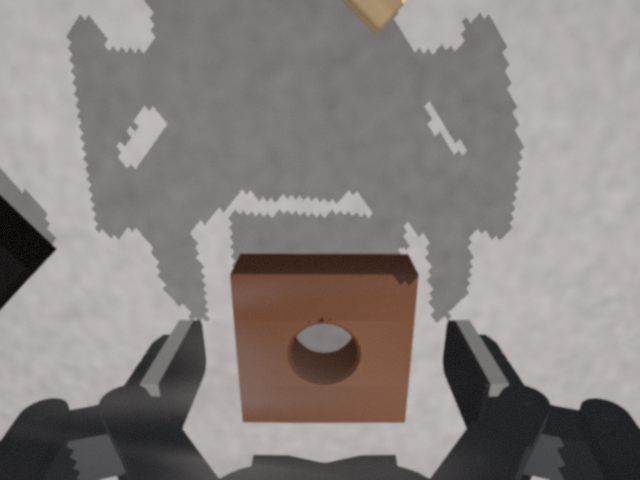

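servo_tool:
  motion:
    - {"dr":[0,0,0],"delta_pos":[0,0,0],"hand":0.8}
    - {"dr":[0,0,0],"delta_pos":[0,0,0],"hand":0.6}
    - {"dr":[0,0,0],"delta_pos":[0,0,0],"hand":0.5}
    - {"dr":[0,0,0],"delta_pos":[0,0,0],"hand":0.5}
    - {"dr":[0,0,0],"delta_pos":[0,0,0],"hand":0.5}
  squeeze: 40

```text
time_s: 47.98
eef_pos: [583.7, 340.9, -37.2]
ee_rot: [0.002, -0.348, 0.937, -0.0]
force: [-0.7, 0.3, -0.6]
grip_width: 0.692
```

servo_tool:
  motion:
    - {"dr":[0,0,0],"delta_pos":[0,0,-0.5],"hand":0.5}
    - {"dr":[0,0,0],"delta_pos":[0,0,-0.7],"hand":0.5}
    - {"dr":[0,0,0],"delta_pos":[0,0,-0.7],"hand":0.5}
    - {"dr":[0,0,0],"delta_pos":[0.7,-0.41,0],"hand":0.5}
    - {"dr":[0,0,0],"delta_pos":[0.7,-0.41,0],"hand":0.5}
    - {"dr":[0,0,0],"delta_pos":[0.7,-0.41,0],"hand":0.5}
    - {"dr":[0,0,0],"delta_pos":[0.7,-0.41,0],"hand":0.5}
    - {"dr":[0,0,0],"delta_pos":[0.7,-0.41,0],"hand":0.5}
    - {"dr":[0,0,0],"delta_pos":[0.7,-0.41,0],"hand":0.5}
    - {"dr":[0,0,0],"delta_pos":[0.7,-0.41,0],"hand":0.5}
    - {"dr":[0,0,0],"delta_pos":[0.7,-0.41,0],"hand":0.5}
    - {"dr":[0,0,0],"delta_pos":[0,0,0],"hand":0.5}
    - {"dr":[0,0,0],"delta_pos":[0,0,0],"hand":0.5}

```text
time_s: 49.6
eef_pos: [475.3, 24.8, 60.5]
ee_rot: [0.003, -0.349, 0.937, -0.001]
force: [-1.1, 0.1, -0.8]
grip_width: 0.695
```

```bash
python3 - <<'E'
from h import *
p,d,c,P,M=shot("w40")
plan(476.7,25.2,22,)
E
```

```text
t 49.65 pos [475.3  24.9  60.4] jaw 130.84 F [ 0.5  0.3 -1.1] grip 0.69 j6 -2.48
  delta_pos total [-0.021 -0.011  0.768] dr total [-0.02   0.026  0.   ]
```

View pics/w40.png

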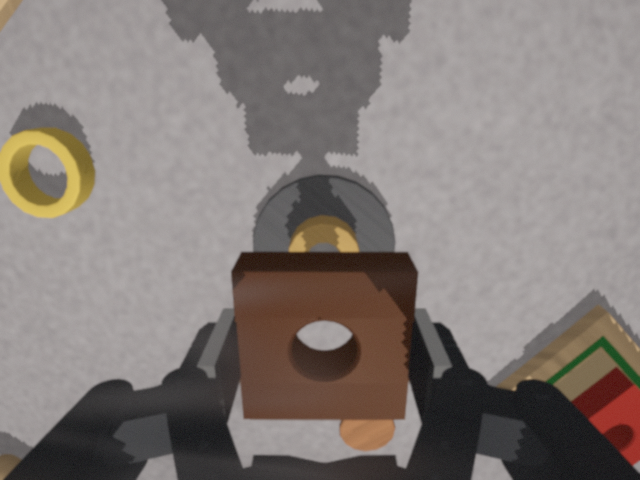

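servo_tool:
  motion:
    - {"dr":[-0.02,0.03,0],"delta_pos":[-0.02,-0.01,0.25],"hand":0.5}
    - {"dr":[0,0,0],"delta_pos":[0,0,0.25],"hand":0.5}
    - {"dr":[0,0,0],"delta_pos":[0,0,0.18],"hand":0.5}
    - {"dr":[0,0,0],"delta_pos":[0,0,0],"hand":0.5}
    - {"dr":[0,0,0],"delta_pos":[0,0,0],"hand":0.5}

```text
time_s: 50.28
eef_pos: [476.4, 27.2, 23.0]
ee_rot: [-0.001, -0.35, 0.937, 0.0]
force: [-0.2, -0.0, -1.1]
grip_width: 0.688
```

```bash
python3 - <<'E'
from h import *
plan(476.7,25.2,18.6)
E
```

```text
t 50.27 pos [476.4  27.2  23. ] jaw 131.02 F [-0.2 -0.  -1.1] grip 0.688 j6 -2.48
  delta_pos total [ 0.022 -0.034  0.088] dr total [ 0.01  -0.012  0.   ]
```

servo_tool:
  motion:
    - {"dr":[0.01,-0.01,0],"delta_pos":[0.02,-0.035,0.04],"hand":0.5}
    - {"dr":[0,0,0],"delta_pos":[0,0,0.03],"hand":0.5}

```text
time_s: 50.52
eef_pos: [477.2, 25.0, 19.8]
ee_rot: [0.0, -0.35, 0.937, -0.0]
force: [1.4, -0.5, -0.5]
grip_width: 0.693
```

servo_tool:
  motion:
    - {"dr":[0,0,0],"delta_pos":[0,0,0.03],"hand":0.5}

```text
time_s: 50.65
eef_pos: [477.3, 24.9, 18.4]
ee_rot: [0.001, -0.35, 0.937, -0.001]
force: [-0.1, -0.1, 0.2]
grip_width: 0.692
```

servo_tool:
  motion:
    - {"dr":[0,0,0],"delta_pos":[0,0,0.03],"hand":0.5}

```text
time_s: 50.78
eef_pos: [477.4, 24.9, 16.8]
ee_rot: [0.001, -0.35, 0.937, -0.001]
force: [0.1, -0.1, -0.1]
grip_width: 0.687
```

servo_tool:
  motion:
    - {"dr":[0,0,0],"delta_pos":[0,0,0.03],"hand":0.5}

```text
time_s: 50.9
eef_pos: [477.3, 24.9, 15.2]
ee_rot: [0.001, -0.35, 0.937, -0.001]
force: [-0.9, -0.5, -0.4]
grip_width: 0.69
```

```bash
python3 - <<'E'
from h import *
p,d,c,P,M=shot("w41")
plan(476.6,25.1,-12,)
cv2.imwrite("pics/c41.png",cv2.resize(p[180:440,200:460],None,fx=2,fy=2)[:,:,::-1])
E
```

```text
t 50.95 pos [477.3  24.9  15.1] jaw 131.01 F [-0.  -0.1  0.1] grip 0.689 j6 -2.48
  delta_pos total [0.008 0.012 0.541] dr total [-0.007  0.004  0.   ]
```

View pics/c41.png

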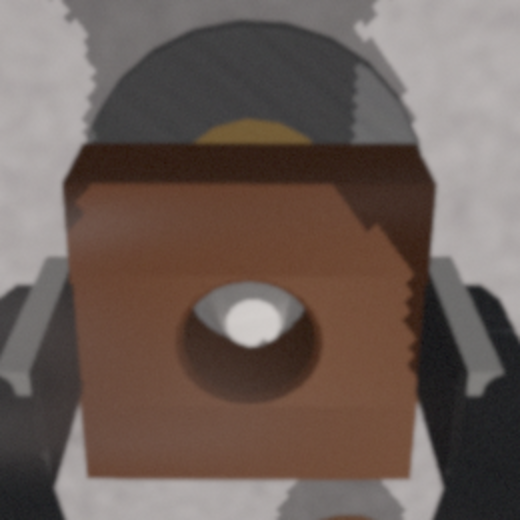

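servo_tool:
  motion:
    - {"dr":[0,0,0],"delta_pos":[0.01,0.01,0.1],"hand":0.5}
    - {"dr":[0,0,0],"delta_pos":[0,0,0.1],"hand":0.5}
    - {"dr":[0,0,0],"delta_pos":[0,0,0.1],"hand":0.5}
    - {"dr":[0,0,0],"delta_pos":[0,0,0.1],"hand":0.5}
    - {"dr":[0,0,0],"delta_pos":[0,0,0.06],"hand":0.5}
    - {"dr":[0,0,0],"delta_pos":[0,0,0.02],"hand":0.5}

```text
time_s: 51.7
eef_pos: [476.3, 25.0, -10.9]
ee_rot: [0.0, -0.35, 0.937, -0.0]
force: [0.8, -0.5, -0.9]
grip_width: 0.689
```

servo_tool:
  motion:
    - {"dr":[0,0,0],"delta_pos":[0,0,0.02],"hand":0.5}

```text
time_s: 51.82
eef_pos: [476.4, 25.0, -11.9]
ee_rot: [0.0, -0.35, 0.937, -0.0]
force: [0.3, 1.1, -0.1]
grip_width: 0.692
```

servo_tool:
  motion:
    - {"dr":[0,0,0],"delta_pos":[0,0,0.015],"hand":0.5}

```text
time_s: 51.95
eef_pos: [476.5, 25.0, -12.6]
ee_rot: [0.0, -0.35, 0.937, -0.0]
force: [-0.2, 0.2, -1.5]
grip_width: 0.692
```

servo_tool:
  motion:
    - {"dr":[0,0,0],"delta_pos":[0,0,0.015],"hand":0.5}

```text
time_s: 52.08
eef_pos: [476.5, 25.0, -12.9]
ee_rot: [0.0, -0.35, 0.937, -0.0]
force: [-5.3, -0.6, 14.4]
grip_width: 0.692
```

servo_tool:
  motion:
    - {"dr":[0,0,0],"delta_pos":[0,0,0.01],"hand":0.5}

```text
time_s: 52.2
eef_pos: [476.5, 25.0, -12.8]
ee_rot: [0.0, -0.35, 0.937, -0.001]
force: [-2.5, -0.0, 6.9]
grip_width: 0.686
```

servo_tool:
  motion:
    - {"dr":[0,0,0],"delta_pos":[0,0,-0.4],"hand":0.5}
    - {"dr":[0,0,0],"delta_pos":[0,0,-0.5],"hand":0.5}
    - {"dr":[0,0,0],"delta_pos":[0,0,-0.6],"hand":0.5}
    - {"dr":[0,0,1],"delta_pos":[0,0,0],"hand":0.5}
    - {"dr":[0,0,1],"delta_pos":[0,0,0],"hand":0.5}
    - {"dr":[0,0,1],"delta_pos":[0,0,0],"hand":0.5}
    - {"dr":[0,0,1],"delta_pos":[0,0,0],"hand":0.5}
    - {"dr":[0,0,0.3],"delta_pos":[0,0,0],"hand":0.5}
    - {"dr":[0,0,0],"delta_pos":[0.15,0.69,0],"hand":0.5}
    - {"dr":[0,0,0],"delta_pos":[0.15,0.69,0],"hand":0.5}
    - {"dr":[0,0,0],"delta_pos":[0.15,0.69,0],"hand":0.5}
    - {"dr":[0,0,0],"delta_pos":[0.15,0.69,0],"hand":0.5}
    - {"dr":[0,0,0],"delta_pos":[0.15,0.69,0],"hand":0.5}
    - {"dr":[0,0,0],"delta_pos":[0.15,0.69,0],"hand":0.5}
    - {"dr":[0,0,0],"delta_pos":[0,0,0],"hand":0.5}
    - {"dr":[0,0,0],"delta_pos":[0,0,0],"hand":0.5}

```text
time_s: 54.2
eef_pos: [444.0, 240.2, 65.5]
ee_rot: [0.003, 0.031, 1.0, -0.0]
force: [0.8, -0.7, -0.9]
grip_width: 0.692
```

```bash
python3 - <<'E'
from h import *
plan(443.7,238.6,17,87.7)
E
```

```text
t 54.2 pos [444.  240.2  65.5] jaw 86.46 F [ 0.8 -0.7 -0.9] grip 0.692 j6 -1.24
  delta_pos total [ 0.009 -0.032  0.971] dr total [-0.003  0.033 -0.124]
```

servo_tool:
  motion:
    - {"dr":[0,0.03,-0.12],"delta_pos":[0.01,-0.03,0.1],"hand":0.5}
    - {"dr":[0,0,0],"delta_pos":[0,0,0.3],"hand":0.5}
    - {"dr":[0,0,0],"delta_pos":[0,0,0.3],"hand":0.5}
    - {"dr":[0,0,0],"delta_pos":[0,0,0.2],"hand":0.5}
    - {"dr":[0,0,0],"delta_pos":[0,0,0],"hand":0.5}
    - {"dr":[0,0,0],"delta_pos":[0,0,0],"hand":0.5}

```text
time_s: 54.95
eef_pos: [443.4, 236.4, 16.5]
ee_rot: [-0.001, 0.021, 1.0, -0.001]
force: [-0.1, 0.1, -0.9]
grip_width: 0.689
```

```bash
python3 - <<'E'
from h import *
p,d,c,P,M=shot("w42")
plan(443.7,238.6,10.2,87.7)
E
```

```text
t 55.0 pos [443.4 236.4  16.5] jaw 87.56 F [-0.9  0.2 -0.6] grip 0.688 j6 -1.27
  delta_pos total [-0.005  0.045  0.126] dr total [-0.008 -0.01  -0.014]
```

servo_tool:
  motion:
    - {"dr":[-0.01,-0.01,-0.01],"delta_pos":[0,0.045,0],"hand":0.5}
    - {"dr":[0,0,0],"delta_pos":[0,0,0],"hand":0.5}
    - {"dr":[0,0,0],"delta_pos":[0,0,0],"hand":0.5}

```text
time_s: 55.38
eef_pos: [443.9, 239.1, 17.3]
ee_rot: [0.001, 0.02, 1.0, 0.0]
force: [-0.7, -0.0, -0.8]
grip_width: 0.689
```

```bash
python3 - <<'E'
from h import *
p,d,c,P,M=shot("w43")
plan(443.7,238.6,10.2,87.7)
img=p[200:310,220:430]
cv2.imwrite("pics/c43.png",cv2.resize(img,None,fx=3.5,fy=3.5,interpolation=cv2.INTER_CUBIC)[:,:,::-1])
E
```

```text
t 55.42 pos [443.9 239.1  17.3] jaw 87.68 F [ 0.  -0.8  0.4] grip 0.689 j6 -1.27
  delta_pos total [ 0.005 -0.01   0.142] dr total [ 0.006  0.01  -0.002]
```

View pics/c43.png

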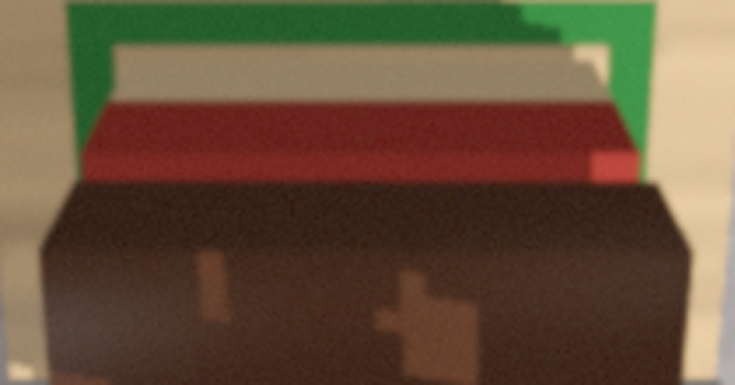

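```bash
python3 - <<'E'
from h import *
K,D,_=cal("wrist"); z=np.load("w43.npz"); c=(K,D,z["T"])
def pt(x,y,zz): return np.round(toplane([[220+x/3.5,200+y/3.5]],c,zz)[0],1)
print("green inner",pt(113,44,12),pt(610,44,12))
print("red bottom",pt(108,101,30),pt(610,101,30),"red top",pt(84,151,48),pt(639,151,48))
h=17.3+37.8
print("brown bottom",pt(75,183,h),pt(658,183,h),"top",pt(42,248,h+18),pt(690,248,h+18))
E
```

```text
green inner [410.4 206.9] [413.  271.1]
red bottom [412.3 209. ] [414.7 268.3] red top [412.  209.4] [414.4 268.6]
brown bottom [412.9 209.6] [415.3 269.3] top [412.3 210. ] [414.6 268.9]
```

servo_tool:
  motion:
    - {"dr":[0,0.01,0],"delta_pos":[0.01,-0.01,0.08],"hand":0.5}
    - {"dr":[0,0,0],"delta_pos":[0,0,0.04],"hand":0.5}
    - {"dr":[0,0,0],"delta_pos":[0,0,0.02],"hand":0.5}
    - {"dr":[0,0,0],"delta_pos":[0,0,0],"hand":0.5}

```text
time_s: 55.92
eef_pos: [443.4, 238.5, 10.3]
ee_rot: [-0.0, 0.02, 1.0, 0.0]
force: [-1.0, 0.5, 1.0]
grip_width: 0.694
```

```bash
python3 - <<'E'
from h import *
plan(443.7,238.6,10.2,87.7)
E
```

```text
t 55.92 pos [443.4 238.5  10.3] jaw 87.68 F [-1.   0.5  1. ] grip 0.694 j6 -1.27
  delta_pos total [-0.005  0.002  0.001] dr total [ 0.005 -0.    -0.002]
```

servo_tool:
  motion:
    - {"dr":[0,0,0],"delta_pos":[0,0,0.005],"hand":0.5}
    - {"dr":[0,0,0],"delta_pos":[0,0,0],"hand":0.75}
    - {"dr":[0,0,0],"delta_pos":[0,0,0],"hand":1}
    - {"dr":[0,0,0],"delta_pos":[0,0,0],"hand":1}
    - {"dr":[0,0,0],"delta_pos":[0,0,-0.5],"hand":1}
    - {"dr":[0,0,0],"delta_pos":[0,0,-0.9],"hand":1}
    - {"dr":[0,0,0],"delta_pos":[0,0,-0.9],"hand":1}
    - {"dr":[0,0,0],"delta_pos":[0,0,0],"hand":1}
    - {"dr":[0,0,0],"delta_pos":[0,0,0],"hand":1}

```text
time_s: 57.05
eef_pos: [442.8, 238.2, 127.0]
ee_rot: [-0.001, 0.02, 1.0, 0.0]
force: [-0.4, -0.2, -0.1]
grip_width: 1.0
```

```bash
python3 - <<'E'
from h import *
p,d,c,P,M=shot("w44")
boardlines(p,c,M,"green",-2.3,np.array([443.5,237.2]))
top(d,c,(443,237),66,4)
p2,d2=capture("scene"); c2=cal("scene"); cv2.imwrite("pics/scene44.png",p2[:,:,::-1])
r=top(d2,c2,(650.5,212),19.7,3)
plan(648,209,105)
E
```

```text
x- [36.8 32.6 26. ]
y- [36.8 34.   4. ]
y+ [37.2 34.3  4. ]
top raw c [443.5 237.4] sz [59.7 60.7] ang -2.65 z 65.7
top raw c [650.2 212.1] sz [60.  62.1] ang -8.3 z 18.3
t 57.15 pos [442.9 238.2 126.9] jaw 87.67 F [-0.3  0.6 -0.5] grip 0.999 j6 -1.27
  delta_pos total [-4.124 -0.416  0.426] dr total [ 0.001 -0.015  0.   ]
```

View pics/w44.png

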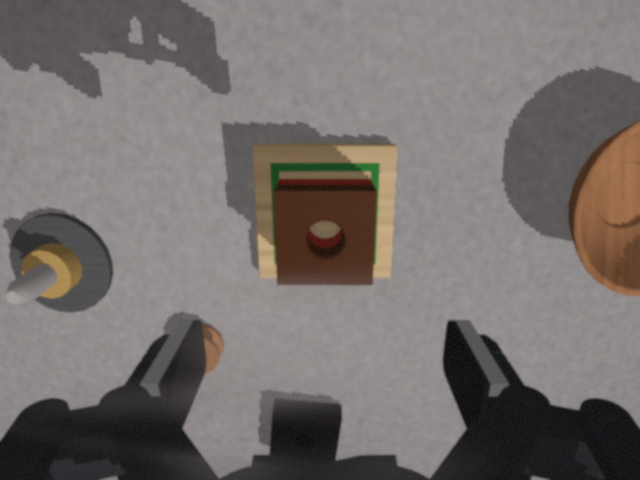

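View pics/scene44.png

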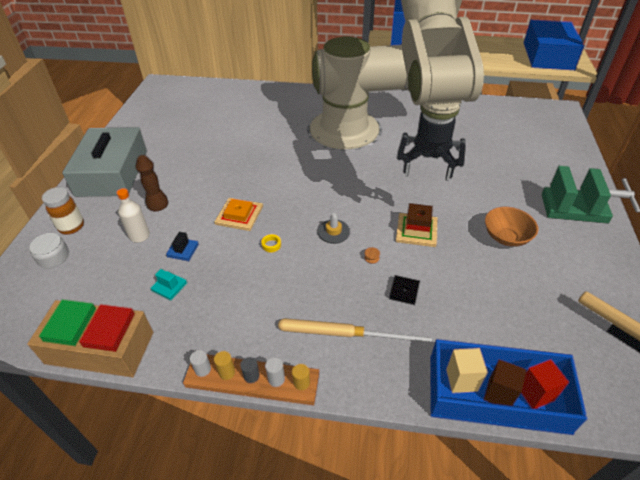

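servo_tool:
  motion:
    - {"dr":[0,0,0],"delta_pos":[-0.83,-0.08,0],"hand":1}
    - {"dr":[0,0,0],"delta_pos":[-0.83,-0.08,0],"hand":1}
    - {"dr":[0,0,0],"delta_pos":[-0.83,-0.08,0],"hand":1}
    - {"dr":[0,0,0],"delta_pos":[-0.83,-0.08,0],"hand":1}
    - {"dr":[0,0,0.6],"delta_pos":[-0.83,-0.08,0.2],"hand":1}
    - {"dr":[0,0,0],"delta_pos":[0,0,0.5],"hand":1}
    - {"dr":[0,0,0],"delta_pos":[0,0,0],"hand":1}
    - {"dr":[0,0,0],"delta_pos":[0,0,0],"hand":1}

```text
time_s: 58.15
eef_pos: [652.2, 208.1, 80.3]
ee_rot: [-0.008, 0.074, 0.997, -0.001]
force: [0.5, 0.2, 0.6]
grip_width: 1.005
```

```bash
python3 - <<'E'
from h import *
p,d,c,P,M=shot("w45")
r=top(d,c,(648,209),18,4); a=r[2]%90; a=a if a>45 else a+90
plan(r[0][0],r[0][1],10,a)
E
```

```text
top raw c [648.1 211.1] sz [59.7 60. ] ang -8.56 z 17.7
t 58.2 pos [652.  208.2  80.1] jaw 81.51 F [-0.8 -0.3 -1.1] grip 0.995 j6 -1.28
  delta_pos total [0.063 0.052 1.403] dr total [-0.024 -0.093  0.007]
```

View pics/w45.png

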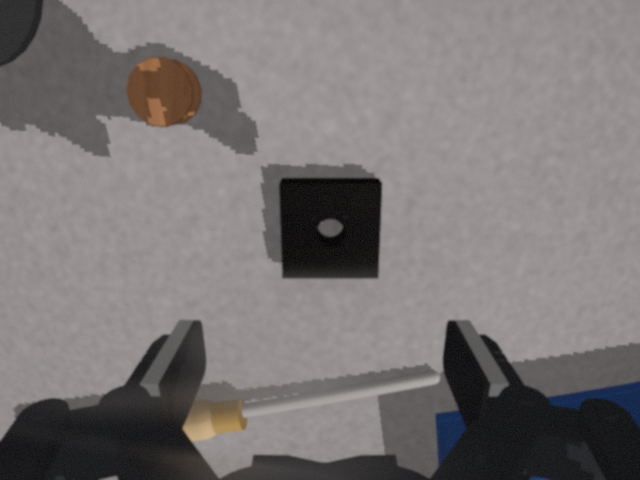

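servo_tool:
  motion:
    - {"dr":[-0.02,-0.09,0],"delta_pos":[0.06,0.05,0.1],"hand":1}
    - {"dr":[0,0,0],"delta_pos":[0,0,0.5],"hand":1}
    - {"dr":[0,0,0],"delta_pos":[0,0,0.6],"hand":1}
    - {"dr":[0,0,0],"delta_pos":[0,0,0.2],"hand":1}
    - {"dr":[0,0,0],"delta_pos":[0,0,0],"hand":1}
    - {"dr":[0,0,0],"delta_pos":[0,0,0],"hand":1}

```text
time_s: 58.95
eef_pos: [650.1, 213.2, 14.0]
ee_rot: [0.005, 0.073, 0.997, 0.001]
force: [0.6, -0.4, 0.6]
grip_width: 0.998
```

```bash
python3 - <<'E'
from h import *
p,d,c,P,M=shot("w46")
r=top(d,c,(648,210),18,4); a=r[2]%90; a=a if a>45 else a+90
plan(r[0][0]+.2,r[0][1]+.4,-39,a)
E
```

```text
top raw c [648.6 210.9] sz [60.1 61.4] ang -8.51 z 17.7
t 59.0 pos [650.2 213.2  14. ] jaw 81.63 F [-0.4  0.  -0.5] grip 0.995 j6 -1.28
  delta_pos total [ 0.033 -0.043  1.06 ] dr total [0.014 0.059 0.014]
```

servo_tool:
  motion:
    - {"dr":[0.01,0.06,0.01],"delta_pos":[0.03,-0.04,0.3],"hand":1}
    - {"dr":[0,0,0],"delta_pos":[0,0,0.4],"hand":1}
    - {"dr":[0,0,0],"delta_pos":[0,0,0.25],"hand":1}
    - {"dr":[0,0,0],"delta_pos":[0,0,0.06],"hand":1}
    - {"dr":[0,0,0],"delta_pos":[0,0,0],"hand":1}

```text
time_s: 59.62
eef_pos: [648.4, 211.2, -40.1]
ee_rot: [-0.001, 0.074, 0.997, 0.0]
force: [0.3, 0.9, -0.0]
grip_width: 0.998
```

```bash
python3 - <<'E'
from h import *
p,d,c,P,M=shot("w47")
plan(648.7,211.2,-39,81.5)
E
```

```text
t 59.67 pos [648.4 211.2 -40. ] jaw 81.51 F [-0.1  0.7  0.4] grip 0.998 j6 -1.28
  delta_pos total [-0.006 -0.    -0.019] dr total [ 0.004 -0.005  0.001]
```

View pics/w47.png

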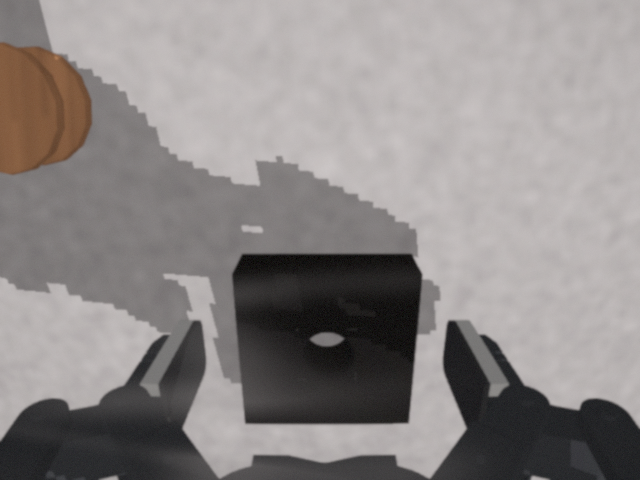

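servo_tool:
  motion:
    - {"dr":[0,0,0],"delta_pos":[0,0,-0.015],"hand":0.8}
    - {"dr":[0,0,0],"delta_pos":[0,0,0],"hand":0.6}
    - {"dr":[0,0,0],"delta_pos":[0,0,0],"hand":0.5}
    - {"dr":[0,0,0],"delta_pos":[0,0,0],"hand":0.5}
    - {"dr":[0,0,0],"delta_pos":[0,0,0],"hand":0.5}
  squeeze: 40

```text
time_s: 60.3
eef_pos: [649.4, 211.4, -37.4]
ee_rot: [0.001, 0.074, 0.997, 0.001]
force: [-0.5, -0.2, -0.9]
grip_width: 0.692
```

servo_tool:
  motion:
    - {"dr":[0,0,0],"delta_pos":[0,0,-0.5],"hand":0.5}
    - {"dr":[0,0,0],"delta_pos":[0,0,-0.7],"hand":0.5}
    - {"dr":[0,0,0],"delta_pos":[0,0,-0.7],"hand":0.5}
    - {"dr":[0,0,0],"delta_pos":[0.4,-0.59,0],"hand":0.5}
    - {"dr":[0,0,0],"delta_pos":[0.4,-0.59,0],"hand":0.5}
    - {"dr":[0,0,0],"delta_pos":[0.4,-0.59,0],"hand":0.5}
    - {"dr":[0,0,0],"delta_pos":[0.4,-0.59,0],"hand":0.5}
    - {"dr":[0,0,0],"delta_pos":[0.4,-0.59,0],"hand":0.5}
    - {"dr":[0,0,0],"delta_pos":[0.4,-0.59,0],"hand":0.5}
    - {"dr":[0,0,0],"delta_pos":[0.4,-0.59,0],"hand":0.5}
    - {"dr":[0,0,0],"delta_pos":[0,0,0],"hand":0.5}
    - {"dr":[0,0,0],"delta_pos":[0,0,0],"hand":0.5}

```text
time_s: 61.8
eef_pos: [475.1, 22.5, 60.0]
ee_rot: [0.002, 0.074, 0.997, 0.0]
force: [0.6, -0.1, -1.2]
grip_width: 0.69
```

```bash
python3 - <<'E'
from h import *
p,d,c,P,M=shot("w48")
plan(476.8,25.2,22,)
E
```

```text
t 61.85 pos [475.1  22.7  60. ] jaw 81.55 F [-0.2 -0.1 -0.7] grip 0.691 j6 -1.62
  delta_pos total [-0.024  0.055  0.759] dr total [0.006 0.021 0.   ]
```

View pics/w48.png

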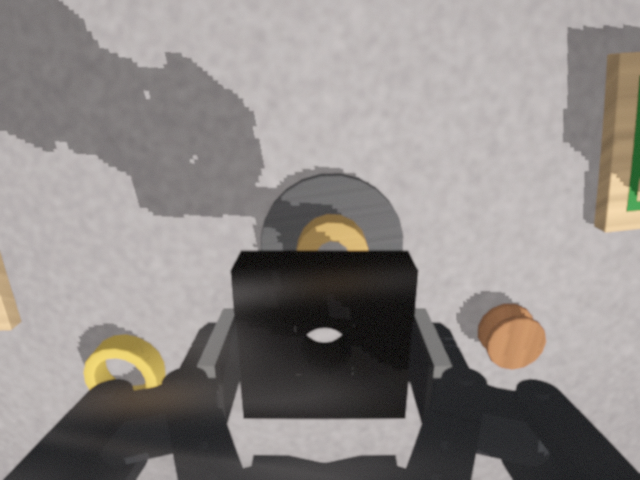

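servo_tool:
  motion:
    - {"dr":[0,0.02,0],"delta_pos":[-0.02,0.055,0.25],"hand":0.5}
    - {"dr":[0,0,0],"delta_pos":[0,0,0.25],"hand":0.5}
    - {"dr":[0,0,0],"delta_pos":[0,0,0.18],"hand":0.5}
    - {"dr":[0,0,0],"delta_pos":[0,0,0],"hand":0.5}
    - {"dr":[0,0,0],"delta_pos":[0,0,0],"hand":0.5}

```text
time_s: 62.48
eef_pos: [476.9, 26.8, 22.4]
ee_rot: [-0.001, 0.073, 0.997, 0.001]
force: [-0.3, -0.3, 0.3]
grip_width: 0.689
```

```bash
python3 - <<'E'
from h import *
plan(476.8,25.2,18.6)
E
```

```text
t 62.48 pos [476.9  26.8  22.4] jaw 81.68 F [-0.3 -0.3  0.3] grip 0.689 j6 -1.62
  delta_pos total [-0.003 -0.032  0.076] dr total [ 0.007 -0.01   0.   ]
```

servo_tool:
  motion:
    - {"dr":[0.01,-0.01,0],"delta_pos":[0,-0.03,0.03],"hand":0.5}
    - {"dr":[0,0,0],"delta_pos":[0,0,0.02],"hand":0.5}

```text
time_s: 62.72
eef_pos: [477.1, 25.2, 20.5]
ee_rot: [0.001, 0.073, 0.997, -0.0]
force: [0.3, 2.1, 2.7]
grip_width: 0.693
```

servo_tool:
  motion:
    - {"dr":[0,0,0],"delta_pos":[0,0,0.02],"hand":0.5}

```text
time_s: 62.85
eef_pos: [477.4, 25.4, 19.8]
ee_rot: [0.001, 0.073, 0.997, -0.0]
force: [-0.8, 2.5, 4.5]
grip_width: 0.692
```

servo_tool:
  motion:
    - {"dr":[0,0,0],"delta_pos":[0,0,0.02],"hand":0.5}

```text
time_s: 62.98
eef_pos: [477.7, 25.6, 19.2]
ee_rot: [0.002, 0.073, 0.997, 0.0]
force: [-1.2, 3.1, 5.6]
grip_width: 0.694
```

servo_tool:
  motion:
    - {"dr":[0,0,0],"delta_pos":[0,0,0.015],"hand":0.5}

```text
time_s: 63.1
eef_pos: [478.0, 25.8, 18.8]
ee_rot: [0.002, 0.073, 0.997, 0.0]
force: [-1.3, 2.4, 6.0]
grip_width: 0.687
```

```bash
python3 - <<'E'
from h import *
p,d,c,P,M=shot("w49")
plan(477.4,26,18)
cv2.imwrite("pics/c49.png",cv2.convertScaleAbs(cv2.resize(p[180:440,200:460],None,fx=2,fy=2)[:,:,::-1],alpha=2,beta=30))
E
```

```text
t 63.15 pos [478.   25.9  18.7] jaw 81.65 F [0.6 3.3 4.2] grip 0.69 j6 -1.62
  delta_pos total [0.012 0.001 0.014] dr total [0.005 0.022 0.   ]
```

View pics/c49.png

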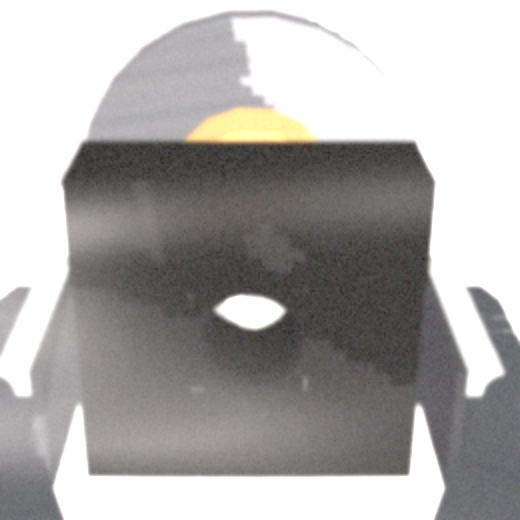

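servo_tool:
  motion:
    - {"dr":[0,0,0],"delta_pos":[0,0,-0.3],"hand":0.5}
    - {"dr":[0,0,0],"delta_pos":[0,0,-0.6],"hand":0.5}
    - {"dr":[0,0.02,-0.21],"delta_pos":[0,0,0],"hand":0.5}
    - {"dr":[0,0,0],"delta_pos":[0,-0.74,0],"hand":0.5}
    - {"dr":[0,0,0],"delta_pos":[0,-0.74,0],"hand":0.5}
    - {"dr":[0,0,0],"delta_pos":[0,-0.74,0],"hand":0.5}
    - {"dr":[0,0,0],"delta_pos":[0,-0.74,0],"hand":0.5}
    - {"dr":[0,0,0],"delta_pos":[0,-0.74,0],"hand":0.5}
    - {"dr":[0,0,0],"delta_pos":[0,-0.74,0],"hand":0.5}
    - {"dr":[0,0,0],"delta_pos":[0,-0.74,0],"hand":0.5}
    - {"dr":[0,0,0],"delta_pos":[0,0,0],"hand":0.5}
    - {"dr":[0,0,0],"delta_pos":[0,0,0],"hand":0.5}

```text
time_s: 64.65
eef_pos: [447.0, -239.4, 62.5]
ee_rot: [-0.004, 0.048, 0.999, 0.001]
force: [-0.1, 0.1, -0.6]
grip_width: 0.688
```

```bash
python3 - <<'E'
from h import *
plan(448.5,-232.4,-1,83.8)
E
```

```text
t 64.65 pos [ 447.  -239.4   62.5] jaw 84.46 F [-0.1  0.1 -0.6] grip 0.688 j6 -2.19
  delta_pos total [-0.026  0.141  1.27 ] dr total [ 0.009 -0.042  0.066]
```

servo_tool:
  motion:
    - {"dr":[0.01,-0.04,0.07],"delta_pos":[-0.02,0.14,0.2],"hand":0.5}
    - {"dr":[0,0,0],"delta_pos":[0,0,0.4],"hand":0.5}
    - {"dr":[0,0,0],"delta_pos":[0,0,0.4],"hand":0.5}
    - {"dr":[0,0,0],"delta_pos":[0,0,0.2],"hand":0.5}
    - {"dr":[0,0,0],"delta_pos":[0,0,0],"hand":0.5}
    - {"dr":[0,0,0],"delta_pos":[0,0,0],"hand":0.5}

```text
time_s: 65.4
eef_pos: [449.0, -226.1, -0.7]
ee_rot: [-0.0, 0.052, 0.999, 0.001]
force: [-0.1, -0.2, -0.4]
grip_width: 0.691
```

```bash
python3 - <<'E'
from h import *
plan(448.5,-232.4,-1,83.8)
E
```

```text
t 65.4 pos [ 449.  -226.1   -0.7] jaw 84.02 F [-0.1 -0.2 -0.4] grip 0.691 j6 -2.17
  delta_pos total [-0.003 -0.126  0.006] dr total [ 0.006 -0.004  0.022]
```

servo_tool:
  motion:
    - {"dr":[0,0,0.02],"delta_pos":[0,-0.125,0],"hand":0.5}
    - {"dr":[0,0,0],"delta_pos":[0,0,0],"hand":0.5}
    - {"dr":[0,0,0],"delta_pos":[0,0,0],"hand":0.5}

```text
time_s: 65.78
eef_pos: [448.9, -233.4, 0.5]
ee_rot: [0.001, 0.054, 0.999, -0.0]
force: [-0.6, 0.2, 0.0]
grip_width: 0.693
```

```bash
python3 - <<'E'
from h import *
p,d,c,P,M=shot("w50")
plan(448.5,-232.4,-7.6,83.8)
img=p[210:310,220:430]
cv2.imwrite("pics/c50.png",cv2.convertScaleAbs(cv2.resize(img,None,fx=3.5,fy=3.5,interpolation=cv2.INTER_CUBIC)[:,:,::-1],alpha=1.5,beta=15))
E
```

```text
t 65.83 pos [ 448.9 -233.4    0.5] jaw 83.79 F [-0.7 -0.6 -0.3] grip 0.69 j6 -2.17
  delta_pos total [0.011 0.02  0.161] dr total [-0.002  0.008 -0.001]
```

View pics/c50.png

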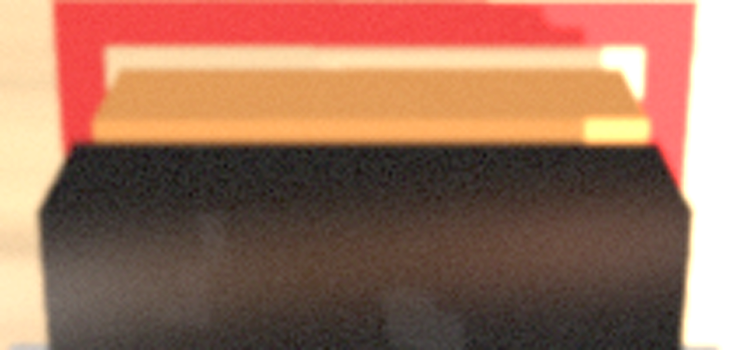

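```bash
python3 - <<'E'
from h import *
K,D,_=cal("wrist"); z=np.load("w50.npz"); c=(K,D,z["T"])
def pt(x,y,zz): return np.round(toplane([[220+x/3.5,210+y/3.5]],c,zz)[0],1)
print("red inner",pt(104,47,12),pt(646,47,12))
print("gold bottom",pt(120,70,12),pt(620,70,12),"gold top",pt(92,118,30),pt(651,118,30))
h=.5+37.6
print("black bottom",pt(70,145,h),pt(662,145,h),"top",pt(40,212,h+18),pt(690,212,h+18))
E
```

```text
red inner [ 413.4 -261.7] [ 420.3 -197.8]
gold bottom [ 416.5 -260.2] [ 422.8 -201. ] gold top [ 415.9 -260.4] [ 422.4 -200.5]
black bottom [ 415.8 -261.2] [ 422.3 -200.8] top [ 415.4 -260.5] [ 421.8 -201.6]
```

servo_tool:
  motion:
    - {"dr":[0,0.01,0],"delta_pos":[-0.005,0.01,0.09],"hand":0.5}
    - {"dr":[0,0,0],"delta_pos":[0,0,0.04],"hand":0.5}
    - {"dr":[0,0,0],"delta_pos":[0,0,0.02],"hand":0.5}
    - {"dr":[0,0,0],"delta_pos":[0,0,0],"hand":0.5}

```text
time_s: 66.32
eef_pos: [449.2, -232.7, -7.7]
ee_rot: [-0.0, 0.054, 0.999, -0.0]
force: [-0.3, -0.5, -0.5]
grip_width: 0.692
```

```bash
python3 - <<'E'
from h import *
plan(448.9,-233,-7.6,83.8)
E
```

```text
t 66.33 pos [ 449.2 -232.7   -7.7] jaw 83.79 F [-0.3 -0.5 -0.5] grip 0.692 j6 -2.17
  delta_pos total [ 0.005 -0.006 -0.002] dr total [-0.001 -0.005 -0.001]
```

servo_tool:
  motion:
    - {"dr":[0,0,0],"delta_pos":[0,0,0.015],"hand":0.5}

```text
time_s: 66.45
eef_pos: [449.2, -232.8, -8.1]
ee_rot: [-0.0, 0.054, 0.999, -0.0]
force: [-3.0, 1.5, 11.2]
grip_width: 0.691
```

servo_tool:
  motion:
    - {"dr":[0,0,0],"delta_pos":[0,0,0.01],"hand":0.5}

```text
time_s: 66.58
eef_pos: [449.2, -232.8, -8.1]
ee_rot: [-0.0, 0.054, 0.999, -0.0]
force: [-3.0, 1.3, 8.1]
grip_width: 0.691
```

servo_tool:
  motion:
    - {"dr":[0,0,0],"delta_pos":[0,0,-0.01],"hand":0.5}
    - {"dr":[0,0,0],"delta_pos":[0,0,0],"hand":0.75}
    - {"dr":[0,0,0],"delta_pos":[0,0,0],"hand":1}
    - {"dr":[0,0,0],"delta_pos":[0,0,0],"hand":1}
    - {"dr":[0,0,0],"delta_pos":[0,0,-0.5],"hand":1}
    - {"dr":[0,0,0],"delta_pos":[0,0,-0.9],"hand":1}
    - {"dr":[0,0,0],"delta_pos":[0,0,-0.9],"hand":1}
    - {"dr":[0,0,0],"delta_pos":[0,0,0],"hand":1}
    - {"dr":[0,0,0],"delta_pos":[0,0,0],"hand":1}

```text
time_s: 67.7
eef_pos: [448.8, -232.5, 109.8]
ee_rot: [-0.001, 0.054, 0.999, 0.0]
force: [0.2, -0.1, -1.1]
grip_width: 0.996
```

```bash
python3 - <<'E'
from h import *
p,d,c,P,M=shot("w51")
boardlines(p,c,M,"red",-6.2,np.array([448.5,-233.4]))
top(d,c,(448,-233),48,4)
p2,d2=capture("scene"); c2=cal("scene"); cv2.imwrite("pics/scene51.png",p2[:,:,::-1])
for o in outline_of("scene","weight"):
    Pw,_,_=cloud(d2,c2,o["pixels"]); Q=Pw[Pw[:,2]>44][:,:2].astype(np.float32)
    print(o["score"],o["bbox"],cv2.minAreaRect(Q) if len(Q)>5 else None)
E
```

```text
x- [37.9 32.6 26. ]
y- [37.7 34.9 26. ]
y+ [37.3 33.  26. ]
top raw c [ 448.5 -234. ] sz [59.6 59.9] ang -6.14 z 47.7
0.88 [166.5, 233.3, 197.2, 259.6] ((597.2855834960938, -336.390380859375), (21.786888122558594, 46.7094841003418), 81.86959075927734)
0.79 [151.2, 268.5, 184.8, 300.6] ((711.7396850585938, -330.31622314453125), (45.36904525756836, 23.136898040771484), 70.7025146484375)
0.53 [396.8, 214.5, 441.8, 246.9] None
```

View pics/w51.png

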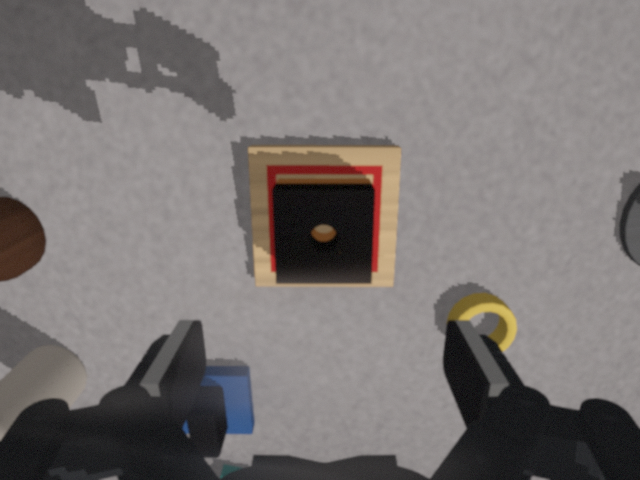

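View pics/scene51.png

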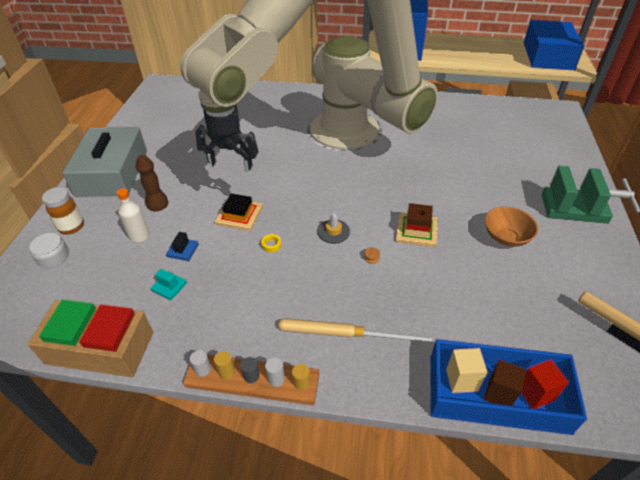

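servo_tool:
  motion:
    - {"dr":[0,0,0],"delta_pos":[-0.62,-0.36,0],"hand":1}
    - {"dr":[0,0,0],"delta_pos":[-0.62,-0.36,0],"hand":1}
    - {"dr":[0,0,0],"delta_pos":[-0.62,-0.36,0],"hand":1}
    - {"dr":[0,0,0],"delta_pos":[-0.62,-0.36,0],"hand":1}
    - {"dr":[0,0,0],"delta_pos":[-0.62,-0.36,0],"hand":1}
    - {"dr":[0,0,0],"delta_pos":[0,0,0],"hand":1}
    - {"dr":[0,0,0],"delta_pos":[0,0,0],"hand":1}

```text
time_s: 68.72
eef_pos: [594.7, -339.7, 99.7]
ee_rot: [-0.007, 0.054, 0.998, 0.005]
force: [-0.8, 0.2, -0.1]
grip_width: 0.998
```

```bash
python3 - <<'E'
from h import *
p,d,c,P,M=shot("w52")
print("handle"); rh=top(d,c,(595,-339),48,3)
print("plate"); rp=top(d,c,(595,-339),14,4)
plan(rh[0][0],rh[0][1],30,83.8)
E
```

```text
handle
top raw c [ 593.7 -340.6] sz [21.7 42.9] ang -5.45 z 47.6
plate
top raw c [ 593.9 -340.3] sz [59.6 59.6] ang -5.54 z 13.8
t 68.78 pos [ 594.6 -339.7   99.7] jaw 83.77 F [ 0.   0.1 -0.7] grip 0.997 j6 -2.15
  delta_pos total [-0.003 -0.033  1.395] dr total [ 0.049 -0.079 -0.003]
```

View pics/w52.png

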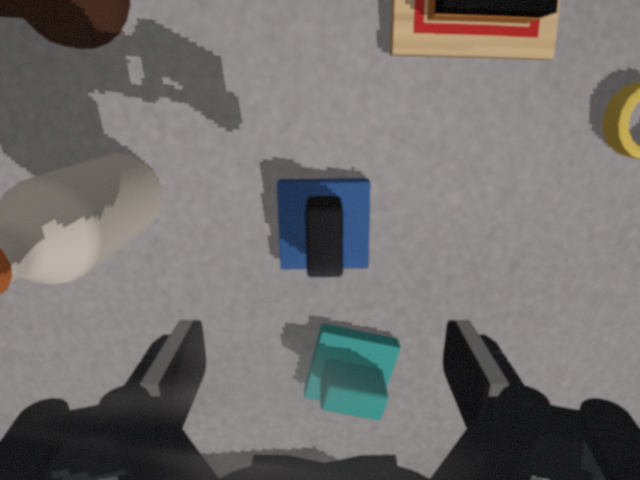

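```bash
python3 - <<'E'
from h import *
p=cv2.imread("pics/w52.png"); cv2.imwrite("pics/c52.png",cv2.resize(p[160:430,250:430],None,fx=2.2,fy=2.2,interpolation=cv2.INTER_CUBIC))
E
```

```text
(no output)
```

View pics/c52.png

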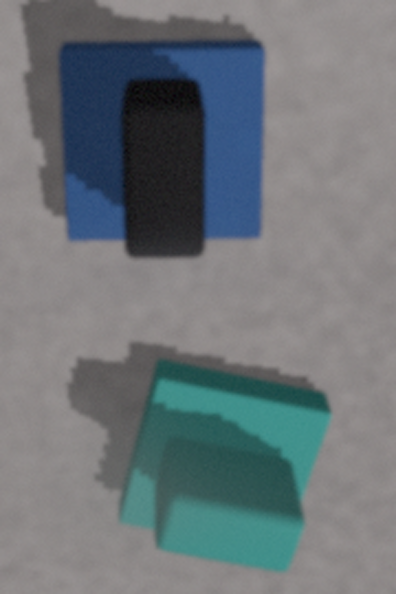

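servo_tool:
  motion:
    - {"dr":[0.05,-0.08,-0.07],"delta_pos":[0,-0.03,0],"hand":1}
    - {"dr":[0,0,0],"delta_pos":[0,0,0.5],"hand":1}
    - {"dr":[0,0,0],"delta_pos":[0,0,0.6],"hand":1}
    - {"dr":[0,0,0],"delta_pos":[0,0,0.2],"hand":1}
    - {"dr":[0,0,0],"delta_pos":[0,0,0],"hand":1}
    - {"dr":[0,0,0],"delta_pos":[0,0,0],"hand":1}

```text
time_s: 69.53
eef_pos: [594.1, -341.0, 37.5]
ee_rot: [0.003, 0.047, 0.999, -0.002]
force: [0.1, 1.3, -0.6]
grip_width: 0.996
```

```bash
python3 - <<'E'
from h import *
p,d,c,P,M=shot("w53")
print("handle"); rh=top(d,c,(594,-340),48,3,40)
print("plate"); rp=top(d,c,(594,-340),14,4,45)
plan(rh[0][0],rh[0][1]+.3,-20,84.5)
E
```

```text
handle
top raw c [ 594.  -340.4] sz [21.8 44.2] ang -5.42 z 47.5
plate
top raw c [ 594.3 -340.3] sz [59.8 60.6] ang -5.63 z 13.7
t 69.58 pos [ 594.2 -341.    37.6] jaw 84.63 F [-0.9 -0.1  0.6] grip 1.001 j6 -2.17
  delta_pos total [0.012 0.024 1.151] dr total [-0.026  0.038  0.013]
```

View pics/w53.png

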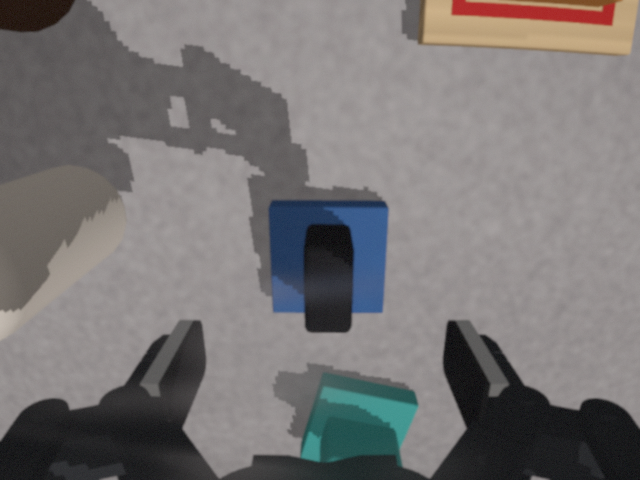

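servo_tool:
  motion:
    - {"dr":[-0.03,0.04,0.01],"delta_pos":[0.01,0.025,0.35],"hand":1}
    - {"dr":[0,0,0],"delta_pos":[0,0,0.4],"hand":1}
    - {"dr":[0,0,0],"delta_pos":[0,0,0.3],"hand":1}
    - {"dr":[0,0,0],"delta_pos":[0,0,0.08],"hand":1}
    - {"dr":[0,0,0],"delta_pos":[0,0,0],"hand":1}

```text
time_s: 70.2
eef_pos: [593.7, -339.6, -23.2]
ee_rot: [-0.001, 0.048, 0.999, 0.001]
force: [0.6, -0.0, 0.0]
grip_width: 0.999
```

```bash
python3 - <<'E'
from h import *
p,d,c,P,M=shot("w54")
plan(594.2,-340,-20,84.4)
E
```

```text
t 70.25 pos [ 593.7 -339.6  -23. ] jaw 84.53 F [ 0.4  0.3 -0.1] grip 1.001 j6 -2.17
  delta_pos total [-0.01  -0.007 -0.06 ] dr total [ 0.007 -0.006  0.013]
```

View pics/w54.png

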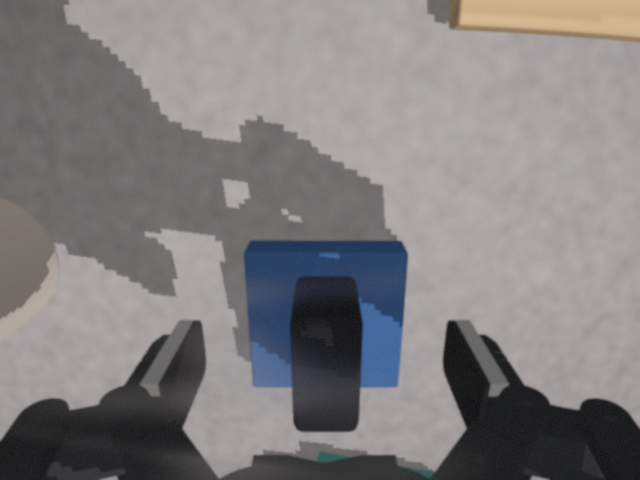

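servo_tool:
  motion:
    - {"dr":[0,0,0],"delta_pos":[-0.01,0,-0.07],"hand":0.8}
    - {"dr":[0,0,0],"delta_pos":[0,0,0],"hand":0.6}
    - {"dr":[0,0,0],"delta_pos":[0,0,0],"hand":0.4}
    - {"dr":[0,0,0],"delta_pos":[0,0,0],"hand":0.2}
    - {"dr":[0,0,0],"delta_pos":[0,0,0],"hand":0.1}
    - {"dr":[0,0,0],"delta_pos":[0,0,0],"hand":0.1}
    - {"dr":[0,0,0],"delta_pos":[0,0,0],"hand":0.1}
    - {"dr":[0,0,0],"delta_pos":[0,0,0],"hand":0.1}
  squeeze: 80

```text
time_s: 71.25
eef_pos: [595.1, -340.4, -17.2]
ee_rot: [0.001, 0.048, 0.999, -0.0]
force: [-0.2, -0.1, 0.4]
grip_width: 0.243
```

```bash
python3 - <<'E'
from h import *
p,d,c,P,M=shot("w55")
print("plate"); rp=top(d,c,(594,-340),14,3,45); print(M.T@np.r_[np.array(rp[0])-P[:2],0])
plan(443.4,238.5,90)
E
```

```text
plate
top raw c [ 584.9 -340.4] sz [60.4 42.4] ang -5.1 z 13.6
[10.10300911 -1.04262681 -0.01536739]
t 71.3 pos [ 595.1 -340.3  -17.2] jaw 84.53 F [-0.7  0.2  0.2] grip 0.241 j6 -2.17
  delta_pos total [ 4.12  11.233 -2.157] dr total [-0.003  0.009  0.   ]
```

View pics/w55.png

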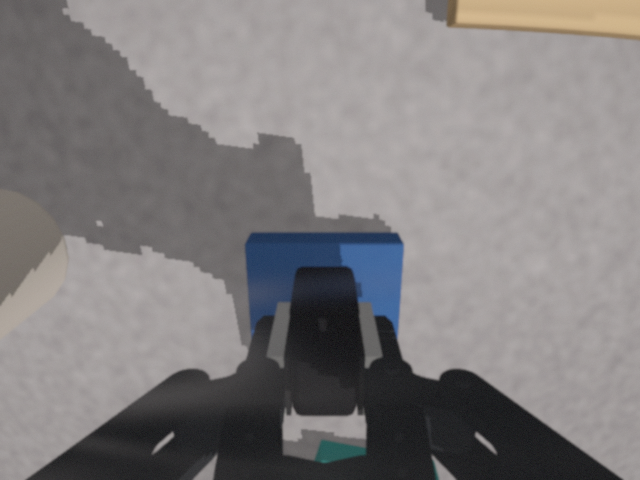

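servo_tool:
  motion:
    - {"dr":[0,0,0],"delta_pos":[0,0,-0.4],"hand":0.1}
    - {"dr":[0,0,0],"delta_pos":[0,0,-0.6],"hand":0.1}
    - {"dr":[0,0,0],"delta_pos":[0,0,-0.6],"hand":0.1}
    - {"dr":[0,0,0],"delta_pos":[0,0,-0.6],"hand":0.1}
    - {"dr":[0,0,0],"delta_pos":[0,0,0],"hand":0.1}

```text
time_s: 71.92
eef_pos: [594.4, -339.8, 99.0]
ee_rot: [0.0, 0.048, 0.999, -0.0]
force: [0.3, 1.0, -4.1]
grip_width: 0.241
```

servo_tool:
  motion:
    - {"dr":[0,0,0],"delta_pos":[0.27,0.73,0],"hand":0.1}
    - {"dr":[0,0,0],"delta_pos":[0.27,0.73,0],"hand":0.1}
    - {"dr":[0,0,0],"delta_pos":[0.27,0.73,0],"hand":0.1}
    - {"dr":[0,0,0],"delta_pos":[0.27,0.73,0],"hand":0.1}
    - {"dr":[0,0,0],"delta_pos":[0.27,0.73,0],"hand":0.1}
    - {"dr":[0,0,0],"delta_pos":[0.27,0.73,0],"hand":0.1}
    - {"dr":[0,0,0],"delta_pos":[0.27,0.73,0],"hand":0.1}
    - {"dr":[0,0,0],"delta_pos":[0.27,0.73,0],"hand":0.1}
    - {"dr":[0,0,0],"delta_pos":[0.27,0.73,0],"hand":0.1}
    - {"dr":[0,0,0],"delta_pos":[0.27,0.73,0],"hand":0.1}
    - {"dr":[0,0,0],"delta_pos":[0.27,0.73,0],"hand":0.1}
    - {"dr":[0,0,0],"delta_pos":[0,0,0],"hand":0.1}
    - {"dr":[0,0,0],"delta_pos":[0,0,0],"hand":0.1}

```text
time_s: 73.55
eef_pos: [472.0, 89.5, 88.1]
ee_rot: [-0.01, 0.048, 0.999, 0.003]
force: [0.6, -0.1, -3.8]
grip_width: 0.244
```

```bash
python3 - <<'E'
from h import *
p,d,c,P,M=shot("w56")
plan(443.8,238.5,80,87.7)
E
```

```text
t 73.6 pos [471.9  89.4  88. ] jaw 84.43 F [ 0.4  0.1 -3.6] grip 0.24 j6 -1.54
  delta_pos total [0.845 2.913 0.196] dr total [ 0.033 -0.12  -0.327]
```

View pics/w56.png

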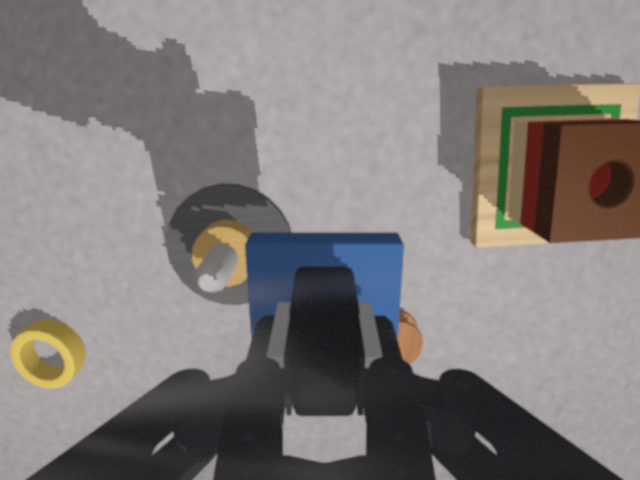

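servo_tool:
  motion:
    - {"dr":[0.03,-0.12,-0.33],"delta_pos":[0,0,0],"hand":0.1}
    - {"dr":[0,0,0],"delta_pos":[0.12,0.59,0],"hand":0.1}
    - {"dr":[0,0,0],"delta_pos":[0.12,0.59,0],"hand":0.1}
    - {"dr":[0,0,0],"delta_pos":[0.12,0.59,0],"hand":0.1}
    - {"dr":[0,0,0],"delta_pos":[0.12,0.59,0],"hand":0.1}
    - {"dr":[0,0,0],"delta_pos":[0.12,0.59,0],"hand":0.1}
    - {"dr":[0,0,0],"delta_pos":[0,0,0],"hand":0.1}
    - {"dr":[0,0,0],"delta_pos":[0,0,0],"hand":0.1}

```text
time_s: 74.6
eef_pos: [450.2, 234.9, 86.0]
ee_rot: [-0.001, 0.025, 1.0, -0.0]
force: [-0.2, 0.4, -4.4]
grip_width: 0.242
```

```bash
python3 - <<'E'
from h import *
plan(443.7,238.5,56,87.7)
E
```

```text
t 74.6 pos [450.2 234.9  86. ] jaw 87.15 F [-0.2  0.4 -4.4] grip 0.242 j6 -1.27
  delta_pos total [0.132 0.065 0.6  ] dr total [-0.004 -0.008 -0.055]
```

servo_tool:
  motion:
    - {"dr":[0,-0.01,-0.055],"delta_pos":[0.13,0.065,0.1],"hand":0.1}
    - {"dr":[0,0,0],"delta_pos":[0,0,0.25],"hand":0.1}
    - {"dr":[0,0,0],"delta_pos":[0,0,0.2],"hand":0.1}
    - {"dr":[0,0,0],"delta_pos":[0,0,0],"hand":0.1}
    - {"dr":[0,0,0],"delta_pos":[0,0,0],"hand":0.1}

```text
time_s: 75.22
eef_pos: [443.7, 236.5, 55.8]
ee_rot: [-0.001, 0.021, 1.0, -0.001]
force: [-0.6, 0.3, -2.9]
grip_width: 0.242
```

```bash
python3 - <<'E'
from h import *
p,d,c,P,M=shot("w57")
plan(443.7,238.5,48.8,87.7)
img=p[190:300,220:430]
cv2.imwrite("pics/c57.png",cv2.convertScaleAbs(cv2.resize(img,None,fx=3.5,fy=3.5,interpolation=cv2.INTER_CUBIC)[:,:,::-1],alpha=1.3,beta=10))
E
```

```text
t 75.28 pos [443.6 236.5  55.8] jaw 87.56 F [-0.6 -1.1 -3.4] grip 0.238 j6 -1.27
  delta_pos total [0.    0.04  0.141] dr total [-0.008 -0.006 -0.014]
```

View pics/c57.png

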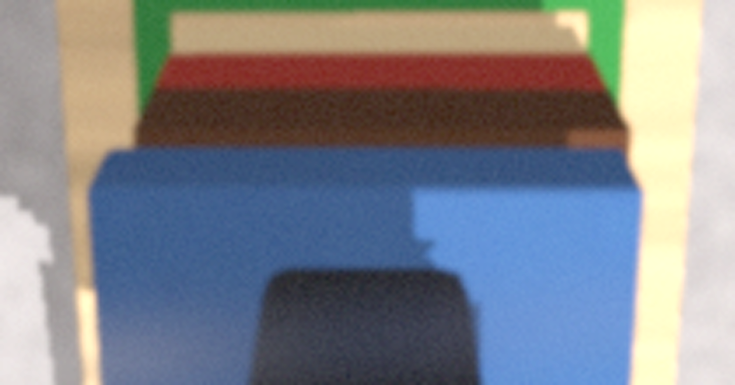

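servo_tool:
  motion:
    - {"dr":[-0.01,-0.01,-0.01],"delta_pos":[0,0.04,0],"hand":0.1}
    - {"dr":[0,0,0],"delta_pos":[0,0,0],"hand":0.1}
    - {"dr":[0,0,0],"delta_pos":[0,0,0],"hand":0.1}

```text
time_s: 75.65
eef_pos: [444.1, 238.8, 56.4]
ee_rot: [0.001, 0.02, 1.0, 0.0]
force: [0.3, 0.3, -4.0]
grip_width: 0.242
```

```bash
python3 - <<'E'
from h import *
p,d,c,P,M=shot("w58")
plan(443.7,238.5,48.8,87.7)
img=p[190:300,220:430]
cv2.imwrite("pics/c58.png",cv2.convertScaleAbs(cv2.resize(img,None,fx=3.5,fy=3.5,interpolation=cv2.INTER_CUBIC)[:,:,::-1],alpha=1.3,beta=10))
E
```

```text
t 75.7 pos [444.1 238.8  56.4] jaw 87.67 F [-0.7  0.2 -3.9] grip 0.243 j6 -1.27
  delta_pos total [ 0.008 -0.007  0.152] dr total [ 0.005  0.012 -0.003]
```

View pics/c58.png

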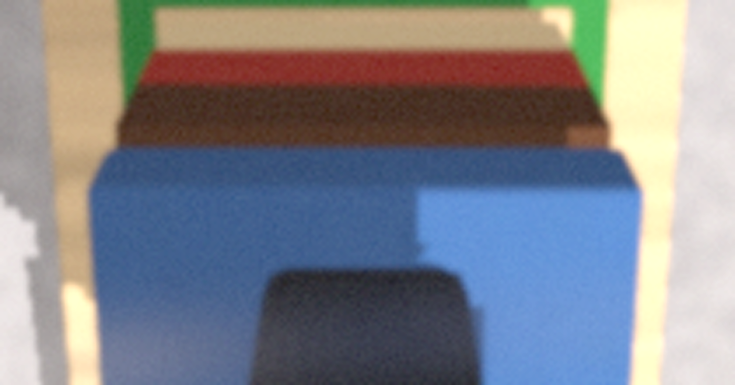

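```bash
python3 - <<'E'
from h import *
K,D,_=cal("wrist"); z=np.load("w58.npz"); c=(K,D,z["T"])
def pt(x,y,zz): return np.round(toplane([[220+x/3.5,190+y/3.5]],c,zz)[0],1)
print("brown top",pt(118,125,66),pt(609,125,66))
h=56.4+17.2
print("weight bottom",pt(108,150,h),pt(622,150,h),"top",pt(91,189,h+14),pt(640,189,h+14))
E
```

```text
brown top [412.2 209.5] [414.5 268.4]
weight bottom [412.7 209.5] [415.1 268.7] top [412.4 210. ] [414.7 268.4]
```

Aligned within ~0.5 mm. Lower to contact and release.

servo_tool:
  motion:
    - {"dr":[0,0.01,0],"delta_pos":[0.005,0,0.08],"hand":0.1}
    - {"dr":[0,0,0],"delta_pos":[0,0,0.04],"hand":0.1}
    - {"dr":[0,0,0],"delta_pos":[0,0,0.02],"hand":0.1}
    - {"dr":[0,0,0],"delta_pos":[0,0,0],"hand":0.1}

```text
time_s: 76.2
eef_pos: [443.8, 238.8, 48.8]
ee_rot: [0.0, 0.02, 1.0, 0.0]
force: [-0.1, 0.0, -3.3]
grip_width: 0.245
```

servo_tool:
  motion:
    - {"dr":[0,0,0],"delta_pos":[0,0,0.01],"hand":0.1}

```text
time_s: 76.32
eef_pos: [443.9, 238.8, 48.7]
ee_rot: [0.0, 0.02, 1.0, 0.0]
force: [-3.1, -0.6, 6.4]
grip_width: 0.242
```

```bash
python3 - <<'E'
from h import *
plan(444,238.6,48.8,87.7)
E
```

```text
t 76.33 pos [443.9 238.8  48.7] jaw 87.68 F [-3.1 -0.6  6.4] grip 0.242 j6 -1.27
  delta_pos total [-0.003 -0.004 -0.001] dr total [ 0.005  0.001 -0.002]
```

servo_tool:
  motion:
    - {"dr":[0,0,0],"delta_pos":[0,0,0],"hand":0.3}
    - {"dr":[0,0,0],"delta_pos":[0,0,0],"hand":0.45}
    - {"dr":[0,0,0],"delta_pos":[0,0,0],"hand":0.6}
    - {"dr":[0,0,0],"delta_pos":[0,0,0],"hand":0.8}
    - {"dr":[0,0,0],"delta_pos":[0,0,-0.3],"hand":0.9}
    - {"dr":[0,0,0],"delta_pos":[0,0,-0.7],"hand":0.9}
    - {"dr":[0,0,0],"delta_pos":[0,0,-0.9],"hand":0.9}
    - {"dr":[0,0,0],"delta_pos":[0,0,-0.5],"hand":0.9}
    - {"dr":[0,0,0],"delta_pos":[0,0,0],"hand":0.9}
    - {"dr":[0,0,0],"delta_pos":[0,0,0],"hand":0.9}

```text
time_s: 77.58
eef_pos: [444.3, 238.8, 176.7]
ee_rot: [0.002, 0.02, 1.0, 0.001]
force: [-0.2, -0.5, 1.0]
grip_width: 0.903
```

```bash
python3 - <<'E'
from h import *
p,d,c,P,M=shot("w59")
boardlines(p,c,M,"green",-2.3,np.array([443.5,237.2]))
top(d,c,(443,237),80,4); top(d,c,(443,237),114,3)
p2,d2=capture("scene"); q=capture("side")[0]
cv2.imwrite("pics/scene59.png",p2[:,:,::-1])
c2=cal("scene"); 
cv2.imwrite("pics/c59.png",np.hstack([cv2.resize(p2[180:260,200:450],(500,160)),]) [:,:,::-1])
cv2.imwrite("pics/side59.png",cv2.resize(q[180:380,200:400],(600,600))[:,:,::-1])
E
```

```text
x- [36.5 32.5 26. ]
y+ [36.7 33.3  3. ]
top raw c [442.8 237.8] sz [59.5 60.3] ang -2.27 z 79.8
top raw c [442.9 237.4] sz [21.8 43.9] ang -1.78 z 113.6
```

View pics/w59.png

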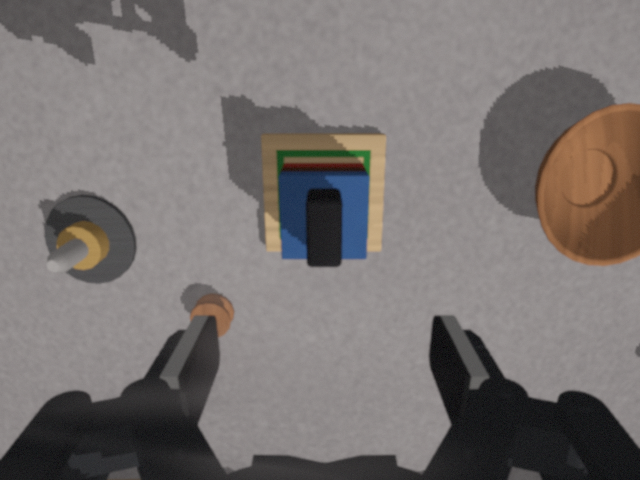

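View pics/scene59.png

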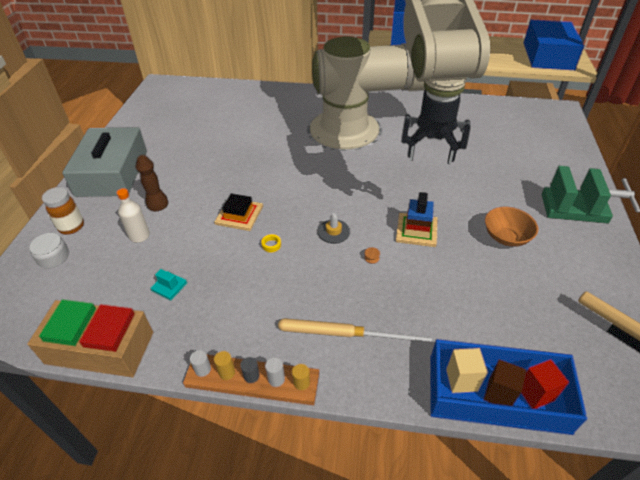

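View pics/side59.png

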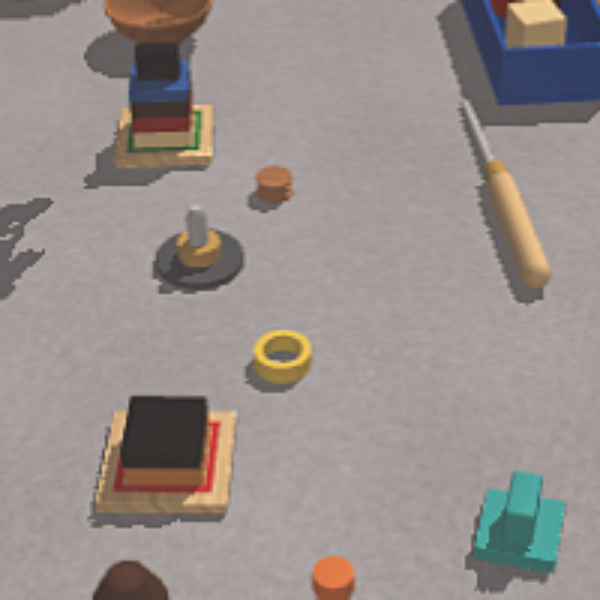

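```bash
python3 -c "
from rig import ticket
print(ticket.finish_job())"
```

```text
the job is handed in; nothing more can be done
None
```

All five blanks were tried on the pin in order, palest to darkest, and sorted. The weight is on the green pile, and the job is handed in at about 78 s of robot time.

- **Slid down to the collar:** pale, red and brown. They are in the green outline in that order from the bottom, with the blue weight on top.
- **Stopped on the nose at about 56–57 mm:** gold and black, under roughly 4–6 N. They are in the red outline, gold below and black on top.

**Last checks:**
- The weight's plate top is at about 80 mm and the black blank's top at about 48 mm, which are the heights full, level piles should give.
- The tops sit within about 1 mm and 0.5° of the outlines.
- The turquoise look-alike and the bystanders are where they were.

**What did not go as expected:**
- **Finger tips:** they are about 40 mm short of the stated tool point. My first grasp closed above the pale blank without touching it; I corrected the grasp height after that.
- **Pale blank:** it was first set down 1–2 mm off-centre. I squared it by gently closing the jaws on the pale and red blanks together. I then checked only the red blank's top on its own, since pale was underneath.
- **Firm touches:** landing on the collar or a pile briefly reached 8–17 N on red, brown and black, more than I aimed for.
- **Calibration:** scene and wrist camera positions differed by about 2–4 mm, so I placed everything from the wrist camera.

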